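# Snap the retaining clip onto the joint pin of a microscope stand

### The arm

A 7-joint arm with a two-finger parallel gripper is mounted at the origin on the work surface. World frame = base frame: x ahead of the robot, y to its left, z up, the work surface at z = 0. Lengths are in m, angles in rad, forces in N, time in s.
With the tool pointing down it reaches from about 0.4 to 0.85 m from the base axis. Payload 10.4 kg.
Tool frame: the origin (TCP) lies at the very end of the fingers, on their centre line; the grasp point (between the pads) lies 19 mm behind it; x points along the fingers, z is the direction in which the jaws open and shut, and the axes are right-handed (so a half turn about x gives the same grasp; the last joint's range is limited). The gripper opens to 85 mm and grips with 20 to 120 N. Pads are 22 mm wide; open, the fingers measure 114 mm over their backs; the gripper's body (76 mm by 85 mm) begins 54 mm behind the grasp point. The pads swing forward as they close: fully open they stand 13 mm farther back than shut.
Start: joints at [1.159, 0.332, -0.065, 1.46, 0.022, 1.35, -0.088], TCP at [0.237, -0.578, 0.231] pointing down, gripper open.
Joint ranges: [-2.6, 2.6], [-0.5, 2.12], [-1.47, 1.34], [0.16, 2.42], [-1.27, 4.41], [0.06, 2.06], [-2.6, 2.6]. Speed limits (rad/s): [2.22, 2.22, 2.79, 2.79, 3.14, 3.14, 3.14].

### API

Orientations are given as a unit quaternion [x, y, z, w].
In Python, from workcell import get_obs, camera, camera_info, hand_in gives the robot as it stands.
- The arm moves only by the tool move_arm, never from a script. Its argument "motion" is text: rows parted by semicolons, each of 4 numbers parted by spaces: the shift along the world's x, y, z in m, then the turn about the world's z in rad. In form: tx ty tz spin; .... A call has 1 to 10 rows; each row is the pose to reach, as a shift and turn from the pose commanded when the call began; what a row does not reach only later rows make up. A row lasts 1/8 s, in which the tool goes at most 62.5 mm and 10.7 degrees, less where a joint would pass 70% of its speed; a pose out of reach is approached as far as the arm can. A call with a gripper value outside its range is refused whole. "grip" is the opening, from 0 (shut) to 1 (fully open), set as the call begins (left out, the last holds). The fingers move at their own pace and stop on an object; "force" is the grip in N (left out, the last holds). Time passes only in rows, so rows that repeat a pose let the fingers close. It gives the time, the measured TCP pose, the force and the opening at its end, in the units of the state.
- get_obs(): the state, without advancing time (a new reading comes with each control period).
- camera(name): name is "side" or "top" or "wrist"; returns (picture, depth): 384x512x3 uint8, red, green, blue; 384x512 float32, m along the optical axis (not along the pixel's ray), 0 where there is no reading.
- camera_info(name): a dict with "camera_matrix" (3x3 intrinsics, pixels), "eye" and "attitude" of the camera in the world. Camera axes: x right, y up, looking along -z (the intrinsics and any distortion apply to the point x, -y, -z); pixel columns grow to the right and rows downward; lengths in m; the calibration is good to about 2 mm. A picture is of the moment at which its call begins: read the wrist's pose just before it. camera_info takes no time and is no camera call; for the wrist camera it gives the pose at the moment of the call.
- hand_in(): hands the job in, once; it reports no verdict.
The state is a dict: "clock": time; "joint_pos": joint angles; "joint_velocities": joint speeds; "tau": joint torques, N m; "position": TCP position; "ee_rot": TCP orientation; "ft_force": force on the tool from outside, world axes, zero at the start; "torque": the same for the moment, N m; "grip_width": opening from 0.0 (shut) to 1.0 (fully open).
Only numpy, scipy, OpenCV 4.12 (cv2) and the standard library are available. Lean on these libraries where they do the work, as an engineer would, in place of code of your own. Each camera call takes 0.05 s, during which the arm holds its last target.

### The job

The pin of the lower joint on the black microscope stand has lost its retaining clip. Take the blue-handled fork from its cradle, press it down onto the large steel split clip on the clip block so that it carries the clip, then come in on a slant, clear of the box that hangs over the joint, and push the clip sideways onto the pin until it snaps fully home in the groove; the pin is loose and floats endwise, so feel for the groove and do not force it. Then stand the fork back upright in its cradle, without touching the clip with the fingers, bumping the stand with the arm or hand, or disturbing the other things on the bench.

Things in the scene. Friction and masses are not known exactly. Their poses are not given: they have to be found in the camera images.
- fork: Fork tool, 150 mm from origin to handle top, upright in its cradle, fork down, 0.16-0.26 kg. Origin: where the bore centre of a carried clip lies, between the prongs. +z up the handle, x across the two prongs, y through the clip's flat. Same when turned half round about z. Pushes best straight along -z.
- fork_grip (a point): On the fork's axis, 112 mm above its origin: where to hold it. Square blue handle 26 x 26 mm, sides square to the fork's x and y, from 70 to 150 mm above the origin. Just below it a guard 40 mm across (64 to 70 mm).
- fork_bar (a point): On the fork's axis, 32 mm above its origin: underside of the steel crossbar, 100 (x) x 22 (y) x 18 mm. Below it: tines at x = 19-29 mm each side that bear on the clip's shoulders; cheeks leaving a 10.4 mm channel (y) for the clip, lips down to z = 22 mm; two sprung prongs at x = 31-42 mm each side, down to level with the origin, whose noses hook under the clip's lugs.
- clip: Large split clip of spring steel, 66 (x) x 58 (z) x 8 (y) mm, about 0.07 kg. Origin: centre of its 31 mm bore. +z to its solid crown, mouth towards -z, y normal to its flat. Lugs reach x = 33 mm each side at z = 15 to 25 mm. Starts upright, mouth down, on the clip block, lugs on two posts, origin 45 mm above the bench; lifts off upwards freely.
- clip_crown (a point): Top of the clip's crown, 31.5 mm above its origin. The fork, lined up within 1.5 mm, goes straight down over it: the prongs spring past the lugs at 4 to 6 N when the fork's origin is 15 to 5 mm above the clip's; it is on when the origins meet, then the stop is hard. The fork then carries the clip at any lean; it lets go of a clip held fast at a 3 to 6 N pull.
- clip_throat (a point): Narrowest place between the sprung jaws, 13 mm below the clip's origin: 20 mm, flaring to 31 mm at the mouth 27 mm below. Pushed along -z onto the groove it meets it at 26 mm (clip origin to pin axis; 24 mm at 5 N), takes 7 to 20 N around 20 mm, jumps home by itself from 12 mm on, perhaps leaving the fork; seated (0 mm) it holds against 9 N.
- joint_mark (a point): Fixed point of the stand on the axis of the lower joint's pin, 150 mm above the bench, in the middle of where the groove can be. y along the level pin (+y to the clevis, -y to the pin's free end), z up, -x to the robot's side. At the start the groove's middle is up to 7.5 mm to either side of it along y; this is not reported, it must be seen or felt.
- clevis_face (a point): Face of the clevis on the pin's axis, 24 mm in +y from joint_mark. The steel pin sticks out of it: 40 mm thick, a brass-coloured groove 11 mm wide and 30 mm thick, an end 12 mm long. It slides endwise at 6 N (8 mm either side). The clip enters the groove if within about 3 mm along y; on the 40 mm parts it is stopped 28 to 32 mm from the axis and must not be forced on.
- mic_stand: Black microscope stand, fixed. Axes as joint_mark, at (-50, -50, 150) mm from its origin on the bench. Pillar at x = 150, 34 mm thick, 466 high. Foot x 75 to 245, y -80 to 80 mm, 18 high. Lower arm, clevis y -26 to 26, z 128 to 172, x -72 to 150 mm. Head with focus knobs x -178 to -129, y -54 to 54, up to 112 mm high, hung from the clevis by a sloping arm; ring before it to x = -274, z under 65.
- box_edge (a point): Lower edge, nearest the robot, of the balance box that hangs over the joint, at its -y corner. In the stand's frame the box fills x -85 to 120, y -30 to 30, z 285 to 372 mm. It stops a hand coming straight down on the groove: the tool's top must lean towards the stand's -x by about 30 to 45 degrees.
- cradle_seat (a point): Where the fork's origin lies when it stands in its cradle: 13 mm above the bench, middle of the cradle; x along the cradle and the fork's crossbar, z up. Fixed stand 132 x 60 mm, 60 mm high: the crossbar rests on two end pillars 45 mm above the bench, between 15 mm high walls with 4 mm play at each end and 3.5 mm at each side; either way round.
- clip_block: Fixed clip block, base 90 (x) x 110 (y) x 9 mm, origin under its middle. Large clip's station at y = -30 mm (posts 60 mm high, guard plates 42 mm high and 11 mm apart), small copper clip's at y = +30 mm; the clips' flats stand across y.
- small_clip: Bystander: small copper-coloured clip on the other station of the clip block, 36 mm across; not to be used, to be left where it is. Origin: its bore centre.
- solder_spool: Bystander: metal solder spool, 58 mm across, 50 mm high; to be left where it is. Origin about its middle, at its underside.
- dropper: Bystander: brown dropper bottle, 40 mm across, 95 mm high; to be left where it is. Origin about its middle, at its underside.
- wash_bottle: Bystander: white bottle with blue cap, 64 mm across, 140 mm high; to be left where it is. Origin about its middle, at its underside.
- flux_jar: Bystander: small clear jar with green lid, 52 mm across, 40 mm high; to be left where it is. Origin about its middle, at its underside.
- screw_tray: Bystander: red divided screw tray, 100 x 70 x 22 mm; to be left where it is. Origin about its middle, at its underside.
- hex_driver: Bystander: yellow-handled driver lying on the bench, 160 mm long; to be left where it is. Origin about its middle, at its underside.

How it is judged:
On the way, in this order (a step that is already met when the one before it is completed fails the run):
1. the fork carries the clip, lifted clear of the clip block (distance between clip and fork below 0.005 m and height (world z) of clip above 0.09 m), for 0.2 s.
2. the clip is pushed home in the pin's groove (x of clip in the frame of joint_mark between -0.002 and 0.002 m and z of clip in the frame of joint_mark between -0.002 and 0.002 m and y of clip in the frame of joint_mark between -0.011 and 0.011 m and angle between the y axis of clip and the y axis of joint_mark, either way round below 0.12 rad), for 0.1 s.
At the end, for the whole second after the job is handed in: Clip snapped in the pin's groove: bore centre within 2 mm of the pin's axis (x and z) and 11 mm of joint_mark along it, flat square to the pin within 0.12 rad. Fork released, at rest in its cradle: origin within 8 mm of cradle_seat, upright within 0.12 rad (all of step 2 and linear speed of each of clip, fork below 0.02 m/s and distance between fork and cradle_seat below 0.008 m and angle between fork's own z axis and vertical below 0.12 rad); the robot touches nothing.
It fails at once if the clip is touched by the robot itself instead of the fork (contact force between any of the fingers, the arm and clip above 0.5 N).
It fails at once if the arm or hand bumps the microscope stand (contact force between any of the fingers, the arm and mic_stand above 2 N).
It fails at once if the clip is forced: the fork bears on it with more than 80 N (contact force between fork and clip above 80 N).
It fails at once if a bystander is moved more than 25 mm (distance of any of small_clip, solder_spool, dropper, wash_bottle, flux_jar, screw_tray, hex_driver from where it was at the start of the episode above 0.025 m).
It also fails if it takes over 67 s, if anything falls off the work surface, if the arm or the gripper's body presses on something with over 40 N, if the wrist force passes 120 N, or if a joint passes its speed limit or range.

## Working session

There is one attempt and no reset: what is moved stays moved. The work goes in short steps, Python scripts to look and compute and a tool call to move; the robot and the scene stay as the last step left them, time stands still between calls to the robot, and variables do not carry over. Pictures are saved under pics/ and viewed, and the job is handed in when it is done.

Besides the shell and the picture viewer there is one more tool, called after "Emit:" in YAML: its name, and indented under it one key for each argument. move_arm: Moves the arm, as the interface text tells. Its arguments: {"type":"object","properties":{"motion":{"type":"string"},"grip":{"type":"number"},"force":{"type":"number"}},"required":["motion"]}

```bash
ls -la; mkdir -p pics
cat > h.py <<'E'
import numpy as np,cv2
from workcell import get_obs,camera,camera_info
from scipy.spatial.transform import Rotation as R
E
python3 - <<'E'
from h import *
o=get_obs()
for k,v in o.items(): print(k,np.round(v,4))
print(R.from_quat(o['ee_rot']).as_matrix().round(4))
for n in('side','top','wrist'):
    p,d=camera(n); cv2.imwrite(f'pics/{n}0.png',p[:,:,::-1]); np.savez(f'pics/{n}0.npz',p=p,d=d)
    i=camera_info(n); print(n,i)
E
```

```text
total 12
drwxr-xr-x  3 agent agent 4096 Dec  7 04:56 .
drwxr-xr-x 23 root  root  4096 Dec  7 04:56 ..
drwxr-xr-x  2 agent agent 4096 Dec  7 04:56 pics
clock 0.0
joint_pos [ 1.1595  0.3329 -0.0647  1.461   0.0216  1.3499 -0.0885]
joint_velocities [ 0.001  -0.0003  0.0021 -0.0013  0.0014 -0.0001  0.0006]
tau [ 7.00000e-04 -6.25436e+01  4.93000e-02 -3.91614e+01  1.62000e-02
  9.90000e-03 -0.00000e+00]
position [ 0.2367 -0.578   0.2305]
ee_rot [ 0.3943  0.5876 -0.3938  0.5867]
ft_force [ 0.2593 -1.1232 -0.3886]
torque [ 0.0331 -0.0005  0.0475]
grip_width 0.9992
[[-6.000e-04  9.254e-01  3.790e-01]
 [ 1.300e-03  3.790e-01 -9.254e-01]
 [-1.000e+00 -1.000e-04 -1.500e-03]]
side {'camera_matrix': array([[428.76425588,   0.        , 257.09392677],
       [  0.        , 428.76425588, 191.62832355],
       [  0.        ,   0.        ,   1.        ]]), 'eye': array([0.36878315, 0.86740357, 0.74980833]), 'attitude': array([-0.05800658,  0.49242599,  0.86250409, -0.10118591])}
top {'camera_matrix': array([[367.00189266,   0.        , 252.33214749],
       [  0.        , 367.00189266, 198.34219408],
       [  0.        ,   0.        ,   1.        ]]), 'eye': array([ 0.48680256, -0.05558042,  1.27194634]), 'attitude': array([-0.0290205 ,  0.0299491 ,  0.71272202, -0.70020582])}
wrist {'camera_matrix': array([[324.62026935,   0.        , 252.68628892],
       [  0.        , 324.62026935, 190.72992375],
       [  0.        ,   0.        ,   1.        ]]), 'eye': array([ 0.30652012, -0.54978403,  0.3730872 ]), 'attitude': array([-0.12334298,  0.0829982 , -0.55144805,  0.82085496])}
```

View pics/side0.png

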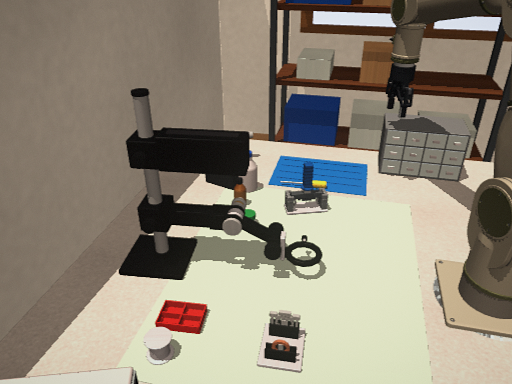

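View pics/top0.png

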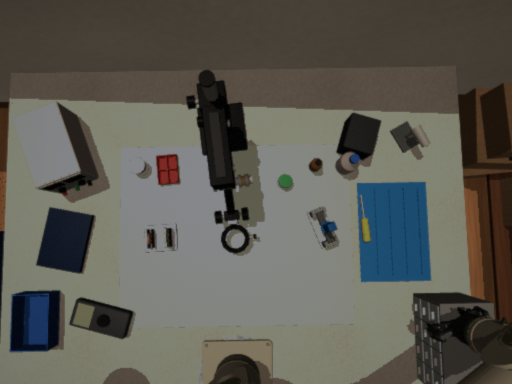

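View pics/wrist0.png

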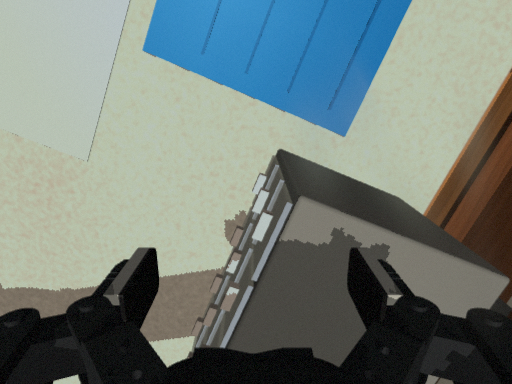

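Emit:
move_arm:
  motion: "0 0 0.06 0;0 0 0.12 0;0.02 -0.05 0.16 0;0.04 -0.1 0.16 0;0.06 -0.15 0.16 0;0.08 -0.2 0.16 0;0.1 -0.25 0.16 0;0.12 -0.3 0.16 0;0.14 -0.35 0.16 0;0.14 -0.35 0.16 0"

```text
clock: 1.4
position: [0.3279, -0.749, 0.3566]
ee_rot: [0.366, 0.609, -0.385, 0.589]
ft_force: [0.2, -0.3, -0.2]
grip_width: 0.998
```

Run:
```python
from h import *
o=get_obs()
print(o['clock'],o['joint_pos'].round(3) if hasattr(o['joint_pos'],'round') else o['joint_pos'],o['position'])
print(R.from_quat(o['ee_rot']).as_matrix().round(4))
```

```text
1.4 [ 1.186  0.975 -0.761  0.224  0.718  2.012 -0.086] [ 0.32788424 -0.74903998  0.35656929]
[[-0.0386  0.8994  0.4355]
 [-0.007   0.4356 -0.9001]
 [-0.9992 -0.0378 -0.0106]]
```

Emit:
move_arm:
  motion: "0 0 0 0;0 0 0 0;-0.04 0.05 0 0;-0.08 0.1 0 0;-0.08 0.1 0 0"

```text
clock: 2.02
position: [0.2437, -0.6496, 0.3564]
ee_rot: [0.369, 0.608, -0.387, 0.587]
ft_force: [-0.7, -1.4, 2.7]
grip_width: 0.997
```

Run:
```python
from h import *
o=get_obs()
print(o['clock'],o['joint_pos'].round(3) if hasattr(o['joint_pos'],'round') else o['joint_pos'],o['position'])
print(R.from_quat(o['ee_rot']).as_matrix().round(4))
```

```text
2.025 [ 1.615  0.621 -0.927  0.963  0.527  1.77  -0.237] [ 0.24373899 -0.64962503  0.356414  ]
[[-0.0393  0.9028  0.4282]
 [-0.0058  0.4283 -0.9036]
 [-0.9992 -0.038  -0.0116]]
```

Emit:
move_arm:
  motion: "0.02 -0.06 0 0;0.04 -0.12 0 0;0.06 -0.18 0 0;0.08 -0.24 0 0;0.1 -0.3 0 0;0.12 -0.36 0 0"

```text
clock: 2.78
position: [0.3022, -0.7903, 0.3261]
ee_rot: [0.356, 0.605, -0.386, 0.598]
ft_force: [0.3, 0.6, -0.6]
grip_width: 1.003
```

```bash
cat > s.py <<'E'
from h import *
o=get_obs()
print(o['clock'],np.round(o['joint_pos'],3),np.round(o['position'],4),'f',np.round(o['ft_force'],1),'t',np.round(o['torque'],2),'g',np.round(o['grip_width'],3))
print(R.from_quat(o['ee_rot']).as_matrix().round(4))
E
python3 s.py
```

```text
2.775 [ 1.215  1.04  -0.839  0.164  0.824  1.975 -0.006] [ 0.3022 -0.7903  0.3261] f [ 0.3  0.6 -0.6] t [ 0.08 -0.    0.01] g 1.003
[[-0.0309  0.8934  0.4483]
 [-0.0312  0.4474 -0.8938]
 [-0.999  -0.0416  0.014 ]]
```

```bash
cat >> h.py <<'E'
def cloud(name,d,info=None):
    i=info or camera_info(name); K=i['camera_matrix']
    v,u=np.mgrid[:d.shape[0],:d.shape[1]]
    P=np.stack([(u-K[0,2])/K[0,0]*d,-(v-K[1,2])/K[1,1]*d,-d],-1)
    return P@R.from_quat(i['attitude']).as_matrix().T+i['eye']
def proj(name,X,info=None):
    i=info or camera_info(name); K=i['camera_matrix']
    c=(np.asarray(X)-i['eye'])@R.from_quat(i['attitude']).as_matrix()
    return np.stack([K[0,0]*c[...,0]/-c[...,2]+K[0,2],K[1,1]*-c[...,1]/-c[...,2]+K[1,2]],-1)
E
python3 - <<'E'
from h import *
for n in('top','side'):
    z=np.load(f'pics/{n}0.npz'); X=cloud(n,z['d']); np.save(f'pics/{n}X.npy',X)
    print(n,[ (uv,X[uv[1],uv[0]].round(3)) for uv in ([(285,181),(165,237),(322,228),(330,227),(222,120),(250,250)] if n=='top' else [(240,250),(308,172),(350,260)])])
p=np.load('pics/top0.npz')['p'][:,:,::-1]
a=cv2.resize(p[60:260,120:380],None,fx=3,fy=3,interpolation=cv2.INTER_CUBIC); cv2.imwrite('pics/topcrop.png',a)
p=np.load('pics/side0.npz')['p'][:,:,::-1]
a=cv2.resize(p[80:380,120:380],None,fx=2,fy=2,interpolation=cv2.INTER_CUBIC); cv2.imwrite('pics/sidecrop.png',a)
E
```

```text
top [((285, 181), array([ 0.647, -0.17 ,  0.039])), ((165, 237), array([0.466, 0.226, 0.08 ])), ((322, 228), array([ 0.486, -0.281,  0.083])), ((330, 227), array([ 0.489, -0.29 ,  0.163])), ((222, 120), array([0.761, 0.015, 0.371])), ((250, 250), array([ 0.415, -0.047, -0.001]))]
side [((240, 250), array([ 0.634, -0.041,  0.003])), ((308, 172), array([ 0.485, -0.288,  0.14 ])), ((350, 260), array([ 0.334, -0.07 ,  0.002]))]
```

View pics/topcrop.png

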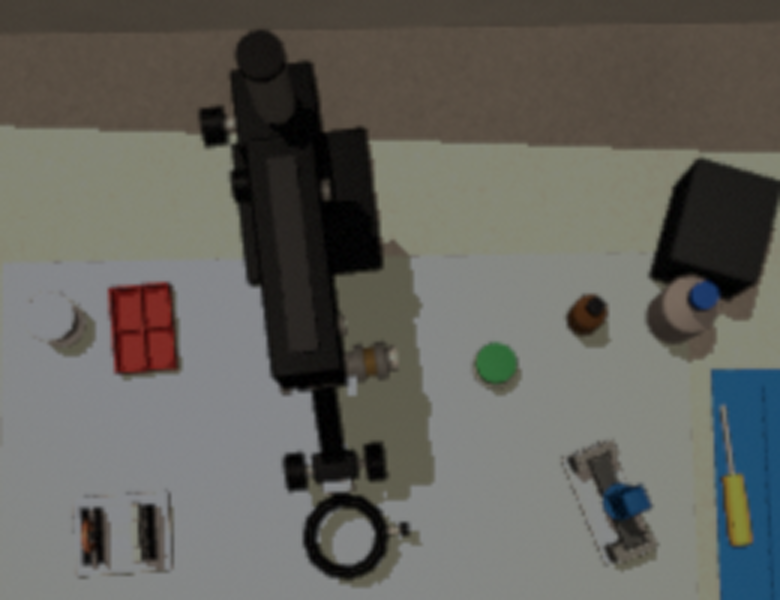

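View pics/sidecrop.png

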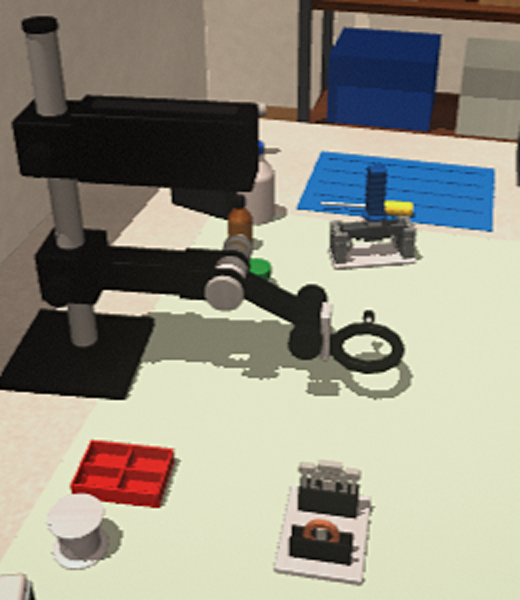

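Run:
```python
from h import *
T=np.load('pics/topX.npy');S=np.load('pics/sideX.npy')
tp=np.load('pics/top0.npz')['p'];sp=np.load('pics/side0.npz')['p']
def sel(X,c,r,z0,z1):
    return (np.hypot(X[...,0]-c[0],X[...,1]-c[1])<r)&(X[...,2]>z0)&(X[...,2]<z1)
def rect(P,l=''):
    (c,s,a)=cv2.minAreaRect((P[:,:2]*1000).astype(np.float32)); print(l,len(P),np.round(c,1),np.round(s,1),round(a,1))
for n,X in(('T',T),('S',S)):
    rect(X[sel(X,(.488,-.285),.1,.035,.075)],n+'cradle up')
    rect(X[sel(X,(.488,-.285),.1,.01,.075)],n+'cradle all')
    m=sel(X,(.488,-.285),.04,.145,.2); rect(X[m],n+'handle top'); print(X[m][:,2].max())
    m=sel(X,(.466,.226),.1,.004,.03);rect(X[m],n+'block')
    m=sel(X,(.466,.226),.1,.05,.1);rect(X[m],n+'clips')
    X0=X[m]; print(np.median(X0,0))
    m=(X[...,2]>.36)&(X[...,2]<.385)&(X[...,0]>.55)&(abs(X[...,1])<.2); rect(X[m],n+'boxtop')
# color blue handle
for n,X,p in(('T',T,tp),('S',S,sp)):
    q=p.astype(int); m=(q[...,2]>q[...,0]+40)&sel(X,(.488,-.285),.06,.06,.2); P=X[m]; print(n,len(P),P.min(0),P.max(0),np.median(P,0))
```

```text
Tcradle up 310 [ 489.9 -295.5] [127.6  48.4] 21.1
Tcradle all 372 [ 489.  -293.1] [127.7  55.8] 21.4
Thandle top 84 [ 489.5 -295.8] [26.2 27.3] 22.2
0.16600289045107242
Tblock 875 [464.4 228. ] [191.1 191.6] 20.7
Tclips 90 [462.3 257.9] [62.4 67.9] 3.7
[0.4629338  0.22820571 0.06783085]
Tboxtop 2361 [730.6  31. ] [269.7  70.9] 6.2
Scradle up 460 [ 485.9 -297. ] [130.   58.4] 19.9
Scradle all 702 [ 486.3 -297. ] [130.9  58.5] 20.0
Shandle top 86 [ 486.  -296.2] [26.4 29.4] 20.3
0.1664465393674962
Sblock 1681 [466.9 226.9] [194.1 194.5] 36.8
Sclips 354 [460.9 255.9] [64.8 70.4] 1.7
[0.46022519 0.22922087 0.06493724]
Sboxtop 2453 [899.1 -54. ] [261.4 623.5] 87.2
T 92 [ 0.47315893 -0.30544769  0.07723574] [ 0.5085534  -0.27805449  0.16600289] [ 0.49160568 -0.29022211  0.16062969]
S 197 [ 0.45357853 -0.32266354  0.06451276] [ 0.5058962  -0.2762157   0.16644654] [ 0.4849806  -0.28897304  0.12820248]
```

Emit:
move_arm:
  motion: "0.015 0.05 0 -0.02;0.03 0.1 0 -0.04;0.046 0.15 0 -0.06;0.062 0.2 0 -0.08;0.077 0.25 0 -0.107;0.092 0.3 -0.006 -0.107;0.108 0.35 -0.012 -0.107;0.123 0.4 -0.018 -0.107;0.138 0.45 -0.024 -0.107;0.148 0.48 -0.026 -0.107"

```text
clock: 4.03
position: [0.446, -0.3106, 0.3022]
ee_rot: [0.39, 0.583, -0.422, 0.574]
ft_force: [-0.2, 0.0, -0.4]
grip_width: 1.001
```

```bash
cat > w.py <<'E'
import sys
from h import *
tag=sys.argv[1]
for n in sys.argv[2:]:
    i=camera_info(n); p,d=camera(n); cv2.imwrite(f'pics/{n}{tag}.png',p[:,:,::-1]); np.savez(f'pics/{n}{tag}.npz',p=p,d=d,eye=i['eye'],att=i['attitude'],K=i['camera_matrix'])
E
python3 s.py; python3 w.py 1 wrist
```

```text
4.025 [ 1.495  0.36  -1.251  1.507  0.38   1.549 -0.979] [ 0.446  -0.3106  0.3022] f [-0.2  0.  -0.4] t [-0.   -0.05 -0.02] g 1.001
[[-0.0376  0.9396  0.3401]
 [-0.0295  0.3392 -0.9403]
 [-0.9989 -0.0454  0.015 ]]
```

View pics/wrist1.png

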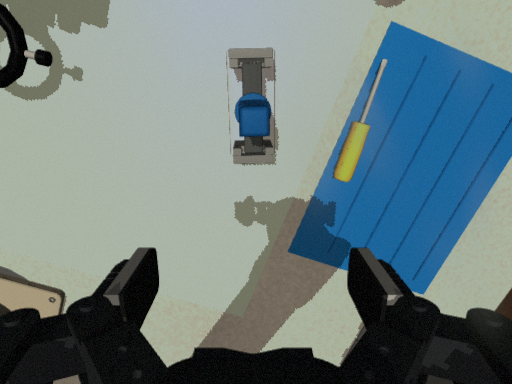

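```bash
python3 w.py 1 side top
python3 - <<'E'
from h import *
o=get_obs(); t=np.array(o['position'])
a=[]
for n in('side','top'):
    z=np.load(f'pics/{n}1.npz'); X=cloud(n,z['d']); uv=proj(n,t+[0,0,.1]).astype(int); u,v=uv; print(n,uv)
    c=z['p'][max(0,v-75):v+75,max(0,u-65):u+65,::-1]; a.append(cv2.resize(c,(390,450),interpolation=cv2.INTER_CUBIC))
    # hand cloud in tool frame
    Rm=R.from_quat(o['ee_rot']).as_matrix(); Q=(X-t)@Rm
    for lo,hi in((-.07,-.0),(-.1,-.07),(-.13,-.1),(-.16,-.13),(-.2,-.16),(-.25,-.2),(-.3,-.25)):
        m=(Q[...,0]<hi)&(Q[...,0]>lo)&(abs(Q[...,1])<.15)&(abs(Q[...,2])<.15); q=Q[m]
        if len(q): print(lo,hi,len(q),(q.min(0)*1000).round(),(q.max(0)*1000).round())
cv2.imwrite('pics/hand1.png',np.hstack(a))
E
```

```text
side [329  85]
-0.07 -0.0 274 [-69. -11. -82.] [-15.  15.  66.]
-0.1 -0.07 217 [-100.  -11.  -81.] [-70.  21.  69.]
-0.13 -0.1 229 [-130.  -16.  -78.] [-100.   37.   58.]
-0.16 -0.13 307 [-160.  -33.  -45.] [-130.   39.   -5.]
-0.2 -0.16 445 [-200.  -38.  -49.] [-160.   45.   17.]
-0.25 -0.2 654 [-250.  -38.  -49.] [-200.   52.    4.]
-0.3 -0.25 670 [-300.  -37.  -68.] [-250.   53.   -2.]
top [361 244]
-0.07 -0.0 22 [-70.  -7. -78.] [-26.  16. -48.]
-0.1 -0.07 100 [-100.  -14.  -77.] [-70.  21. -29.]
-0.13 -0.1 144 [-130.   -9.  -73.] [-101.   21.  -36.]
-0.16 -0.13 74 [-159.  -22.  -41.] [-131.   40.  -12.]
-0.2 -0.16 54 [-198.  -13.  -46.] [-160.   45.  -12.]
-0.25 -0.2 178 [-250.  -13.  -47.] [-201.   56.  -16.]
-0.3 -0.25 58 [-300.    5.  -59.] [-250.   55.  -18.]
```

View pics/hand1.png

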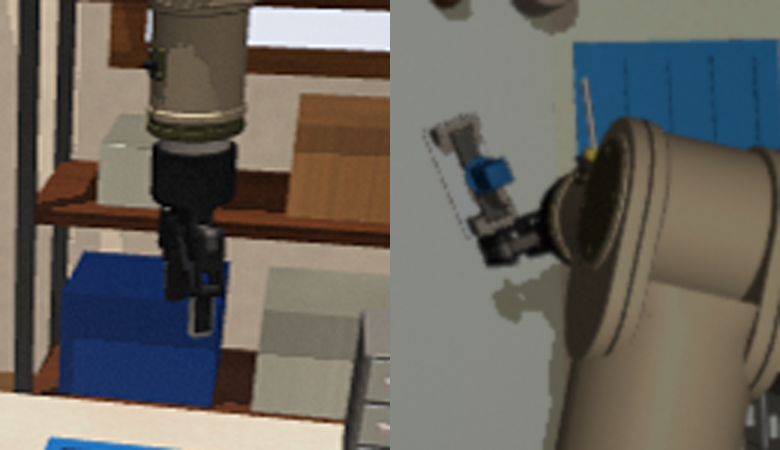

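Run:
```python
from h import *
z=np.load('pics/wrist1.npz'); info=dict(camera_matrix=z['K'],eye=z['eye'],attitude=z['att'])
X=cloud('wrist',z['d'],info); np.save('pics/wrist1X.npy',X)
def rect(P,l=''):
    (c,s,a)=cv2.minAreaRect((P[:,:2]*1000).astype(np.float32)); print(l,len(P),np.round(c,1),np.round(s,1),round(a,1),P[:,2].mean().round(4))
near=np.hypot(X[...,0]-.488,X[...,1]+.296)<.1
for a,b in((.155,.175),(.05,.07),(.055,.066),(.035,.05)):
    rect(X[near&(X[...,2]>a)&(X[...,2]<b)],(a,b))
print(X[100:130:8,235:275:6,2].round(3))
c=cv2.resize(z['p'][30:180,200:310,::-1],None,fx=5,fy=5,interpolation=cv2.INTER_CUBIC)[:600]
c=cv2.resize(z['p'][35:180,205:300,::-1],None,fx=4,fy=4,interpolation=cv2.INTER_CUBIC); cv2.imwrite('pics/w1c.png',c)
```

```text
(0.155, 0.175) 927 [ 488.7 -298.7] [26.2 26.6] 21.0 0.1619
(0.05, 0.07) 2034 [ 489.  -297.9] [128.2  47.6] 21.0 0.0608
(0.055, 0.066) 1987 [ 488.9 -297.8] [128.2  47.3] 21.0 0.061
(0.035, 0.05) 238 [ 488.7 -297.3] [108.3  46.9] 21.6 0.0446
[[0.008 0.098 0.1   0.1   0.101 0.11  0.008]
 [0.082 0.16  0.162 0.162 0.162 0.161 0.007]
 [0.008 0.162 0.162 0.163 0.162 0.163 0.007]
 [0.007 0.161 0.164 0.441 0.163 0.163 0.009]]
```

View pics/w1c.png

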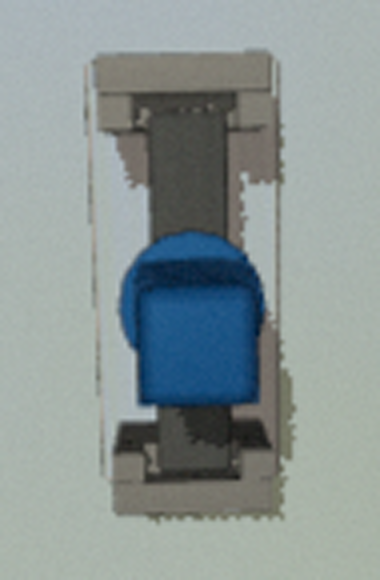

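Emit:
move_arm:
  motion: "0.042 0.0136 0 0.02;0.042 0.0136 -0.06 0.02;0.042 0.0136 -0.12 0.02;0.042 0.0136 -0.165 0.02;0.042 0.0136 -0.18 0.02;0.042 0.0136 -0.18 0.02"

```text
clock: 4.92
position: [0.4887, -0.299, 0.1232]
ee_rot: [0.383, 0.587, -0.416, 0.579]
ft_force: [-0.2, 0.9, 0.8]
grip_width: 0.998
```

Emit:
move_arm:
  motion: "0 0 0 0;0 0 0 0;0 0 0 0;0 0 0 0;0 0 0 0;0 0 0 0"
  grip: 0
  force: 80

```text
clock: 5.68
position: [0.4899, -0.2977, 0.1242]
ee_rot: [0.382, 0.587, -0.415, 0.581]
ft_force: [-0.9, 0.8, 6.1]
grip_width: 0.296
```

```bash
python3 s.py
```

```text
5.675 [ 1.303  0.571 -1.127  1.678  0.578  1.276 -1.153] [ 0.4899 -0.2977  0.1242] f [-0.9  0.8  6.1] t [ 0.26  0.35 -0.02] g 0.296
[[-0.0336  0.9307  0.3643]
 [-0.0334  0.3633 -0.9311]
 [-0.9989 -0.0434  0.0188]]
```

Emit:
move_arm:
  motion: "0 0 0.03 0;0 0 0.06 0;0 0 0.11 0;-0.01 0.03 0.17 -0.05;-0.02 0.08 0.2 -0.1;-0.03 0.14 0.2 -0.15;-0.04 0.2 0.2 -0.2;-0.05 0.26 0.2 -0.25;-0.06 0.32 0.2 -0.3;-0.07 0.38 0.2 -0.35"

```text
clock: 6.92
position: [0.4189, 0.0844, 0.3229]
ee_rot: [-0.479, -0.511, 0.511, -0.499]
ft_force: [0.4, -0.2, -1.3]
grip_width: 0.293
```

```bash
python3 s.py; python3 w.py 2 wrist side top
python3 - <<'E'
from h import *
for n in('top','side'):
    z=np.load(f'pics/{n}0.npz'); u,v=proj(n,[.463,.227,.05]).astype(int); c=z['p'][v-30:v+35,u-35:u+35,::-1]
    cv2.imwrite(f'pics/blk{n}.png',cv2.resize(c,None,fx=8,fy=8,interpolation=cv2.INTER_CUBIC))
    print(n,u,v)
E
```

```text
6.925 [ 1.382 -0.376 -1.325  1.706 -0.339  1.575 -1.461] [0.4189 0.0844 0.3229] f [ 0.4 -0.2 -1.3] t [ 0.03 -0.11 -0.02] g 0.293
[[-0.0435  0.9988  0.0209]
 [-0.0214  0.02   -0.9996]
 [-0.9988 -0.044   0.0205]]
top 166 237
side 283 321
```

View pics/wrist2.png

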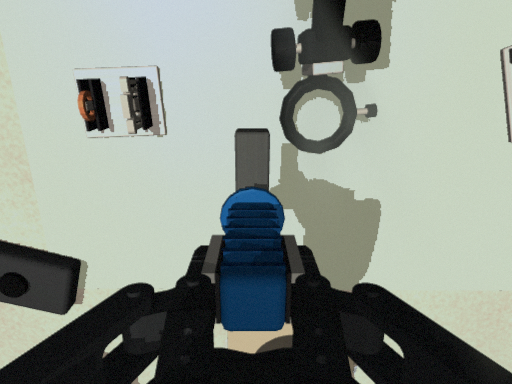

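View pics/side2.png

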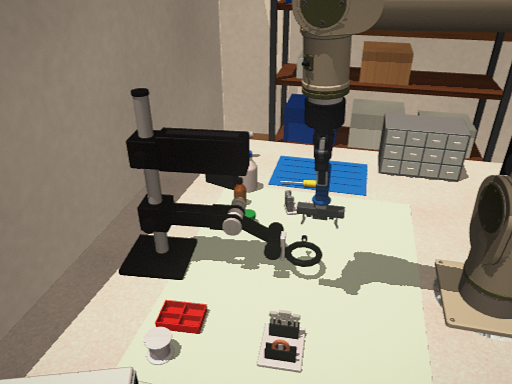

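View pics/blktop.png

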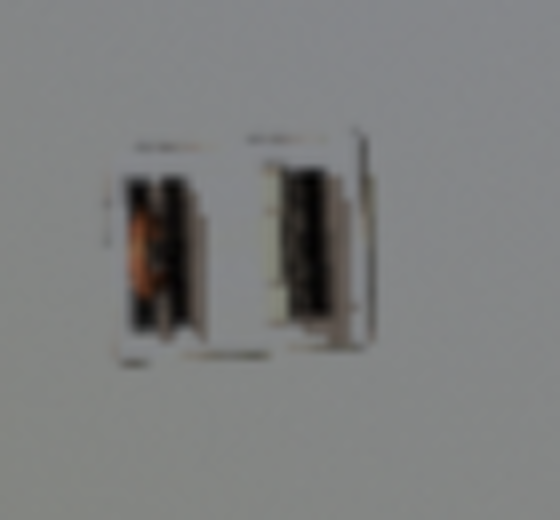

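View pics/blkside.png

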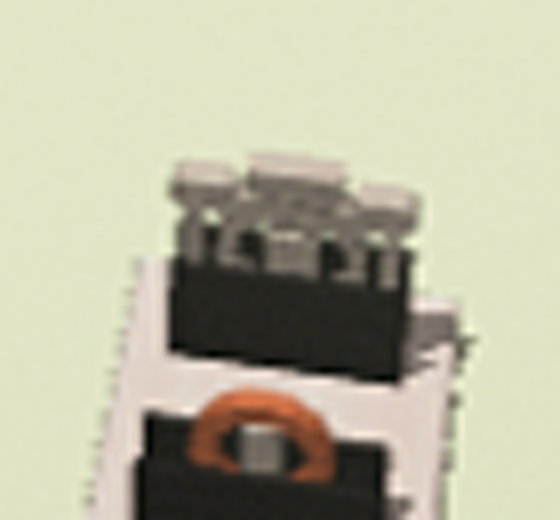

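Run:
```python
from h import *
z=np.load('pics/wrist2.npz'); info=dict(camera_matrix=z['K'],eye=z['eye'],attitude=z['att'])
X=cloud('wrist',z['d'],info)
for uv in((75,68),(158,66),(165,134),(88,137)):
    # intersect with z=.009
    K=z['K'];ray=np.array([(uv[0]-K[0,2])/K[0,0],-(uv[1]-K[1,2])/K[1,1],-1])@R.from_quat(z['att']).as_matrix().T
    s=(.009-z['eye'][2])/ray[2]; print(uv,(z['eye']+s*ray).round(4))
near=np.hypot(X[...,0]-.465,X[...,1]-.227)<.1
def rect(P,l=''):
    (c,s,a)=cv2.minAreaRect((P[:,:2]*1000).astype(np.float32)); print(l,len(P),np.round(c,1),np.round(s,1),round(a,1),P[:,2].mean().round(4))
for a,b in((.05,.08),(.068,.08),(.055,.067),(.03,.049)):
    m=near&(X[...,2]>a)&(X[...,2]<b)&(X[...,1]<.225); rect(X[m],(a,b)); 
m=near&(X[...,2]>.004)&(X[...,2]<.015); rect(X[m])
c=cv2.resize(z['p'][50:150,60:180,::-1],None,fx=6,fy=6,interpolation=cv2.INTER_CUBIC); cv2.imwrite('pics/w2c.png',c)
for n in('side','top'):
    zz=np.load(f'pics/{n}0.npz'); Y=cloud(n,zz['d']); near=np.hypot(Y[...,0]-.465,Y[...,1]-.227)<.1
    rect(Y[near&(Y[...,2]>.004)&(Y[...,2]<.015)],n+'base')
    rect(Y[near&(Y[...,2]>.05)&(Y[...,2]<.08)&(Y[...,1]<.225)],n+'clip')
    rect(Y[near&(Y[...,2]>.07)&(Y[...,2]<.085)&(Y[...,1]<.225)],n+'crown')
```

```text
(75, 68) [0.5046 0.3088 0.009 ]
(158, 66) [0.5092 0.2021 0.009 ]
(165, 134) [0.4212 0.1993 0.009 ]
(88, 137) [0.4153 0.3055 0.009 ]
(0.05, 0.08) 404 [464.2 222.7] [65.   4.6] 0.4 0.0653
(0.068, 0.08) 166 [463.9 223. ] [63.4  4.1] 0.4 0.0723
(0.055, 0.067) 166 [464.2 222.6] [65.   4.5] 0.4 0.0622
(0.03, 0.049) 412 [464.  220.9] [63.  9.] 1.1 0.0397
 3248 [463.1 242.3] [ 90.1 138.5] 3.2 0.0087
sidebase 1346 [462.9 224.4] [193.  194.3] 1.5 0.0088
sideclip 48 [462.1 222.7] [ 4.4 64.3] 89.9 0.0709
sidecrown 29 [458.  222.6] [ 4.3 55.2] 89.4 0.0747
topbase 808 [465.3 230. ] [185.  198.1] 89.5 0.0081
topclip 12 [449.6 224.3] [32.7  2.1] 4.3 0.0659
topcrown 4 [454.7 224.4] [ 0.6 22.7] 88.9 0.0734
```

View pics/w2c.png

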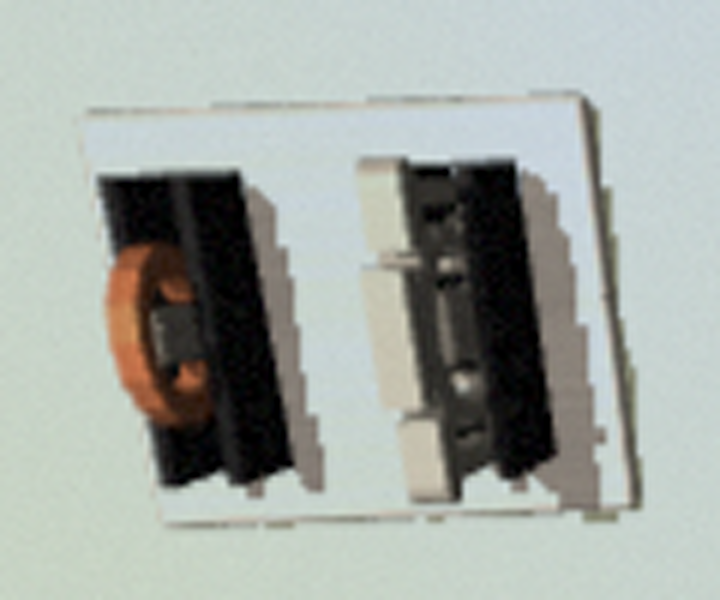

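Run:
```python
from h import *
z=np.load('pics/wrist2.npz'); info=dict(camera_matrix=z['K'],eye=z['eye'],attitude=z['att'])
X=cloud('wrist',z['d'],info)
def rect(P,l=''):
    (c,s,a)=cv2.minAreaRect((P[:,:2]*1000).astype(np.float32)); print(l,len(P),np.round(c,1),np.round(s,1),round(a,1),P[:,2].mean().round(4))
near=np.hypot(X[...,0]-.465,X[...,1]-.224)<.045
for a,b in((.05,.085),(.064,.085),(.074,.085),(.03,.049)):
    rect(X[near&(X[...,2]>a)&(X[...,2]<b)&(abs(X[...,1]-.224)<.02)],(a,b)); 
o=get_obs();t=np.array(o['position']);Rm=R.from_quat(o['ee_rot']).as_matrix()
# fork in wrist cloud, TCP frame
Q=(X-t)
m=(abs(Q[...,0])<.1)&(abs(Q[...,1])<.06)&(Q[...,2]<-.03)&(Q[...,2]>-.2)
P=X[m]; 
m2=m&(Q[...,2]>-.1)&(Q[...,2]<-.06); rect(X[m2],'bar?')
for h in np.arange(-.2,-.02,.02):
    mm=m&(Q[...,2]>h)&(Q[...,2]<h+.02)
    if mm.sum(): print(h.round(2),mm.sum(),(Q[mm].min(0)*1000).round(1),(Q[mm].max(0)*1000).round(1))
```

```text
(0.05, 0.085) 689 [464.1 226.5] [65.3  9.1] 3.4 0.0678
(0.064, 0.085) 522 [464.1 226.6] [65.3  9.1] 3.4 0.071
(0.074, 0.085) 173 [464.1 226.7] [24.9  8.8] 3.7 0.076
(0.03, 0.049) 455 [463.8 224.6] [63.  15.2] 3.4 0.0393
bar? 2027 [448.4  84.2] [38.9 21.9] 0.5 0.2608
-0.08 2027 [  9.9 -12.5 -77. ] [ 48.9   9.7 -60. ]
-0.06 983 [ -9.9 -21.3 -60. ] [ 47.3  17.9 -40. ]
-0.04 210 [  2.3 -17.9 -40. ] [ 12.4  10.7 -30. ]
```

Emit:
move_arm:
  motion: "0.015 0.045 0 0.01;0.03 0.09 0 0.03;0.046 0.142 -0.02 0.042;0.046 0.142 -0.07 0.042;0.046 0.142 -0.11 0.042;0.046 0.142 -0.115 0.042;0.046 0.142 -0.115 0.042"

```text
clock: 7.95
position: [0.4122, 0.1983, 0.2324]
ee_rot: [0.485, 0.515, -0.482, 0.516]
ft_force: [0.2, 0.9, -1.4]
grip_width: 0.3
```

```bash
python3 s.py; python3 w.py 3 wrist side
python3 - <<'E'
from h import *
o=get_obs();t=np.array(o['position'])
z=np.load('pics/wrist3.npz'); info=dict(camera_matrix=z['K'],eye=z['eye'],attitude=z['att'])
X=cloud('wrist',z['d'],info)
def rect(P,l=''):
    if len(P)<4: return print(l,len(P))
    (c,s,a)=cv2.minAreaRect((P[:,:2]*1000).astype(np.float32)); print(l,len(P),np.round(c,1),np.round(s,1),round(a,1),P[:,2].mean().round(4))
near=np.hypot(X[...,0]-.465,X[...,1]-.224)<.06
for a,b in((.05,.08),(.04,.08),(.074,.085),(.03,.049),(.115,.15)):
    rect(X[near&(X[...,2]>a)&(X[...,2]<b)&(abs(X[...,1]-.224)<.02)],(a,b)); 
z=np.load('pics/side3.npz'); u,v=proj('side',[.464,.226,.1]).astype(int);print(u,v)
c=z['p'][v-60:v+60,u-80:u+80,::-1]; cv2.imwrite('pics/s3c.png',cv2.resize(c,None,fx=5,fy=5,interpolation=cv2.INTER_CUBIC))
E
```

```text
7.95 [ 1.322 -0.498 -1.468  1.832 -0.507  1.386 -1.539] [0.4122 0.1983 0.2324] f [ 0.2  0.9 -1.4] t [0.01 0.04 0.01] g 0.3
[[ 0.0045  0.9979  0.0643]
 [ 0.0023  0.0643 -0.9979]
 [-1.      0.0046 -0.002 ]]
(0.05, 0.08) 744 [464.2 226.7] [65.3  8.1] 3.2 0.0705
(0.04, 0.08) 1044 [464.2 226.8] [65.4 17.9] 3.9 0.0623
(0.074, 0.085) 260 [463.9 226.7] [25.   7.5] 1.9 0.0762
(0.03, 0.049) 385 [464.  226.7] [63.6 18. ] 3.0 0.0407
(0.115, 0.15) 0
284 303
```

View pics/wrist3.png

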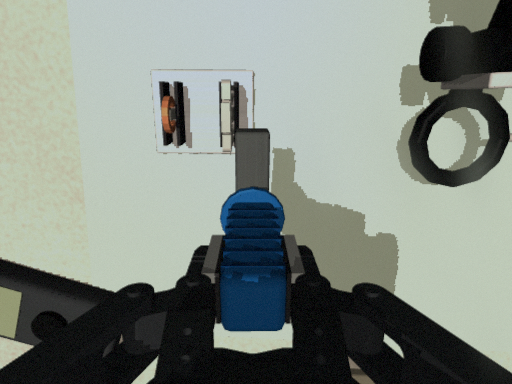

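View pics/s3c.png

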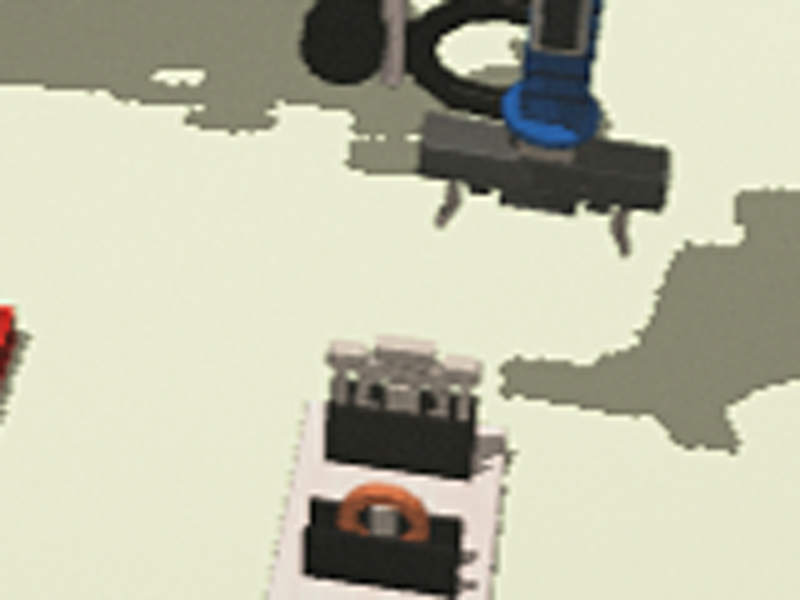

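```bash
cat > kin.py <<'E'
from h import *
from scipy.optimize import least_squares
D=[([1.1595,.3329,-.0647,1.461,.0216,1.3499,-.0885],[.2367,-.578,.2305],[.3943,.5876,-.3938,.5867]),
([1.186,.975,-.761,.224,.718,2.012,-.086],[.3279,-.749,.3566],[.366,.609,-.385,.589]),
([1.615,.621,-.927,.963,.527,1.77,-.237],[.2437,-.6496,.3564],[.369,.608,-.387,.587]),
([1.215,1.04,-.839,.164,.824,1.975,-.006],[.3022,-.7903,.3261],[.356,.605,-.386,.598]),
([1.495,.36,-1.251,1.507,.38,1.549,-.979],[.446,-.3106,.3022],[.39,.583,-.422,.574]),
([1.303,.571,-1.127,1.678,.578,1.276,-1.153],[.4899,-.2977,.1242],[.382,.587,-.415,.581]),
([1.382,-.376,-1.325,1.706,-.339,1.575,-1.461],[.4189,.0844,.3229],[-.479,-.511,.511,-.499]),
([1.322,-.498,-1.468,1.832,-.507,1.386,-1.539],[.4122,.1983,.2324],[.485,.515,-.482,.516])]
def fk(q,p,s=(1,)*7):
    h,y0,L1,a3,L2,a5,a6,L3=p[:8]; 
    T=R.from_euler('z',y0+s[0]*q[0]); x=np.array([0,0,h])
    T=T*R.from_euler('y',q[1]+p[8]*0); x=x+T.apply([a3,0,L1]); T=T*R.from_euler('z',s[2]*q[2])
    x=x+T.apply([p[10],p[11],0])
    T=T*R.from_euler('y',q[3]); x=x+T.apply([a5,0,L2]); T=T*R.from_euler('z',s[4]*q[4])
    T=T*R.from_euler('y',q[5]);x=x+T.apply([a6,p[12],0]); T=T*R.from_euler('z',s[6]*q[6]+p[9]); x=x+T.apply([0,0,L3])
    # tool x along flange z
    T=T*R.from_matrix(np.array([[0,0,1],[0,1,0],[-1,0,0]]).T)
    return x,T
def res(p,s):
    r=[]
    for q,x,o in D:
        a,T=fk(q,p,s); r+=list((a-np.array(x))*5); r+=list((R.from_quat(o).inv()*T).as_rotvec())
    return np.array(r)
def fit():
    best=None
    import itertools
    for s in itertools.product((1,-1),repeat=4):
        S=(s[0],1,s[1],1,s[2],1,s[3])
        for y0 in(0,1.57,3.14,-1.57):
          for r0 in (0,1.57,3.14,-1.57):
            f=least_squares(res,[.35,y0,.4,0,.4,0,0,.3,0,r0,0,0,0],args=(S,),max_nfev=60)
            if best is None or f.cost<best[0]: best=(f.cost,S,f.x)
    return best
if __name__=='__main__':
    b=fit(); print(b); np.savez('kin.npz',s=b[1],p=b[2])
    print(np.round(res(b[2],b[1]).reshape(-1,6),4))
E
time python3 kin.py
```

```text
(np.float64(0.004851372355181113), (-1, 1, -1, 1, -1, 1, -1), array([ 1.66646753e-01, -2.10287205e-02,  4.60567682e-01,  3.28116415e-03,
        4.90331788e-01,  3.18280170e-03,  6.99238571e-03,  2.60868993e-01,
        1.18128488e+01, -2.08465831e-02, -1.36735136e-02, -2.38586452e-02,
        1.98761086e-03]))
[[ 0.0177  0.0798  0.011   0.0001  0.0001  0.0001]
 [ 0.0095 -0.0036  0.0023  0.0001  0.0019  0.0004]
 [-0.0038 -0.0061  0.002   0.      0.0012 -0.0001]
 [ 0.0032  0.0012 -0.0034  0.0009  0.001  -0.0009]
 [-0.001  -0.0247 -0.0025  0.0001  0.0008 -0.0016]
 [-0.0028 -0.0236 -0.0029  0.0004  0.0015 -0.0003]
 [ 0.0319  0.0027 -0.0037 -0.0013 -0.0004  0.0002]
 [ 0.0176 -0.0126 -0.0028 -0.0002  0.0008  0.0004]]
real	5m35.845s
user	5m23.226s
sys	0m0.351s
```

```bash
cat > kin2.py <<'E'
from kin import *
S=(-1,1,-1,1,-1,1,-1)
def fk2(q,p):
    T=R.from_euler('z',p[0]-q[0]); x=T.apply([p[1],p[2],p[3]])
    T=T*R.from_euler('y',q[1]); x=x+T.apply([p[4],p[5],p[6]]); T=T*R.from_euler('z',-q[2]); x=x+T.apply([p[7],0,0])
    T=T*R.from_euler('y',q[3]); x=x+T.apply([p[8],p[9],p[10]]); T=T*R.from_euler('z',-q[4])
    x=x+T.apply([p[11],0,0]);T=T*R.from_euler('y',q[5]);x=x+T.apply([p[12],p[13],0]); T=T*R.from_euler('z',p[14]-q[6]); x=x+T.apply([0,0,p[15]])
    return x,T*R.from_matrix(np.array([[0,0,1],[0,1,0],[-1,0,0]]).T)
def res2(p):
    r=[]
    for q,x,o in D:
        a,T=fk2(q,p); r+=list((a-np.array(x))*5); r+=list((R.from_quat(o).inv()*T).as_rotvec())
    return np.array(r+list(.002*(p-P0)))
P0=np.array([-.02,0,0,.167,0,0,.46,0,0,0,.49,0,0,0,-.02,.26])
f=least_squares(res2,P0)
print(np.round(f.x,4)); print(np.round(f.fun[:48].reshape(-1,6),4)); np.save('kin2.npy',f.x)
E
python3 kin2.py
```

```text
[ 4.000e-04  1.200e-03 -1.090e-02  2.588e-01 -1.000e-03 -1.090e-02
  4.479e-01  3.000e-04 -7.000e-04 -2.450e-02  4.900e-01  4.000e-04
  4.000e-04  4.000e-04  6.000e-04  3.434e-01]
[[ 0.     -0.      0.0004  0.0001  0.0001  0.    ]
 [ 0.0001  0.0001  0.0001  0.0001  0.0011  0.0001]
 [-0.0002 -0.0001 -0.0006  0.      0.0004 -0.0003]
 [-0.0001 -0.0001 -0.0001  0.0009  0.0001 -0.0007]
 [-0.0001 -0.0012  0.0011  0.0001 -0.0002 -0.0013]
 [-0.      0.0013 -0.0004  0.0004  0.0006  0.0001]
 [ 0.0002 -0.      0.0003 -0.0013 -0.0013  0.0006]
 [-0.0002  0.0001 -0.0007 -0.0003  0.0009  0.0003]]
```

```bash
cat > sim.py <<'E'
import numpy as np
from scipy.spatial.transform import Rotation as R
P=np.load('kin2.npy')
import sys
LO=np.array([-2.6,-.5,-1.47,.16,-1.27,.06,-2.6]);HI=np.array([2.6,2.12,1.34,2.42,4.41,2.06,2.6]);VM=.7*np.array([2.22,2.22,2.79,2.79,3.14,3.14,3.14])
def fk(q,p=P):
    T=R.from_euler('z',p[0]-q[0]); x=T.apply([p[1],p[2],p[3]])
    T=T*R.from_euler('y',q[1]); x=x+T.apply([p[4],p[5],p[6]]); T=T*R.from_euler('z',-q[2]); x=x+T.apply([p[7],0,0])
    T=T*R.from_euler('y',q[3]); x=x+T.apply([p[8],p[9],p[10]]); T=T*R.from_euler('z',-q[4])
    x=x+T.apply([p[11],0,0]);T=T*R.from_euler('y',q[5]);x=x+T.apply([p[12],p[13],0]); T=T*R.from_euler('z',p[14]-q[6]); x=x+T.apply([0,0,p[15]])
    return x,T*R.from_matrix(np.array([[0,0,1],[0,1,0],[-1,0,0]]).T)
def jac(q):
    x,T=fk(q);J=np.zeros((6,7));e=1e-5
    for i in range(7):
        a=q.copy();a[i]+=e;y,U=fk(a);J[:3,i]=(y-x)/e;J[3:,i]=(U*T.inv()).as_rotvec()/e
    return J
def run(q,rows,wr=1.0,lam=1e-3,sub=5,bias=0,qn=None):
    q=np.array(q,float);x0,T0=fk(q)
    for r in rows:
        xt=x0+np.array(r[:3]);Tt=R.from_euler('z',r[3])*T0
        xs,Ts=fk(q)
        for k in range(sub):
            f=(k+1)/sub
            tgt=xs+(xt-xs)*f; Tg=R.from_rotvec((Tt*Ts.inv()).as_rotvec()*f)*Ts
            for it in range(2):
                x,T=fk(q);e=np.r_[tgt-x,(Tg*T.inv()).as_rotvec()*wr];J=jac(q);J[3:]*=wr
                dq=J.T@np.linalg.solve(J@J.T+lam*lam*np.eye(6),e)
                if bias: 
                    N=np.eye(7)-np.linalg.pinv(J)@J; dq=dq+N@(bias*(qn-q))
                m=.125/sub*VM/2; s=min(1,(m/np.maximum(abs(dq),1e-9)).min()); 
                q=np.clip(q+dq*s,LO+.002,HI-.002)
    return q
if __name__=='__main__':
    q=[1.303,.571,-1.127,1.678,.578,1.276,-1.153]
    rows=[(0,0,.03,0),(0,0,.06,0),(0,0,.11,0),(-.01,.03,.17,-.05),(-.02,.08,.2,-.1),(-.03,.14,.2,-.15),(-.04,.2,.2,-.2),(-.05,.26,.2,-.25),(-.06,.32,.2,-.3),(-.07,.38,.2,-.35)]
    q1=run(q,rows);print(q1.round(3),fk(q1)[0]);print([1.382,-.376,-1.325,1.706,-.339,1.575,-1.461])
    q2=[1.215,1.04,-.839,.164,.824,1.975,-.006]
    rows=[(.0148*k,.048*k,-.0026*k,-.0107*k) for k in range(1,11)]
    q3=run(q2,rows);print(q3.round(3),fk(q3)[0]);print([1.495,.36,-1.251,1.507,.38,1.549,-.979])
    q0=[1.1595,.3329,-.0647,1.461,.0216,1.3499,-.0885]
    rows=[(0,0,.06,0),(0,0,.12,0)]+[(.02*k,-.05*k,.16,0) for k in range(1,8)]+[(.14,-.35,.16,0)]
    q3=run(q0,rows);print(q3.round(3),fk(q3)[0]);print([1.186,.975,-.761,.224,.718,2.012,-.086])
    q3=run([1.496,.36,-1.251,1.507,.38,1.549,-.979],[(.042,.0136,0,.02),(.042,.0136,-.06,.02),(.042,.0136,-.12,.02),(.042,.0136,-.18,.02)]);print(q3.round(3));print([1.303,.571,-1.127,1.678,.578,1.276,-1.153])
E
python3 sim.py
```

```text
[ 1.358 -0.34  -1.326  1.703 -0.308  1.568 -1.488] [0.41989    0.08255038 0.32411823]
[1.382, -0.376, -1.325, 1.706, -0.339, 1.575, -1.461]
[ 1.466  0.353 -1.214  1.505  0.366  1.539 -0.962] [ 0.45018337 -0.31031442  0.30008164]
[1.495, 0.36, -1.251, 1.507, 0.38, 1.549, -0.979]
[ 1.132  1.363  0.028  0.162 -0.029  2.058 -0.054] [ 0.28959815 -0.72745272  0.06500817]
[1.186, 0.975, -0.761, 0.224, 0.718, 2.012, -0.086]
[ 1.302  0.569 -1.12   1.681  0.573  1.274 -1.155]
[1.303, 0.571, -1.127, 1.678, 0.578, 1.276, -1.153]
```

```bash
cat > fast.py <<'E'
import numpy as np
from math import sin,cos
P=np.load('kin2.npy')
LO=np.array([-2.6,-.5,-1.47,.16,-1.27,.06,-2.6]);HI=np.array([2.6,2.12,1.34,2.42,4.41,2.06,2.6]);VM=.7*np.array([2.22,2.22,2.79,2.79,3.14,3.14,3.14])
def Rz(a): c,s=cos(a),sin(a); return np.array([[c,-s,0],[s,c,0],[0,0,1.]])
def Ry(a): c,s=cos(a),sin(a); return np.array([[c,0,s],[0,1,0],[-s,0,c]])
M=np.array([[0,0,1],[0,1,0],[-1,0,0]]).T.astype(float)
def fkj(q):
    p=P;ax=[];o=[]
    ax.append(np.array([0,0,-1.]));o.append(np.zeros(3));T=Rz(p[0]-q[0]);x=T@[p[1],p[2],p[3]]
    ax.append(T[:,1]);o.append(x);T=T@Ry(q[1]);x=x+T@[p[4],p[5],p[6]]
    ax.append(-T[:,2]);o.append(x);T=T@Rz(-q[2]);x=x+T@[p[7],0,0]
    ax.append(T[:,1]);o.append(x);T=T@Ry(q[3]);elb=x;x=x+T@[p[8],p[9],p[10]]
    ax.append(-T[:,2]);o.append(x);T=T@Rz(-q[4]);x=x+T@[p[11],0,0]
    ax.append(T[:,1]);o.append(x);T=T@Ry(q[5]);x=x+T@[p[12],p[13],0]
    ax.append(-T[:,2]);o.append(x);T=T@Rz(p[14]-q[6]);x=x+T@[0,0,p[15]]
    J=np.zeros((6,7))
    for i in range(7): J[:3,i]=np.cross(ax[i],x-o[i]);J[3:,i]=ax[i]
    return x,T@M,J,elb
def rv(A):
    return .5*np.array([A[2,1]-A[1,2],A[0,2]-A[2,0],A[1,0]-A[0,1]])
def run(q,rows,sub=4,path=None):
    q=np.array(q,float);x0,T0,_,_=fkj(q);short=0
    for r in rows:
        xt=x0+np.array(r[:3]);Tt=Rz(r[3])@T0
        xs,Ts,_,_=fkj(q);w=rv(Tt@Ts.T);qs=q.copy()
        for k in range(sub):
            x,T,J,_=fkj(q)
            f=1/(sub-k);e=np.r_[(xt-x)*f,rv(Tt@T.T)*f]
            q=q+J.T@np.linalg.solve(J@J.T+1e-7*np.eye(6),e)
        short=max(short,(abs(q-qs)/(.125*VM)).max())
        if path is not None: path.append(q.copy())
        if (q<LO).any() or (q>HI).any(): return None
    return q,short
def line(a,b,n): # rel tuples
    a=np.array(a);b=np.array(b);return [tuple(a+(b-a)*(i+1)/n) for i in range(n)]
def mkrows(vias,v=.05,w=.17):
    a=np.zeros(4);out=[]
    for b in vias:
        b=np.array(b);n=max(1,int(np.ceil(max(np.linalg.norm(b[:3]-a[:3])/v,abs(b[3]-a[3])/w))));out+=line(a,b,n);a=b
    return out
def yaw(T): return np.arctan2(T[1,1],T[0,1])
E
cat > plan1.py <<'E'
from fast import *
rng=np.random.default_rng(0)
q0=np.array([1.322,-.497,-1.467,1.832,-.507,1.386,-1.539])
x,T,_,e=fkj(q0);print(x,np.degrees(yaw(T)),e)
goal=np.array([.465,.2268,.205]);gy=np.radians(3)
res=[]
for n in range(3000):
    k=rng.integers(1,4);v=[]
    for i in range(k):
        r=rng.uniform(.38,.8);a=rng.uniform(-.9,.9);p=np.array([r*cos(a),r*sin(a),rng.uniform(.31,.5)])
        if p[0]>.47 and abs(p[1])<.2: break
        v.append(np.r_[p-x,rng.uniform(-2.2,2.2)])
    if len(v)<k: continue
    v.append(np.r_[goal[:2]-x[:2],.35-x[2],gy-yaw(T)]);v.append(np.r_[goal-x,gy-yaw(T)])
    rows=mkrows(v)
    if len(rows)>60: continue
    o=run(q0,rows)
    if o is None: continue
    q,s=o; marg=np.minimum(q-LO,HI-q).min(); res.append((abs(q[2])+.02*len(rows),len(rows),marg,q,v))
res.sort(key=lambda t:t[0]);print(len(res))
for r in res[:6]: print(round(r[0],2),r[1],r[2].round(2),r[3].round(2),[ (np.r_[x,yaw(T)]+a).round(2).tolist() for a in r[4]])
E
time python3 plan1.py
```

```text
[0.41234085 0.19796583 0.2325815 ] 3.633377752043354 [-0.07339117  0.20130212  0.65200785]
144
1.49 34 0.43 [ 0.19  0.19 -0.81  1.75  0.14  1.26 -2.17] [[0.27, -0.28, 0.43, 1.09], [0.51, -0.42, 0.45, 1.53], [0.46, 0.23, 0.35, 0.05], [0.46, 0.23, 0.2, 0.05]]
1.52 33 0.42 [ 0.24  0.2  -0.86  1.75  0.16  1.26 -2.18] [[0.39, 0.09, 0.44, 1.78], [0.56, 0.38, 0.37, 1.99], [0.46, 0.23, 0.35, 0.05], [0.46, 0.23, 0.2, 0.05]]
1.54 32 0.41 [ 0.27  0.21 -0.9   1.75  0.17  1.26 -2.19] [[0.33, -0.21, 0.41, 1.6], [0.61, 0.4, 0.36, 0.7], [0.46, 0.23, 0.35, 0.05], [0.46, 0.23, 0.2, 0.05]]
1.56 23 0.36 [ 0.43  0.26 -1.1   1.74  0.24  1.28 -2.24] [[0.45, 0.04, 0.37, 1.22], [0.7, 0.21, 0.36, 0.01], [0.46, 0.23, 0.35, 0.05], [0.46, 0.23, 0.2, 0.05]]
1.59 36 0.42 [ 0.25  0.2  -0.87  1.75  0.16  1.26 -2.18] [[0.38, -0.12, 0.44, 2.15], [0.57, 0.5, 0.35, 0.53], [0.46, 0.23, 0.35, 0.05], [0.46, 0.23, 0.2, 0.05]]
1.6 17 0.21 [ 0.54  0.34 -1.26  1.74  0.33  1.3  -2.31] [[0.44, -0.03, 0.38, 1.21], [0.46, 0.23, 0.35, 0.05], [0.46, 0.23, 0.2, 0.05]]
real	0m49.445s
user	0m47.735s
sys	0m0.104s
```

Run:
```python
from h import *
T=np.load('pics/topX.npy');S=np.load('pics/sideX.npy')
def rect(P,l=''):
    (c,s,a)=cv2.minAreaRect((P[:,:2]*1000).astype(np.float32)); print(l,len(P),np.round(c,1),np.round(s,1),round(a,1),P[:,2].mean().round(4))
for n,X in(('T',T),('S',S)):
    m=(X[...,2]>.362)&(X[...,2]<.38)&(X[...,0]>.55)&(X[...,0]<.80)&(abs(X[...,1]-.02)<.08); rect(X[m],n+'boxtop')
    m=(X[...,2]>.14)&(X[...,2]<.18)&(X[...,0]>.55)&(X[...,0]<.66)&(X[...,1]>-.1)&(X[...,1]<-.035); rect(X[m],n+'pin'); print(X[m].min(0),X[m].max(0))
X=T
for v in range(172,190,2): print(v,[(u,X[v,u].round(3).tolist()) for u in range(236,254,3)])
p=np.load('pics/top0.npz')['p']
cv2.imwrite('pics/pin0.png',cv2.resize(p[160:205,210:270,::-1],None,fx=12,fy=12,interpolation=cv2.INTER_CUBIC))
```

```text
Tboxtop 1935 [699.2  27.8] [206.6  60.1] 6.3 0.3725
Tpin 81 [636.5 -47.1] [21.5 36.5] 88.9 0.1633
[ 0.61840806 -0.05789461  0.15012265] [ 0.65495619 -0.03617926  0.17251581]
Sboxtop 1335 [698.1  27.8] [211.   63.3] 7.3 0.3716
Spin 70 [634.2 -42.8] [32.6 28.9] 46.1 0.1639
[ 0.61557405 -0.06345536  0.14528525] [ 0.65339915 -0.03570156  0.17339877]
172 [(236, [0.686, -0.003, 0.004]), (239, [0.687, -0.013, -0.001]), (242, [0.686, -0.024, -0.0]), (245, [0.686, -0.034, -0.002]), (248, [0.686, -0.045, -0.002]), (251, [0.685, -0.055, 0.004])]
174 [(236, [0.68, -0.002, -0.003]), (239, [0.679, -0.013, 0.002]), (242, [0.679, -0.024, 0.001]), (245, [0.655, -0.037, 0.159]), (248, [0.678, -0.045, 0.003]), (251, [0.678, -0.055, 0.003])]
176 [(236, [0.672, -0.003, 0.002]), (239, [0.648, -0.019, 0.168]), (242, [0.649, -0.027, 0.156]), (245, [0.648, -0.037, 0.165]), (248, [0.648, -0.046, 0.163]), (251, [0.649, -0.055, 0.156])]
178 [(236, [0.643, -0.009, 0.159]), (239, [0.641, -0.019, 0.171]), (242, [0.642, -0.028, 0.164]), (245, [0.641, -0.037, 0.169]), (248, [0.641, -0.046, 0.168]), (251, [0.642, -0.
[... 254 characters left out ...]
.018, 0.163]), (242, [0.63, -0.027, 0.165]), (245, [0.63, -0.036, 0.159]), (248, [0.629, -0.046, 0.168]), (251, [0.63, -0.055, 0.161])]
184 [(236, [0.625, -0.009, 0.155]), (239, [0.624, -0.018, 0.166]), (242, [0.624, -0.027, 0.158]), (245, [0.625, -0.036, 0.154]), (248, [0.623, -0.045, 0.164]), (251, [0.643, -0.054, 0.004])]
186 [(236, [0.637, -0.002, 0.0]), (239, [0.619, -0.018, 0.158]), (242, [0.637, -0.023, 0.0]), (245, [0.637, -0.033, 0.001]), (248, [0.619, -0.045, 0.152]), (251, [0.636, -0.054, 0.001])]
188 [(236, [0.63, -0.002, -0.0]), (239, [0.63, -0.013, 0.004]), (242, [0.63, -0.023, -0.002]), (245, [0.629, -0.033, 0.004]), (248, [0.63, -0.044, 0.001]), (251, [0.629, -0.054, 0.003])]
```

View pics/pin0.png

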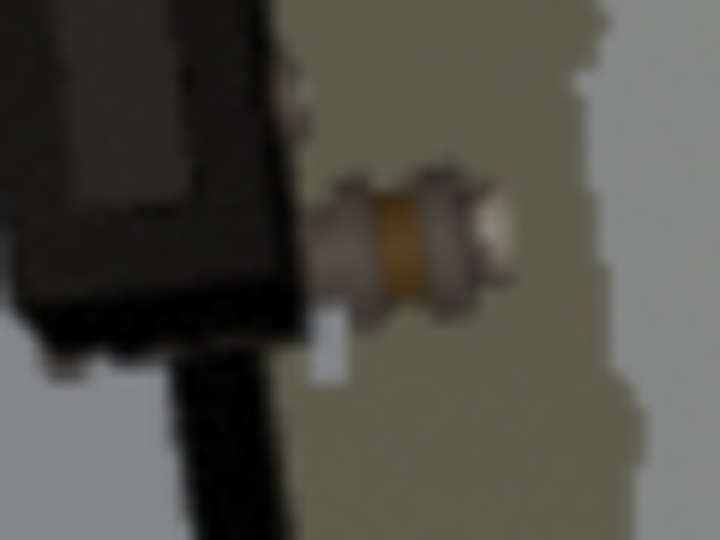

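```bash
cat > plan2.py <<'E'
from fast import *
rng=np.random.default_rng(1)
q0=np.array([1.322,-.497,-1.467,1.832,-.507,1.386,-1.539])
def leg(q,wps): # absolute (x,y,z,yaw)
    x,T,_,_=fkj(q);y0=yaw(T)
    rows=mkrows([np.r_[np.array(w[:3])-x,w[3]-y0] for w in wps]);o=run(q,rows);return (o[0],len(rows)) if o else None
r=np.radians
A=[(.465,.2268,.35,r(3)),(.465,.2268,.205,r(3)),(.465,.2268,.155,r(3))]
Bup=[(.465,.2268,.34,r(3)),(.44,.05,.36,r(10)),(.46,-.15,.36,r(21)),(.60,-.253,.33,r(21)),(.60,-.253,.16,r(21))]
B2=[(.50,-.292,.16,r(21))]
C=[(.50,-.29,.30,r(21)),(.44,-.06,.30,r(6.3)),(.52,-.04,.24,r(6.3))]
Dd=[(.44,-.06,.34,r(6.3)),(.40,-.33,.34,r(21)),(.488,-.297,.13,r(21))]
x,T,_,_=fkj(q0);res=[]
import time;t=time.time()
while time.time()-t<240:
    k=rng.integers(1,4);v=[]
    for i in range(k):
        rr=rng.uniform(.38,.8);a=rng.uniform(-.9,.9);p=np.array([rr*cos(a),rr*sin(a),rng.uniform(.31,.5)])
        if p[0]>.47 and abs(p[1])<.2: break
        v.append(np.r_[p,rng.uniform(-2.2,2.2)])
    if len(v)<k: continue
    o=leg(q0,v+A)
    if o is None or o[1]>45: continue
    qs=[o[0]];n=o[1];ok=True
    for L in(Bup,B2,C,Dd):
        o2=leg(qs[-1],L)
        if o2 is None: ok=False;break
        qs.append(o2[0])
    m=min(np.minimum(q-LO,HI-q).min() for q in qs) if ok else -1
    res.append((m-.01*n+ (0),m,n,len(qs),v,qs))
res.sort(key=lambda t:-t[0]);print(len(res))
for a in res[:5]:
    print(round(a[1],2),a[2],a[3],[w.round(2).tolist() for w in a[4]])
    for q in a[5]: print('   ',q.round(2))
E
python3 plan2.py
python3 - <<'E'
from h import *
X=np.load('pics/topX.npy')
for uv in((316,163),(285,181),(345,165)): print(X[uv[1],uv[0]])
E
```

```text
427
0.41 31 5 [[0.31, -0.23, 0.33, 1.68], [0.58, -0.25, 0.33, 1.8]]
    [ 0.12  0.22 -0.74  1.81  0.16  1.16 -2.19]
    [ 0.54  0.45 -0.27  1.47  0.12  1.24 -0.95]
    [ 0.67  0.29 -0.26  1.67  0.07  1.19 -0.81]
    [ 0.43  0.13 -0.48  1.7   0.06  1.32 -1.51]
    [ 0.63  0.3  -0.19  1.72  0.06  1.12 -0.78]
0.39 29 5 [[0.38, 0.02, 0.48, 1.88], [0.67, 0.2, 0.45, 1.11]]
    [ 0.2   0.25 -0.83  1.81  0.2   1.16 -2.21]
    [ 0.61  0.46 -0.38  1.46  0.17  1.25 -0.99]
    [ 0.76  0.31 -0.36  1.66  0.11  1.19 -0.84]
    [ 0.53  0.14 -0.58  1.7   0.07  1.32 -1.53]
    [ 0.72  0.31 -0.3   1.72  0.09  1.13 -0.81]
0.3 22 5 [[0.39, -0.06, 0.33, 1.53]]
    [ 0.4   0.33 -1.09  1.8   0.31  1.19 -2.3 ]
    [ 0.82  0.52 -0.67  1.45  0.32  1.28 -1.08]
    [ 1.01  0.36 -0.68  1.65  0.23  1.22 -0.92]
    [ 0.81  0.19 -0.9   1.69  0.15  1.34 -1.58]
    [ 0.98  0.36 -0.61  1.7   0.22  1.15 -0.9 ]
0.24 16 5 [[0.47, -0.03, 0.42, 0.87]]
    [ 0.49  0.39 -1.22  1.8   0.39  1.22 -2.36]
    [ 0.94  0.58 -0.86  1.44  0.44  1.32 -1.16]
    [ 1.18  0.43 -0.91  1.64  0.34  1.25 -1.  ]
    [ 0.98  0.25 -1.13  1.68  0.23  1.35 -1.64]
    [ 1.14  0.41 -0.83  1.7   0.32  1.17 -0.97]
0.33 25 5 [[0.34, -0.28, 0.31, 1.64]]
    [ 0.35  0.3  -1.02  1.81  0.27  1.18 -2.27]
    [ 0.76  0.5  -0.58  1.45  0.27  1.27 -1.05]
    [ 0.94  0.34 -0.59  1.65  0.19  1.21 -0.9 ]
    [ 0.73  0.17 -0.81  1.69  0.12  1.33 -1.56]
    [ 0.9   0.34 -0.52  1.71  0.18  1.14 -0.87]
[ 0.69627448 -0.26626623  0.09677982]
[ 0.64686968 -0.16975748  0.03857552]
[ 0.68822755 -0.36020146  0.09585331]
```

Emit:
move_arm:
  motion: "-0.002 -0.028 0.012 0.163;-0.005 -0.057 0.023 0.326;-0.007 -0.086 0.034 0.489;-0.01 -0.115 0.045 0.652;-0.012 -0.143 0.056 0.815;-0.015 -0.172 0.067 0.978;-0.017 -0.2 0.078 1.14;-0.02 -0.23 0.089 1.3;-0.022 -0.258 0.098 1.466"

```text
clock: 9.18
position: [0.3904, -0.0612, 0.3315]
ee_rot: [0.015, 0.707, -0.011, 0.707]
ft_force: [0.2, -0.4, -2.5]
grip_width: 0.291
```

```bash
python3 s.py
```

```text
9.175 [ 0.936 -0.239 -0.726  1.799 -0.163  1.525  0.196] [ 0.3904 -0.0612  0.3315] f [ 0.2 -0.4 -2.5] t [ 0.05 -0.05 -0.02] g 0.291
[[-3.000e-04  3.630e-02  9.993e-01]
 [ 5.000e-03  9.993e-01 -3.630e-02]
 [-1.000e+00  5.000e-03 -4.000e-04]]
```

Emit:
move_arm:
  motion: "0.008 0.032 0.002 -0.163;0.016 0.064 0.005 -0.326;0.025 0.096 0.007 -0.489;0.033 0.128 0.01 -0.652;0.041 0.16 0.012 -0.815;0.05 0.192 0.014 -0.978;0.058 0.224 0.017 -1.141;0.066 0.256 0.02 -1.304;0.0746 0.288 0.02 -1.47;0.0746 0.288 -0.03 -1.482"

```text
clock: 10.42
position: [0.4671, 0.2312, 0.3023]
ee_rot: [0.493, 0.511, -0.485, 0.511]
ft_force: [0.6, -1.2, -3.2]
grip_width: 0.295
```

Emit:
move_arm:
  motion: "0 0 -0.05 0;0 0 -0.095 0;0 0 -0.095 0"

```text
clock: 10.8
position: [0.4643, 0.2269, 0.2034]
ee_rot: [0.488, 0.512, -0.488, 0.511]
ft_force: [-0.4, -0.3, -1.9]
grip_width: 0.295
```

```bash
python3 s.py; python3 w.py 4 wrist side
cat > fm.py <<'E'
import sys
from h import *
tag=sys.argv[1]
o=get_obs();t=np.array(o['position']);Rm=R.from_quat(o['ee_rot']).as_matrix()
z=np.load(f'pics/wrist{tag}.npz'); info=dict(camera_matrix=z['K'],eye=z['eye'],attitude=z['att'])
X=cloud('wrist',z['d'],info);Q=(X-t)@Rm  # tool frame: x down
def rect(P,l=''):
    if len(P)<5: return print(l,len(P))
    (c,s,a)=cv2.minAreaRect((P[:,:2]*1000).astype(np.float32)); print(l,len(P),np.round(c,1),np.round(s,1),round(a,1),P[:,2].mean().round(4))
m=(Q[...,0]>.055)&(Q[...,0]<.07)&(abs(Q[...,2])<.03)&(abs(Q[...,1])<.07)
q=Q[m]; print('bar top pts',len(q),(q.min(0)*1000).round(1),(q.max(0)*1000).round(1))
if len(q)>20:
    A=np.c_[q[:,1:],np.ones(len(q))];k=(abs(q[:,2])<.01)&(q[:,1]>.02); 
    c,_,_,_=np.linalg.lstsq(A[k],q[k,0],rcond=None);print('plane slope dy,dz',c.round(4)); (cc,s,a)=cv2.minAreaRect((q[k][:,1:]*1000).astype(np.float32));print(cc,s,a)
E
python3 fm.py 4
python3 - <<'E'
from h import *
z=np.load('pics/side4.npz'); u,v=proj('side',[.464,.226,.1]).astype(int);print(u,v)
c=z['p'][v-60:v+60,u-80:u+80,::-1]; cv2.imwrite('pics/s4c.png',cv2.resize(c,None,fx=5,fy=5,interpolation=cv2.INTER_CUBIC))
E
```

```text
10.8 [ 0.53   0.342 -1.256  1.737  0.336  1.308 -2.321] [0.4643 0.2269 0.2034] f [-0.4 -0.3 -1.9] t [ 0.03  0.   -0.04] g 0.295
[[ 0.000e+00  9.989e-01  4.670e-02]
 [ 1.000e-03  4.670e-02 -9.989e-01]
 [-1.000e+00  1.000e-04 -9.000e-04]]
bar top pts 1987 [61.3 11.2 -9.7] [69.9 49.9 12.4]
plane slope dy,dz [-0.0051 -0.0103  0.0641]
(34.9747200012207, 0.10353660583496094) (19.515506744384766, 29.877296447753906) 89.9238510131836
284 303
```

View pics/s4c.png

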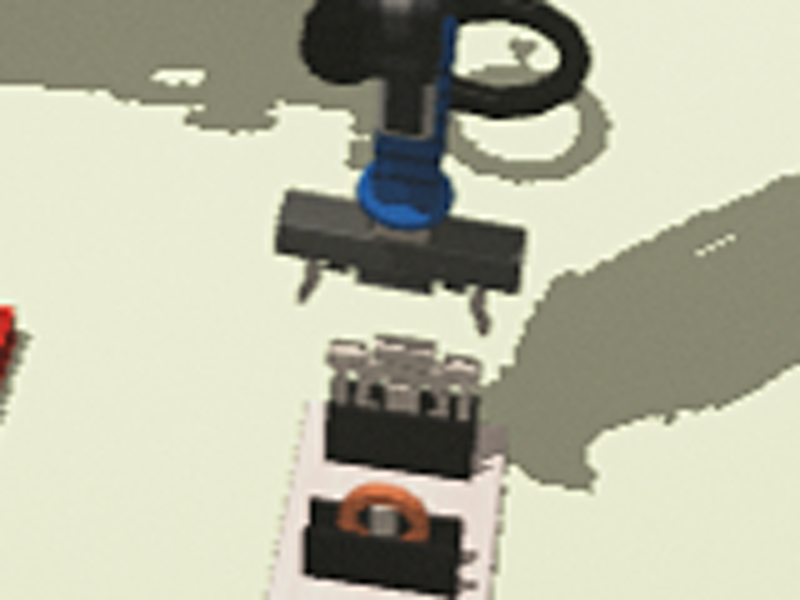

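View pics/wrist4.png

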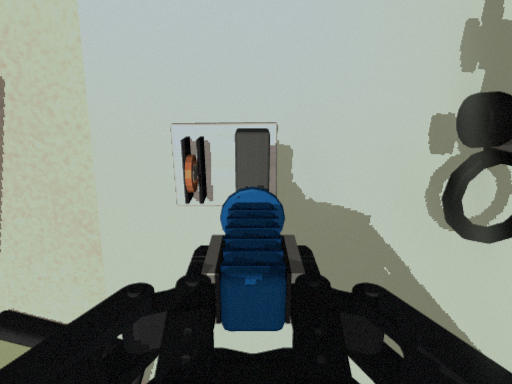

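Run:
```python
from h import *
o=get_obs();t=np.array(o['position']);Rm=R.from_quat(o['ee_rot']).as_matrix()
z=np.load('pics/wrist4.npz'); info=dict(camera_matrix=z['K'],eye=z['eye'],attitude=z['att'])
X=cloud('wrist',z['d'],info);Q=(X-t)@Rm
m=(Q[...,0]>.060)&(Q[...,0]<.067)&(abs(Q[...,2])<.03)&(Q[...,1]>.022)&(Q[...,1]<.045)
for y in np.arange(.022,.045,.004):
    q=Q[m&(abs(Q[...,1]-y-.002)<.002)]; print(round(y+.002,3),np.percentile(q[:,2]*1000,[0,2,98,100]).round(1),q[:,0].mean())
# clip from wrist3 (unoccluded), top faces only
z=np.load('pics/wrist3.npz'); info=dict(camera_matrix=z['K'],eye=z['eye'],attitude=z['att'])
X=cloud('wrist',z['d'],info)
c=np.array([.464,.2265]);a=np.radians(3);B=np.array([[cos:=np.cos(a),np.sin(a)],[-np.sin(a),cos]])
L=(X[...,:2]-c)@B.T*1000
for lo,hi,zz in((-33,-17,.07),(-11,11,.0765),(17,33,.07)):
    m=(L[...,0]>lo)&(L[...,0]<hi)&(abs(L[...,1])<12)&(abs(X[...,2]-zz)<.002)
    q=L[m]; print(lo,hi,m.sum(),np.percentile(q[:,1],[0,3,97,100]).round(1),np.percentile(q[:,0],[0,3,97,100]).round(1),X[m][:,2].mean())
```

```text
0.024 [-9.6 -9.5 11.7 11.8] 0.06418710013566986
0.028 [-9.5 -9.4 11.7 12.3] 0.06398996825387757
0.032 [-9.4 -9.3 12.2 12.4] 0.06388192081399105
0.036 [-9.4 -9.2 12.2 12.3] 0.06384658536418071
0.04 [-9.2 -9.2 12.2 12.3] 0.06362671598093275
0.044 [-9.2 -9.1 12.1 12.2] 0.06343845468798441
-33 -17 133 [-3.6 -3.6  4.   4.1] [-32.1 -31.  -17.8 -17.6] 0.06962166329426445
-11 11 224 [-3.5 -3.4  4.   4.1] [-10.7 -10.6  10.5  10.6] 0.07623384391702419
17 33 151 [-3.2 -3.2  4.1  4.2] [17.3 17.3 31.5 31.9] 0.06957991755867074
```

Emit:
move_arm:
  motion: "-0.0003 0.0009 0 0.026;-0.0003 0.0009 -0.012 0.026;-0.0003 0.0009 -0.024 0.026;-0.0003 0.0009 -0.027 0.026;-0.0003 0.0009 -0.027 0.026"

```text
clock: 11.52
position: [0.4641, 0.2295, 0.1779]
ee_rot: [0.482, 0.518, -0.48, 0.519]
ft_force: [-0.6, 0.0, -1.9]
grip_width: 0.296
```

```bash
python3 s.py; python3 w.py 5 side
python3 - <<'E'
from h import *
z=np.load('pics/side5.npz'); u,v=proj('side',[.464,.226,.08]).astype(int);print(u,v)
c=z['p'][v-40:v+40,u-50:u+50,::-1]; cv2.imwrite('pics/s5c.png',cv2.resize(c,None,fx=7,fy=7,interpolation=cv2.INTER_CUBIC))
E
```

```text
11.525 [ 0.508  0.371 -1.241  1.771  0.37   1.262 -2.323] [0.4641 0.2295 0.1779] f [-0.6  0.  -1.9] t [-0.02  0.16 -0.02] g 0.296
[[ 0.0039  0.9972  0.0747]
 [ 0.0019  0.0747 -0.9972]
 [-1.      0.004  -0.0016]]
283 310
```

View pics/s5c.png

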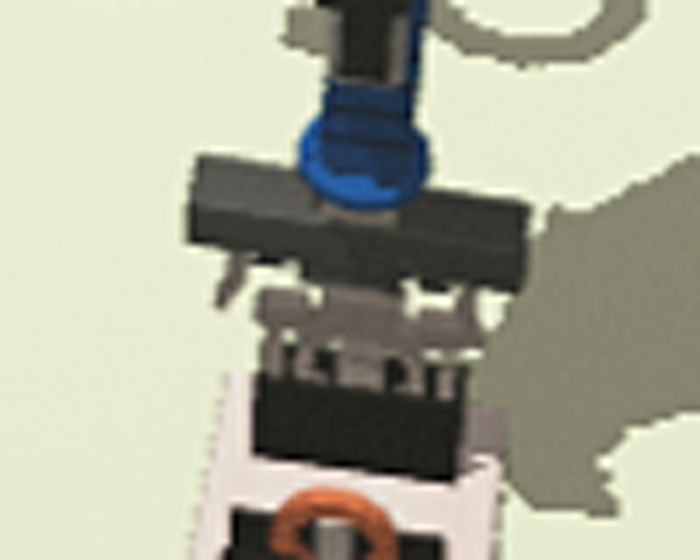

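```bash
python3 s.py
python3 - <<'E'
from h import *
o=get_obs();t=np.array(o['position'])
u0,v0=283-50,310-40
def pj(X): return ((proj('side',X)-[u0,v0])*7).round(0)
for name,c,yw in(('clip',[.464,.2268,.045],3.3),('fork',[t[0],t[1]-.001,t[2]-.114],3.3)):
    a=np.radians(yw);ex=np.array([np.cos(a),np.sin(a),0]);ey=np.array([-np.sin(a),np.cos(a),0]);c=np.array(c)
    if name=='clip':
        for p in((-33,4,25),(33,4,25),(-33,4,15),(33,4,15),(-11,4,31.5),(11,4,31.5)): print(name,p,pj(c+ex*p[0]/1e3+ey*p[1]/1e3+[0,0,p[2]/1e3]))
    else:
        for p in((-50,11,50),(50,11,50),(-50,11,32),(50,11,32),(-42,4,0),(42,4,0)): print(name,p,pj(c+ex*p[0]/1e3+ey*p[1]/1e3+[0,0,p[2]/1e3]))
E
```

```text
11.575 [ 0.508  0.371 -1.241  1.771  0.37   1.262 -2.323] [0.4643 0.2296 0.1782] f [-0.6 -0.8 -1.6] t [-0.09  0.18  0.02] g 0.296
[[ 0.0043  0.9972  0.0746]
 [ 0.0021  0.0746 -0.9972]
 [-1.      0.0045 -0.0018]]
clip (-33, 4, 25) [464. 333.]
clip (33, 4, 25) [245. 304.]
clip (-33, 4, 15) [462. 357.]
clip (33, 4, 15) [244. 328.]
clip (-11, 4, 31.5) [391. 308.]
clip (11, 4, 31.5) [318. 298.]
fork (-50, 11, 50) [527. 254.]
fork (50, 11, 50) [183. 210.]
fork (-50, 11, 32) [523. 299.]
fork (50, 11, 32) [183. 255.]
fork (-42, 4, 0) [492. 356.]
fork (42, 4, 0) [213. 318.]
```

Run:
```python
from h import *
z=np.load('pics/side5.npz');X=cloud('side',z['d'])
c=np.array([.464,.2268]);a=np.radians(3.3);B=np.array([[np.cos(a),np.sin(a)],[-np.sin(a),np.cos(a)]])
L=(X[...,:2]-c)@B.T*1000;Z=X[...,2]*1000
near=(abs(L[...,0])<70)&(abs(L[...,1])<25)
for lo in range(30,135,5):
    m=near&(Z>lo)&(Z<=lo+5)
    if m.sum()>2:
        q=L[m]; s=np.sort(q[:,0]); print(lo,m.sum(),'x',s[0].round(1),s[-1].round(1),'y',np.percentile(q[:,1],[0,50,100]).round(1), 'xs',s[::max(1,len(s)//14)].round(0))
```

```text
30 58 x -33.2 29.8 y [-8.7  7.4 10.3] xs [-33. -31. -25. -22. -20. -13.  -9.  -3.   2.   6.   8.  12.  17.  21.
  30.]
35 78 x -33.0 29.9 y [-9.6  7.1 10.5] xs [-33. -30. -24. -20. -16. -14. -11.  -9.  -3.   4.   8.  11.  15.  21.
  23.  30.]
40 113 x -34.0 30.0 y [-9.8  5.6  9.9] xs [-34. -29. -24. -19. -15. -11.  -6.  -0.   5.   8.  13.  17.  21.  26.
  30.]
45 33 x -31.1 26.5 y [-7.7  2.2  9.4] xs [-31. -29. -24. -21. -18.  -8.  -7.  -6.  -4.  -2.   1.   3.   5.  18.
  22.  24.  26.]
50 34 x -29.2 26.4 y [-5.1  2.4  4.6] xs [-29. -29. -21. -20.  -8.  -6.  -5.  -3.  -1.  -0.   1.   4.  13.  16.
  16.  22.  24.]
55 32 x -30.9 26.6 y [-1.7  2.4  5.1] xs [-31. -29. -27. -20. -18. -16. -10.  -7.  -1.   1.   3.  11.  14.  16.
  22.  26.]
60 45 x -32.5 28.8 y [-5.7  2.6  5.5] xs [-33. -28. -26. -22. -18. -17. -14.  -9.  -5.   3.   5.   9.  16.  20.
  24.]
65 71 x -38.8 30.0 y [-8.2  2.5  5.4] xs [-39. -32. -26. -20. -14.  -9.  -3.   5.  10.  14.  16.  19.  23.  27.
  30.]
70 64 x -38.4 40.8 y [-5.2  2.4  8.1] xs [-38. -35. -28. -26. -23. -20. -14.  -9.  -3.   1.   6.  10.  17.  21.
  25.
[... 697 characters left out ...]
. -38. -30. -25. -21. -17. -11.  -5.   1.   7.  13.  22.  28.
  36.  46.]
105 89 x -49.4 48.8 y [10.1 13.  16.2] xs [-49. -41. -37. -29. -23. -13.  -7.   1.   7.  15.  22.  26.  32.  40.
  47.]
110 108 x -49.2 48.3 y [-9.7 12.7 15.7] xs [-49. -47. -41. -35. -33. -29. -25. -19. -11.  -3.   3.  12.  20.  30.
  36.  45.]
115 261 x -48.5 49.8 y [-8.3  6.6 16.7] xs [-48. -43. -38. -31. -26. -21. -16.  -6.  10.  18.  24.  29.  35.  40.
  47.]
120 55 x -10.4 49.4 y [-4.5  9.2 15.7] xs [-10.  -6.  -4.  -0.   6.  10.  18.  21.  24.  30.  32.  34.  37.  39.
  41.  44.  46.  47.  49.]
130 15 x -19.5 13.7 y [ 7.  17.1 21.8] xs [-19. -18. -18. -14. -13. -11. -11.  -7.  -5.  -4.  -3.   1.   3.   7.
  14.]
```

Run:
```python
from h import *
z=np.load('pics/side5.npz')
c=z['p'][285:325,255:325,::-1]; cv2.imwrite('pics/s5d.png',cv2.resize(c,None,fx=11,fy=11,interpolation=cv2.INTER_NEAREST))
```

```text
(no output)
```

View pics/s5d.png

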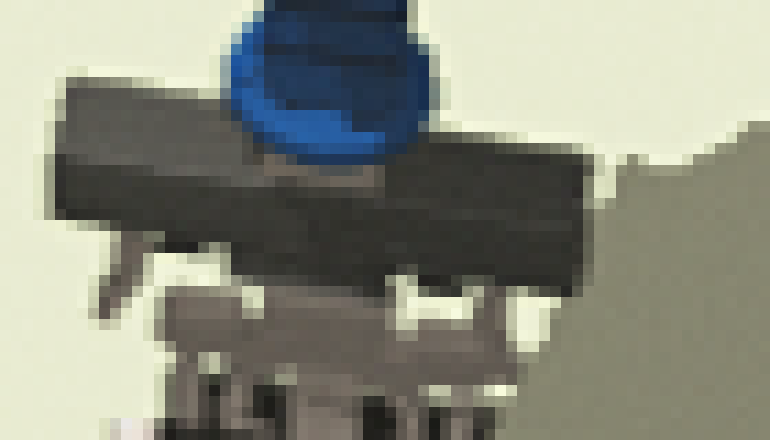

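Run:
```python
from h import *
o=get_obs();t=np.array(o['position'])
from scipy.optimize import least_squares
a=np.radians(3.3);ex=np.array([np.cos(a),np.sin(a),0]);ey=np.array([-np.sin(a),np.cos(a),0])
def P(c,p): return proj('side',np.array(c)+ex*p[0]/1e3+ey*p[1]/1e3+np.array([0,0,p[2]/1e3]))
f0=[t[0],t[1]-.0012,t[2]-.1125]; c0=[.464,.2268,.045]
print('fork', [P(f0,p).round(1) for p in((50,11,32),(-50,11,32),(50,11,50),(-50,11,50))],'obs (259.7,304.7),(307,311.5),(260.5,299.1)')
print('clip',[P(c0,p).round(1) for p in((33,4,20),(-33,4,20))],'obs (269.8,314.1),(301.8,317.7)')
print('per mm x', (P(c0,(1,0,0))-P(c0,(0,0,0))).round(2),'y',(P(c0,(0,1,0))-P(c0,(0,0,0))).round(2),'z',(P(c0,(0,0,1))-P(c0,(0,0,0))).round(2))
```

```text
fork [array([259.2, 305.8]), array([307.8, 312.2]), array([259.2, 299.4]), array([308.3, 305.7])] obs (259.7,304.7),(307,311.5),(260.5,299.1)
clip [array([267.9, 315.2]), array([299.2, 319.3])] obs (269.8,314.1),(301.8,317.7)
per mm x [-0.47 -0.06] y [-0.06  0.36] z [ 0.01 -0.33]
```

Emit:
move_arm:
  motion: "0 0 0.025 0;-0.03 -0.045 0.025 0;-0.03 -0.045 0.01 0;-0.03 -0.045 0.01 0;-0.03 -0.045 0.01 0"

```text
clock: 12.2
position: [0.4348, 0.1854, 0.189]
ee_rot: [0.483, 0.518, -0.479, 0.519]
ft_force: [0.4, -0.3, -2.5]
grip_width: 0.293
```

```bash
python3 w.py 6 wrist side; python3 s.py
python3 - <<'E'
from h import *
z=np.load('pics/wrist6.npz')
cv2.imwrite('pics/w6c.png',cv2.resize(z['p'][100:240,160:320,::-1],None,fx=5,fy=5,interpolation=cv2.INTER_CUBIC)[:600])
z=np.load('pics/side6.npz')
cv2.imwrite('pics/s6c.png',cv2.resize(z['p'][270:340,240:340,::-1],None,fx=8,fy=8,interpolation=cv2.INTER_CUBIC))
E
```

```text
12.3 [ 0.753  0.215 -1.348  1.862  0.222  1.233 -2.158] [0.4348 0.1857 0.1889] f [-0.1  0.6 -2.4] t [0.01 0.02 0.07] g 0.289
[[ 0.0054  0.9971  0.0759]
 [ 0.0032  0.0759 -0.9971]
 [-1.      0.0056 -0.0028]]
```

View pics/w6c.png

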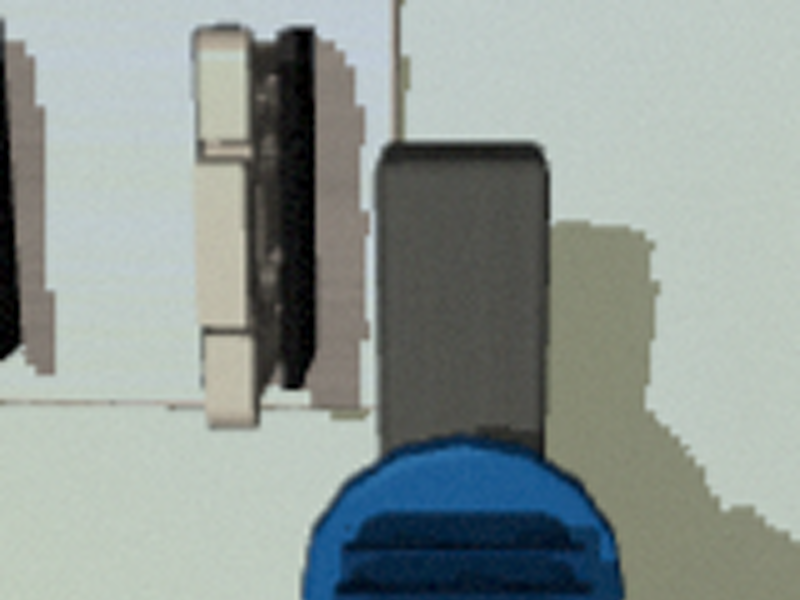

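View pics/s6c.png

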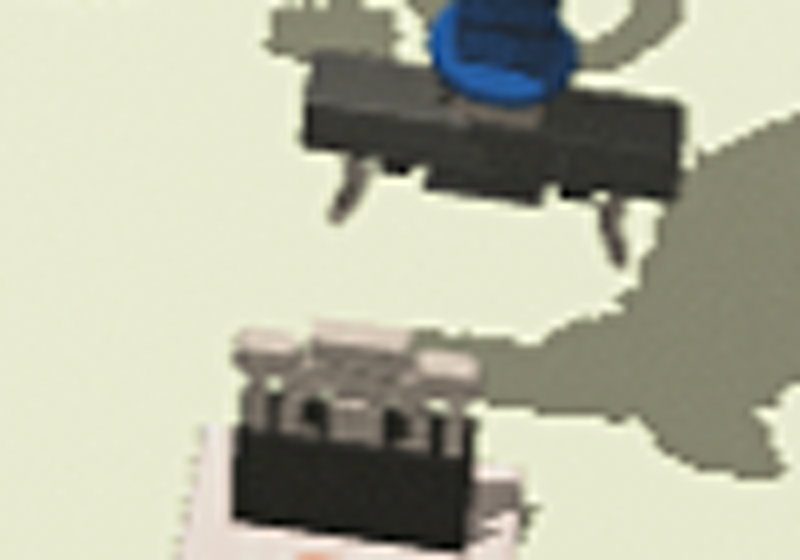

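```bash
cat > m6.py <<'E'
from h import *
z=np.load('pics/wrist6.npz');K=z['K'];Rc=R.from_quat(z['att']).as_matrix();eye=z['eye']
info=dict(camera_matrix=K,eye=eye,attitude=z['att']);X=cloud('wrist',z['d'],info)
def hit(cu,cv,h):
    u=(cu+.5)/5-.5+160;v=(cv+.5)/5-.5+100
    r=np.array([(u-K[0,2])/K[0,0],-(v-K[1,2])/K[1,1],-1])@Rc.T;s=(h-eye[2])/r[2];return (eye+s*r)*1000
print('eye',eye,'bar depth z',np.median(X[140:180,245:262,2]),'lug',np.median(X[110:125,201:208,2]),'crown',np.median(X[140:160,202:208,2]))
t=np.array([434.8,185.7,188.9])
zb=.125
for p in((377,200),(549,200),(379,400),(545,400),(462,145),(462,160)): print('bar',p,(hit(*p,zb)-t).round(1))
for p,h in(((193,90),.07),((249,90),.07),((206,380),.07),((258,380),.07),((194,245),.0765),((251,245),.0765),((220,26),.07),((232,429),.07)): print('clip',p,hit(*p,h).round(1))
E
python3 m6.py
```

```text
eye [0.5090598  0.19068734 0.33181668] bar depth z 0.12921332149445153 lug 0.06964901468676271 crown 0.076252266795867
bar (377, 200) [ 45.2  14.4 -63.9]
bar (549, 200) [ 46.8  -7.4 -63.9]
bar (379, 400) [ 19.   12.6 -63.9]
bar (545, 400) [ 20.6  -9.2 -63.9]
bar (462, 145) [ 52.9   4.1 -63.9]
bar (462, 160) [ 51.    4.  -63.9]
clip (193, 90) [487.4 232.5  70. ]
clip (249, 90) [488.  223.7  70. ]
clip (206, 380) [440.4 229.2  70. ]
clip (258, 380) [441.  220.6  70. ]
clip (194, 245) [463.9 230.7  76.5]
clip (251, 245) [464.6 221.7  76.5]
clip (220, 26) [497.4 228.6  70. ]
clip (232, 429) [432.2 224.6  70. ]
```

Emit:
move_arm:
  motion: "0 0 0.018 0;0.0272 0.0403 0.018 0;0.0272 0.0403 0.018 0;0.0272 0.0403 0.006 0;0.0272 0.0403 -0.006 0;0.0272 0.0403 -0.006 0;0.0272 0.0403 -0.006 0"

```text
clock: 13.18
position: [0.4616, 0.2243, 0.1824]
ee_rot: [0.483, 0.517, -0.48, 0.519]
ft_force: [0.1, 1.1, -1.9]
grip_width: 0.294
```

```bash
python3 w.py 7 side; python3 s.py
python3 - <<'E'
from h import *
z=np.load('pics/side7.npz')
cv2.imwrite('pics/s7c.png',cv2.resize(z['p'][280:335,245:325,::-1],None,fx=10,fy=10,interpolation=cv2.INTER_CUBIC))
E
```

```text
13.225 [ 0.54   0.36  -1.265  1.776  0.362  1.267 -2.313] [0.4617 0.2245 0.1825] f [-0.5 -0.7 -1.8] t [ 0.05 -0.01  0.02] g 0.296
[[ 0.0052  0.9973  0.0739]
 [ 0.0017  0.0739 -0.9973]
 [-1.      0.0053 -0.0013]]
```

View pics/s7c.png

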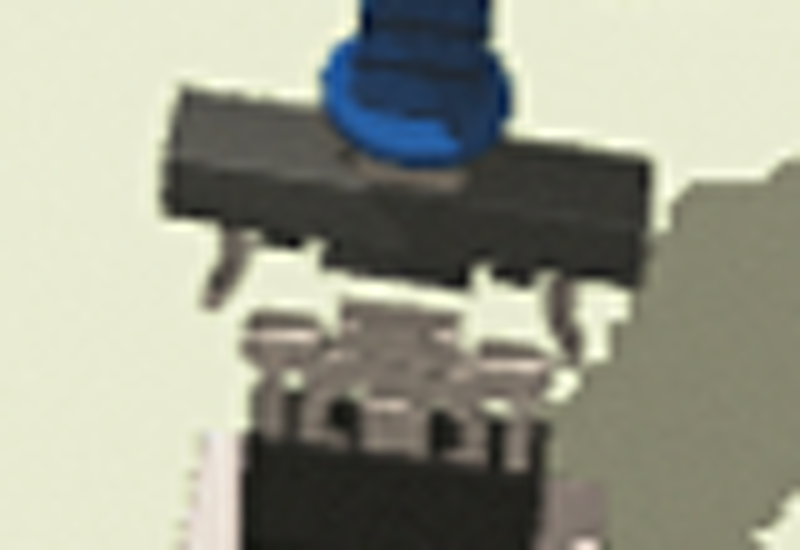

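Emit:
move_arm:
  motion: "0 0.0015 0 0;0 0.0015 0 0;0 0.0015 -0.006 0;0 0.0015 -0.012 0;0 0.0015 -0.016 0;0 0.0015 -0.016 0"

```text
clock: 13.98
position: [0.4613, 0.2263, 0.1658]
ee_rot: [0.482, 0.518, -0.48, 0.519]
ft_force: [-0.6, 0.2, -2.1]
grip_width: 0.295
```

```bash
python3 s.py; python3 w.py 8 side;  python3 - <<'E'
from h import *
z=np.load('pics/side8.npz')
cv2.imwrite('pics/s8c.png',cv2.resize(z['p'][280:335,245:325,::-1],None,fx=10,fy=10,interpolation=cv2.INTER_CUBIC))
E
```

```text
13.975 [ 0.518  0.381 -1.248  1.795  0.383  1.239 -2.332] [0.4613 0.2263 0.1658] f [-0.6  0.2 -2.1] t [-0.04  0.18  0.01] g 0.295
[[ 0.0039  0.9972  0.0747]
 [ 0.0019  0.0747 -0.9972]
 [-1.      0.004  -0.0016]]
```

View pics/s8c.png

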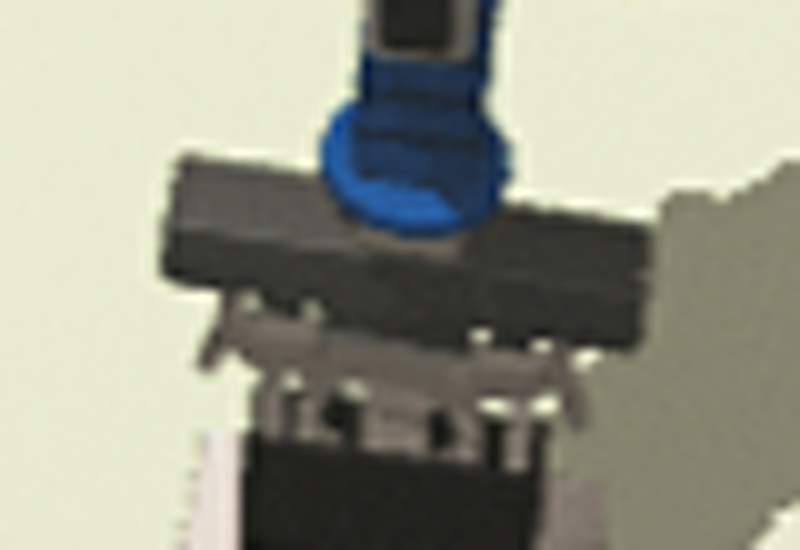

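Aligned: both prongs straddle the lugs, no side force yet. Press on.

Emit:
move_arm:
  motion: "0 0 -0.003 0;0 0 -0.006 0;0 0 -0.009 0;0 0 -0.011 0;0 0 -0.011 0"

```text
clock: 14.65
position: [0.4625, 0.2267, 0.1567]
ee_rot: [0.483, 0.517, -0.479, 0.519]
ft_force: [-1.2, -2.5, 16.7]
grip_width: 0.295
```

```bash
python3 s.py
```

```text
14.65 [ 0.507  0.392 -1.238  1.805  0.397  1.222 -2.342] [0.4625 0.2267 0.1567] f [-1.2 -2.5 16.7] t [-0.86  1.06  0.08] g 0.295
[[ 0.0065  0.9972  0.0742]
 [ 0.0022  0.0742 -0.9972]
 [-1.      0.0066 -0.0017]]
```

Emit:
move_arm:
  motion: "0 0 -0.0015 0;0 0 -0.0015 0;0 0 -0.0015 0"

```text
clock: 15.02
position: [0.4634, 0.2272, 0.1563]
ee_rot: [0.484, 0.517, -0.478, 0.52]
ft_force: [-1.1, -3.7, 24.6]
grip_width: 0.298
```

```bash
python3 s.py; python3 w.py 9 side;  python3 - <<'E'
from h import *
z=np.load('pics/side9.npz')
cv2.imwrite('pics/s9c.png',cv2.resize(z['p'][280:335,245:325,::-1],None,fx=10,fy=10,interpolation=cv2.INTER_CUBIC))
E
```

```text
15.025 [ 0.505  0.393 -1.237  1.805  0.399  1.22  -2.343] [0.4634 0.2272 0.1563] f [-1.1 -3.7 24.6] t [-0.96  0.99  0.1 ] g 0.298
[[ 0.0087  0.9972  0.074 ]
 [ 0.0031  0.074  -0.9973]
 [-1.      0.0089 -0.0024]]
```

View pics/s9c.png

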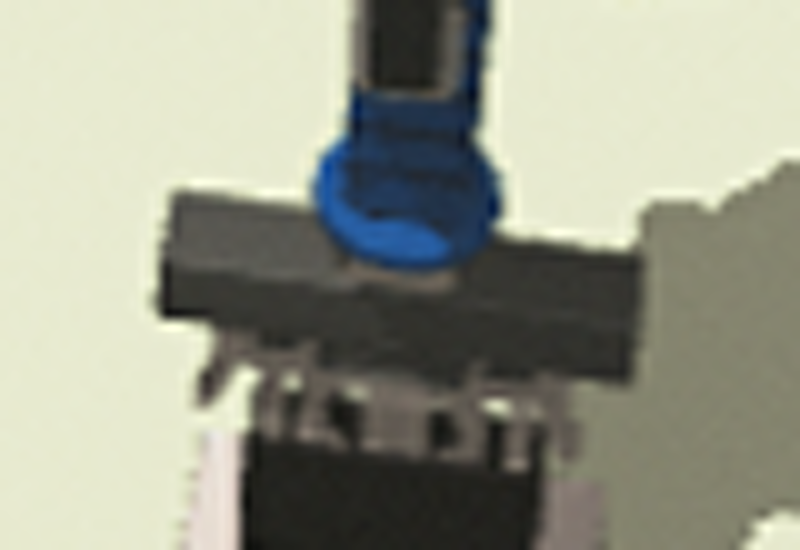

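Emit:
move_arm:
  motion: "0 0 0.01 0;0 0 0.025 0;0 0 0.06 0;0 0 0.1 0;0 0 0.12 0;0 0 0.12 0"

```text
clock: 15.82
position: [0.462, 0.2264, 0.2743]
ee_rot: [0.483, 0.517, -0.479, 0.519]
ft_force: [-0.1, -0.0, -4.0]
grip_width: 0.297
```

```bash
python3 s.py; python3 w.py 10 side;  python3 - <<'E'
from h import *
z=np.load('pics/side10.npz')
cv2.imwrite('pics/s10c.png',cv2.resize(z['p'][235:335,235:335,::-1],None,fx=6,fy=6,interpolation=cv2.INTER_CUBIC))
E
```

```text
15.825 [ 0.603  0.28  -1.326  1.641  0.277  1.431 -2.248] [0.462  0.2264 0.2743] f [-0.1 -0.  -4. ] t [-0.03  0.    0.01] g 0.297
[[ 0.0062  0.9972  0.0741]
 [ 0.0022  0.0741 -0.9973]
 [-1.      0.0064 -0.0017]]
```

View pics/s10c.png

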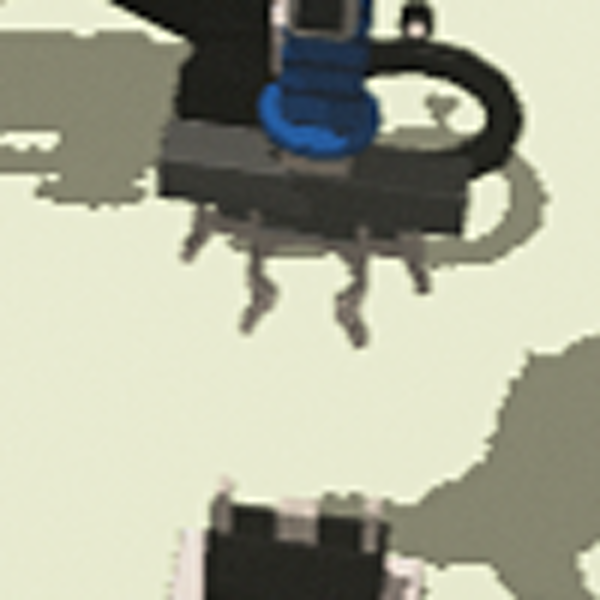

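```bash
cat > pl3.py <<'E'
from fast import *
def show(q,wps,v=.05,w=.17,pr=True):
    x,T,_,_=fkj(q);y0=yaw(T);rows=mkrows([np.r_[np.array(a[:3])-x,a[3]-y0] for a in wps],v,w);p=[];o=run(q,rows,path=p)
    if pr:print(len(rows),'ok' if o else 'FAIL', 'speed',o[1].round(2) if o else '', 'end',p[-1].round(3), 'j3',[round(a[2],2) for a in p][::3])
    return o[0] if o else None
r=np.radians
if __name__=='__main__':
    q=np.array([.603,.28,-1.326,1.641,.277,1.431,-2.248]);x,T,_,_=fkj(q);print(x,np.degrees(yaw(T)))
    q1=show(q,[(.42,.05,.34,r(10)),(.45,-.15,.34,r(21)),(.6075,-.2516,.30,r(21)),(.6075,-.2516,.149,r(21))])
    if q1 is not None:
        q2=show(q1,[(.505,-.291,.15,r(21))])
        q3=show(q2,[(.47,-.29,.30,r(21)),(.44,-.06,.30,r(6.3)),(.52,-.04,.24,r(6.3))])
        q4=show(q3,[(.44,-.06,.34,r(6.3)),(.40,-.33,.34,r(21)),(.488,-.297,.13,r(21))])
E
python3 pl3.py
```

```text
[0.46182313 0.22604333 0.2740072 ] 4.253715158184873
17 ok speed 1.53 end [ 0.898  0.586 -0.817  1.439  0.428  1.297 -1.154] j3 [np.float64(-1.4), np.float64(-1.07), np.float64(-0.96), np.float64(-0.93), np.float64(-0.85), np.float64(-0.83)]
3 ok speed 0.41 end [ 1.133  0.426 -0.857  1.647  0.335  1.22  -1.   ] j3 [np.float64(-0.83)]
12 ok speed 0.64 end [ 0.967  0.246 -1.109  1.681  0.224  1.349 -1.639] j3 [np.float64(-0.88), np.float64(-0.91), np.float64(-0.98), np.float64(-1.1)]
14 ok speed 0.68 end [ 1.129  0.405 -0.807  1.7    0.31   1.167 -0.963] j3 [np.float64(-1.13), np.float64(-0.99), np.float64(-0.87), np.float64(-0.83), np.float64(-0.82)]
```

Run:
```python
from pl3 import *
q=np.array([.603,.28,-1.326,1.641,.277,1.431,-2.248])
for w in([(.44,.05,.28,r(10)),(.46,-.15,.29,r(21)),(.6075,-.2516,.28,r(21)),(.6075,-.2516,.149,r(21))],[(.44,.05,.28,r(21)),(.46,-.15,.29,r(21)),(.6075,-.2516,.28,r(21)),(.6075,-.2516,.149,r(21))],[(.45,.0,.28,r(25)),(.47,-.17,.28,r(21)),(.6075,-.2516,.28,r(21)),(.6075,-.2516,.149,r(21))]):
    show(q,w,v=.045,w=.15)
```

```text
16 ok speed 1.15 end [ 0.949  0.619 -0.906  1.437  0.488  1.317 -1.189] j3 [np.float64(-1.38), np.float64(-1.24), np.float64(-1.11), np.float64(-1.06), np.float64(-0.94), np.float64(-0.91)]
16 FAIL speed  end [ 1.045  0.102 -1.477  1.731  0.104  1.397 -1.8  ] j3 [np.float64(-1.4)]
17 FAIL speed  end [ 1.126  0.088 -1.493  1.735  0.089  1.395 -1.697] j3 [np.float64(-1.38)]
```

Run:
```python
from pl3 import *
q=np.array([.603,.28,-1.326,1.641,.277,1.431,-2.248]);p=[]
rows=[(-.042*k/5,-.176*k/5,.066*k/5,.10*k/5) for k in range(1,6)]+[(-.042+.03*k/5,-.176-.2*k/5,.066,.1+.192*k/5) for k in range(1,6)]
o=run(q,rows,path=p);print(o); print(np.array(p).round(2)); print([(np.abs(np.diff([q]+p,axis=0))/(.125*VM)).max(1).round(2)])
```

```text
(array([ 1.1522542 , -0.00358048, -0.90406778,  1.62138366, -0.00691312,
        1.51818042, -0.95591643]), np.float64(1.166168571936554))
[[ 0.78  0.19 -1.39  1.67  0.19  1.43 -2.1 ]
 [ 1.01  0.05 -1.45  1.69  0.06  1.44 -1.9 ]
 [ 1.09 -0.14 -1.31  1.71 -0.14  1.47 -1.63]
 [ 1.07 -0.21 -1.17  1.72 -0.19  1.5  -1.49]
 [ 1.06 -0.24 -1.06  1.72 -0.21  1.53 -1.37]
 [ 1.08 -0.21 -1.02  1.72 -0.18  1.53 -1.28]
 [ 1.1  -0.16 -0.98  1.71 -0.14  1.52 -1.19]
 [ 1.12 -0.12 -0.95  1.69 -0.1   1.52 -1.11]
 [ 1.14 -0.06 -0.93  1.66 -0.05  1.52 -1.03]
 [ 1.15 -0.   -0.9   1.62 -0.01  1.52 -0.96]]
[array([0.92, 1.17, 1.02, 0.58, 0.44, 0.34, 0.32, 0.3 , 0.29, 0.3 ])]
```

Run:
```python
from pl3 import *
q=np.array([.603,.28,-1.326,1.641,.277,1.431,-2.248])
for pk in(.3,.6,.9):
  for dx in (-.02,-.042,-.06):
    p=[]
    sp=[pk/5*k for k in range(1,6)]+[pk+(.292-pk)*k/5 for k in range(1,6)]
    rows=[(dx*k/5,-.176*k/5,.066*k/5,sp[k-1]) for k in range(1,6)]+[(dx+(-.012-dx)*k/5,-.176-.2*k/5,.066,sp[4+k]) for k in range(1,6)]
    o=run(q,rows,path=p);print(pk,dx,np.array(p)[:,2].round(2),p[-1].round(2) if o else 'F',[(np.abs(np.diff([q]+p,axis=0))/(.125*VM)).max(1).round(2).max()])
```

```text
0.3 -0.02 [-1.39 -1.45 -1.49] F [np.float64(1.26)]
0.3 -0.042 [-1.4  -1.48] F [np.float64(1.26)]
0.3 -0.06 [-1.41 -1.5 ] F [np.float64(1.56)]
0.6 -0.02 [-1.4  -1.49] F [np.float64(1.07)]
0.6 -0.042 [-1.41 -1.53] F [np.float64(1.39)]
0.6 -0.06 [-1.42 -1.58] F [np.float64(1.81)]
0.9 -0.02 [-1.42 -1.53] F [np.float64(1.13)]
0.9 -0.042 [-1.43 -1.58] F [np.float64(1.46)]
0.9 -0.06 [-1.44 -1.65] F [np.float64(1.94)]
```

Run:
```python
from pl3 import *
q=np.array([.603,.28,-1.326,1.641,.277,1.431,-2.248])
for pk in(0,-.1,-.2,-.3):
  for dx in (0.04,0,-.04):
   for dz in(0,.066,.1):
    p=[]
    sp=[pk/5*k for k in range(1,6)]+[pk+(.292-pk)*k/5 for k in range(1,6)]
    rows=[(dx*k/5,-.176*k/5,dz*k/5,sp[k-1]) for k in range(1,6)]+[(dx+(-.012-dx)*k/5,-.176-.2*k/5,dz,sp[4+k]) for k in range(1,6)]
    o=run(q,rows,path=p);P_=np.array(p);print(pk,dx,dz,P_[:,2].round(2).min(),P_[:,6].min().round(2),p[-1].round(2) if o else 'F',[(np.abs(np.diff([q]+p,axis=0))/(.125*VM)).max(1).round(2).max()])
```

```text
0 0.04 0 -1.39 -2.16 [ 1.56  0.09 -1.36  1.73  0.08  1.39 -1.02] [np.float64(0.76)]
0 0.04 0.066 -1.37 -2.15 [ 1.51  0.02 -1.27  1.61  0.01  1.52 -0.96] [np.float64(0.78)]
0 0.04 0.1 -1.36 -2.15 [ 1.5   0.01 -1.25  1.54  0.01  1.59 -0.96] [np.float64(0.79)]
0 0 0 -1.4 -2.15 [ 1.36  0.04 -1.14  1.73  0.04  1.39 -0.99] [np.float64(0.69)]
0 0 0.066 -1.41 -2.14 [ 1.31  0.   -1.06  1.62 -0.    1.52 -0.96] [np.float64(0.75)]
0 0 0.1 -1.4 -2.14 [ 1.3   0.   -1.05  1.55 -0.    1.59 -0.95] [np.float64(0.76)]
0 -0.04 0 -1.42 -2.13 [ 1.18  0.02 -0.95  1.74  0.02  1.38 -0.98] [np.float64(1.0)]
0 -0.04 0.066 -1.43 -2.12 [ 1.15 -0.   -0.9   1.62 -0.01  1.52 -0.96] [np.float64(1.1)]
0 -0.04 0.1 -1.43 -2.12 [ 1.14 -0.01 -0.89  1.55 -0.01  1.59 -0.96] [np.float64(1.13)]
-0.1 0.04 0 -1.34 -2.18 [ 1.51  0.07 -1.3   1.73  0.06  1.39 -1.01] [np.float64(0.74)]
-0.1 0.04 0.066 -1.35 -2.17 [ 1.46  0.01 -1.21  1.61  0.01  1.52 -0.96] [np.float64(0.76)]
-0.1 0.04 0.1 -1.35 -2.17 [ 1.45  0.01 -1.2   1.55  0.01  1.59 -0.96] [np.float64(0.76)]
-0.1 0 0 -1.38 -2.17 [ 1.33  0.04 -1.1   1.73  0.03  1.38 -0.98] [np.
[... 1340 characters left out ...]
 0.04 0.066 -1.33 -2.21 [ 1.38  0.01 -1.13  1.62  0.    1.52 -0.96] [np.float64(0.9)]
-0.3 0.04 0.1 -1.33 -2.2 [ 1.37  0.01 -1.12  1.55  0.    1.59 -0.96] [np.float64(0.89)]
-0.3 0 0 -1.35 -2.2 [ 1.28  0.03 -1.05  1.74  0.03  1.38 -0.98] [np.float64(0.84)]
-0.3 0 0.066 -1.36 -2.19 [ 1.23  0.   -0.99  1.62 -0.    1.52 -0.96] [np.float64(0.81)]
-0.3 0 0.1 -1.36 -2.19 [ 1.23 -0.   -0.98  1.55 -0.01  1.59 -0.95] [np.float64(0.81)]
-0.3 -0.04 0 -1.39 -2.19 [ 1.14  0.02 -0.91  1.74  0.01  1.38 -0.97] [np.float64(0.89)]
-0.3 -0.04 0.066 -1.39 -2.18 [ 1.11 -0.01 -0.86  1.62 -0.01  1.52 -0.96] [np.float64(0.97)]
-0.3 -0.04 0.1 -1.39 -2.17 [ 1.11 -0.01 -0.86  1.55 -0.01  1.59 -0.96] [np.float64(0.99)]
```

Emit:
move_arm:
  motion: "-0.004 -0.035 0.013 -0.04;-0.008 -0.07 0.026 -0.08;-0.012 -0.106 0.04 -0.12;-0.016 -0.141 0.053 -0.16;-0.02 -0.176 0.066 -0.2;-0.018 -0.216 0.066 -0.1;-0.017 -0.256 0.066 0;-0.015 -0.296 0.066 0.1;-0.013 -0.336 0.066 0.2;-0.012 -0.376 0.066 0.29"
  force: 80

```text
clock: 17.12
position: [0.4489, -0.1511, 0.3379]
ee_rot: [0.402, 0.583, -0.399, 0.582]
ft_force: [0.8, 0.1, -2.7]
grip_width: 0.293
```

```bash
python3 s.py
```

```text
17.125 [ 1.213  0.003 -0.964  1.622 -0.002  1.518 -0.954] [ 0.4489 -0.1511  0.3379] f [ 0.8  0.1 -2.7] t [ 0.01 -0.09 -0.01] g 0.293
[[ 0.0015  0.9333  0.3592]
 [ 0.0043  0.3592 -0.9333]
 [-1.      0.0029 -0.0035]]
```

Emit:
move_arm:
  motion: "0.04 -0.025 0 0;0.08 -0.05 0 0;0.12 -0.076 -0.01 0;0.1586 -0.1005 -0.03 0;0.1586 -0.1005 -0.08 0;0.1586 -0.1005 -0.13 0;0.1586 -0.1005 -0.165 0;0.1586 -0.1005 -0.165 0"
  force: 40

```text
clock: 18.12
position: [0.6058, -0.2498, 0.17]
ee_rot: [0.402, 0.585, -0.4, 0.58]
ft_force: [-0.5, 0.2, -1.7]
grip_width: 0.288
```

```bash
python3 w.py 11 side wrist; python3 s.py;python3 - <<'E'
from h import *
z=np.load('pics/side11.npz')
cv2.imwrite('pics/s11c.png',cv2.resize(z['p'][110:230,220:380,::-1],None,fx=5,fy=5,interpolation=cv2.INTER_CUBIC))
E
```

```text
18.225 [ 0.941  0.595 -0.901  1.405  0.462  1.359 -1.176] [ 0.6082 -0.25    0.1748] f [-0.5  0.4 -2.3] t [ 0.02  0.07 -0.03] g 0.295
[[ 0.0035  0.9342  0.3568]
 [ 0.0037  0.3568 -0.9342]
 [-1.      0.0046 -0.0022]]
```

View pics/s11c.png

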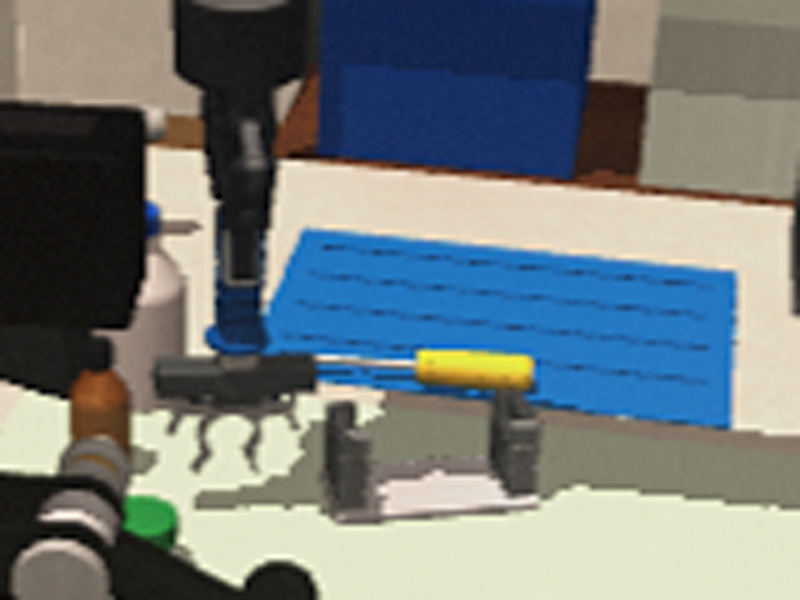

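View pics/wrist11.png

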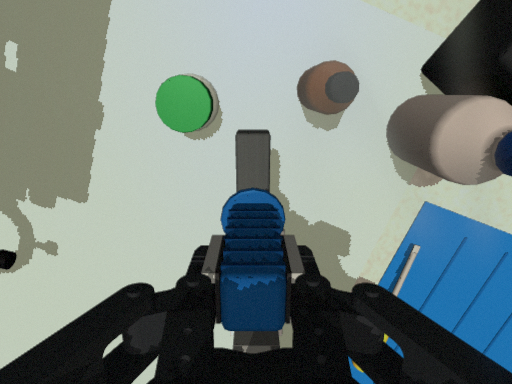

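Emit:
move_arm:
  motion: "0 0 -0.0245 0;-0.0098 -0.0038 -0.0245 0;-0.0197 -0.0076 -0.0245 0;-0.029 -0.0111 -0.021 0;-0.0383 -0.0147 -0.0185 0;-0.048 -0.0184 -0.017 0;-0.0575 -0.0221 -0.0165 0;-0.0575 -0.0221 -0.0165 0"
  force: 20

```text
clock: 19.23
position: [0.5516, -0.2722, 0.1602]
ee_rot: [0.403, 0.581, -0.399, 0.584]
ft_force: [3.9, 2.7, -0.1]
grip_width: 0.294
```

```bash
python3 w.py 12 side; python3 s.py;python3 - <<'E'
from h import *
z=np.load('pics/side12.npz')
cv2.imwrite('pics/s12c.png',cv2.resize(z['p'][110:230,220:380,::-1],None,fx=5,fy=5,interpolation=cv2.INTER_CUBIC))
E
```

```text
19.275 [ 1.08   0.517 -0.927  1.548  0.421  1.283 -1.108] [ 0.5517 -0.2721  0.1601] f [4.3 2.8 1. ] t [ 0.56 -1.21 -0.01] g 0.295
[[ 7.400e-03  9.342e-01  3.566e-01]
 [ 2.500e-03  3.566e-01 -9.343e-01]
 [-1.000e+00  7.900e-03  3.000e-04]]
```

View pics/s12c.png

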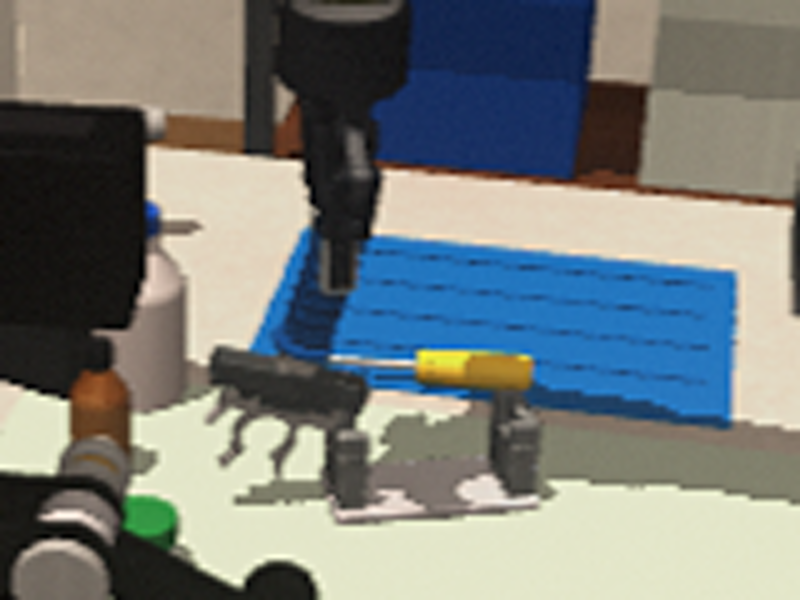

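Emit:
move_arm:
  motion: "-0.0093 -0.0036 0 0;-0.0192 -0.0074 -0.0016 0;-0.0289 -0.0111 -0.004 0;-0.038 -0.0146 -0.0067 0;-0.047 -0.018 -0.0105 0;-0.0504 -0.0194 -0.012 0;-0.0504 -0.0194 -0.012 0"

```text
clock: 20.15
position: [0.5013, -0.2918, 0.1475]
ee_rot: [0.403, 0.581, -0.399, 0.584]
ft_force: [3.3, 1.3, 5.4]
grip_width: 0.295
```

```bash
python3 w.py 13 side; python3 s.py;python3 - <<'E'
from h import *
z=np.load('pics/side13.npz')
cv2.imwrite('pics/s13c.png',cv2.resize(z['p'][110:230,220:380,::-1],None,fx=5,fy=5,interpolation=cv2.INTER_CUBIC))
E
```

```text
20.2 [ 1.201  0.453 -0.944  1.655  0.382  1.227 -1.031] [ 0.5013 -0.2918  0.1475] f [3.3 1.5 5. ] t [ 0.61 -1.54 -0.05] g 0.299
[[ 6.200e-03  9.342e-01  3.566e-01]
 [ 2.200e-03  3.566e-01 -9.342e-01]
 [-1.000e+00  6.600e-03  1.000e-04]]
```

View pics/s13c.png

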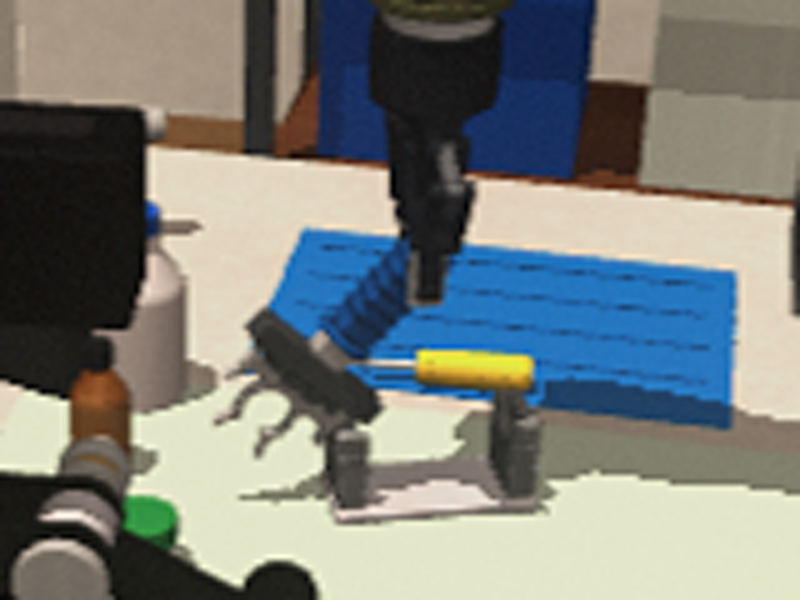

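Emit:
move_arm:
  motion: "0.004 0.0015 0.005 0;0.012 0.005 0.03 0;0.005 0.01 0.075 0;-0.01 0.03 0.12 -0.03;-0.025 0.065 0.1525 -0.07;-0.04 0.11 0.1525 -0.12;-0.05 0.155 0.1525 -0.17;-0.061 0.2 0.1525 -0.22;-0.061 0.232 0.1525 -0.257;-0.061 0.232 0.1525 -0.257"
  force: 120

```text
clock: 21.45
position: [0.4383, -0.0574, 0.2986]
ee_rot: [0.472, 0.526, -0.471, 0.527]
ft_force: [-0.0, -1.3, -2.8]
grip_width: 0.284
```

```bash
python3 w.py 14 side wrist top; python3 s.py;python3 - <<'E'
from h import *
z=np.load('pics/side14.npz')
cv2.imwrite('pics/s14c.png',cv2.resize(z['p'][90:260,120:360,::-1],None,fx=3.3,fy=3.3,interpolation=cv2.INTER_CUBIC))
E
```

```text
21.6 [ 1.29  -0.126 -1.13   1.757 -0.118  1.437 -1.285] [ 0.4386 -0.0607  0.2985] f [ 0.3 -0.4 -2.8] t [-0.08  0.15 -0.03] g 0.286
[[ 0.003   0.9943  0.1065]
 [ 0.0019  0.1065 -0.9943]
 [-1.      0.0032 -0.0016]]
```

View pics/s14c.png

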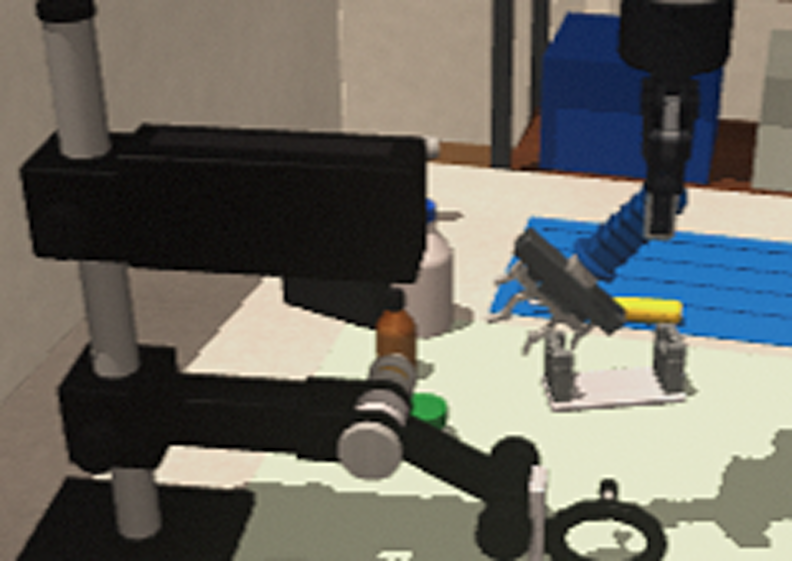

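View pics/wrist14.png

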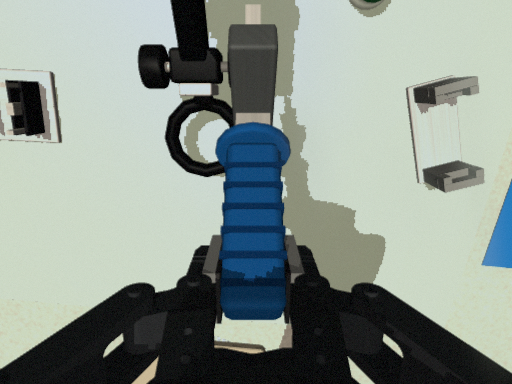

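```bash
cat > lean.py <<'E'
import sys
from h import *
tag=sys.argv[1]
z=np.load(f'pics/wrist{tag}.npz');info=dict(camera_matrix=z['K'],eye=z['eye'],attitude=z['att']);X=cloud('wrist',z['d'],info)
o=get_obs();t=np.array(o['position']);Rm=R.from_quat(o['ee_rot']).as_matrix();Q=(X-t)@Rm*1000
def plane(q):
    c=q.mean(0);u,s,v=np.linalg.svd(q-c);return c,v[2],s[2]/np.sqrt(len(q))
q=Q[45:110,236:271].reshape(-1,3);q=q[(q[:,0]<120)&(q[:,0]>0)]
c,n,r=plane(q); n*=np.sign(-n[0]); print('bar',len(q),c.round(1),n.round(4),r.round(2),'lean',np.degrees(np.arctan2(-n[1],-n[0])).round(2),(q.min(0)).round(1),q.max(0).round(1))
# handle upper face line: rows 160-310
q=Q[165:230,238:268].reshape(-1,3);k=abs(q[:,0])<100;c,n,r=plane(q[k]);n*=np.sign(n[1]);print('handle',c.round(1),n.round(4),r.round(2),'lean',np.degrees(np.arctan2(-n[0],n[1])).round(2))
for v in range(20,130,6): print(v,Q[v,253].round(1),end=' ')
E
python3 lean.py 14
```

```text
bar 2267 [19.8 80.9 -1.3] [-0.7545 -0.6563 -0.0022] 0.53 lean 41.02 [  7.6  66.  -10.2] [33.9 94.2  7.7]
handle [-7.  31.  -1.6] [-0.6557  0.755  -0.0033] 0.58 lean 40.97
20 [ 46.1 110.6  -1.3] 26 [ 20.9 103.4  -1.3] 32 [ 16.2 100.2  -1.4] 38 [13.4 97.3 -1.4] 44 [ 8.9 94.3 -1.4] 50 [11.2 92.2 -1.4] 56 [11.5 89.8 -1.4] 62 [14.7 87.6 -1.3] 68 [17.3 85.2 -1.3] 74 [18.4 82.7 -1.3] 80 [19.8 80.1 -1.3] 86 [22.4 77.4 -1.3] 92 [25.8 74.6 -1.3] 98 [27.8 71.7 -1.3] 104 [30.5 68.7 -1.3] 110 [31.6 65.6 -1.3] 116 [32.2 62.5 -1.2] 122 [17.4 60.8 -1.3] 128 [13.6 58.3 -1.3]
```

Emit:
move_arm:
  motion: "0.04 0.007 0 0;0.07 0.0125 -0.02 0.003;0.083 0.015 -0.0355 0.003;0.083 0.015 -0.0355 0.003;0.083 0.015 -0.0355 0.003"

```text
clock: 22.22
position: [0.5219, -0.0453, 0.2635]
ee_rot: [0.473, 0.526, -0.47, 0.527]
ft_force: [0.1, 0.0, -3.4]
grip_width: 0.29
```

```bash
python3 w.py 15 wrist side top; python3 s.py;python3 - <<'E'
from h import *
z=np.load('pics/side15.npz')
cv2.imwrite('pics/s15c.png',cv2.resize(z['p'][110:250,190:340,::-1],None,fx=4,fy=4,interpolation=cv2.INTER_CUBIC))
z=np.load('pics/top15.npz')
cv2.imwrite('pics/t15c.png',cv2.resize(z['p'][150:230,200:290,::-1],None,fx=7,fy=7,interpolation=cv2.INTER_CUBIC))
E
```

```text
22.375 [ 1.079  0.298 -1.263  1.635  0.288  1.415 -1.677] [ 0.5221 -0.0454  0.264 ] f [ 0.9 -0.3 -3.6] t [-0.    0.11  0.02] g 0.288
[[ 5.500e-03  9.940e-01  1.092e-01]
 [ 4.000e-04  1.092e-01 -9.940e-01]
 [-1.000e+00  5.500e-03  2.000e-04]]
```

View pics/wrist15.png

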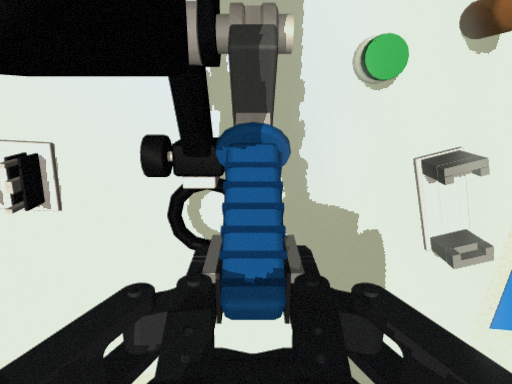

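View pics/s15c.png

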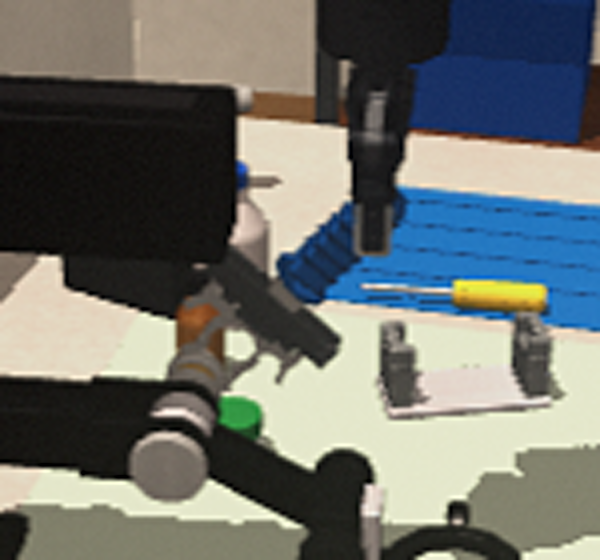

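View pics/t15c.png

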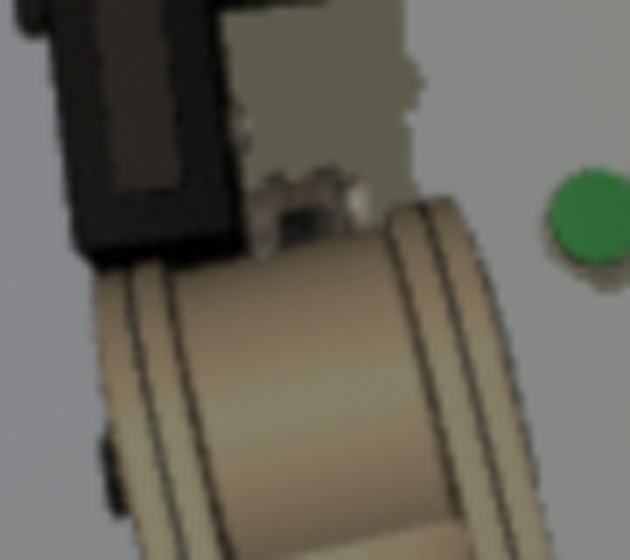

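Run:
```python
from h import *
z=np.load('pics/wrist15.npz')
cv2.imwrite('pics/w15c.png',cv2.resize(z['p'][0:70,200:305,::-1],None,fx=7,fy=7,interpolation=cv2.INTER_CUBIC))
info=dict(camera_matrix=z['K'],eye=z['eye'],attitude=z['att']);X=cloud('wrist',z['d'],info)*1000
for v in (5,10,15,20,28,36,44): print(v,[ (u,X[v,u].round(0).astype(int).tolist()) for u in range(214,296,6)])
```

```text
5 [(214, [648, -6, 165]), (220, [685, 9, 0]), (226, [686, 3, 0]), (232, [650, -17, 161]), (238, [651, -21, 162]), (244, [652, -25, 157]), (250, [640, -31, 214]), (256, [640, -34, 214]), (262, [653, -37, 159]), (268, [653, -41, 161]), (274, [654, -45, 161]), (280, [692, -57, 0]), (286, [693, -64, 0]), (292, [693, -70, 1])]
10 [(214, [645, -6, 168]), (220, [680, 9, 1]), (226, [680, 2, 2]), (232, [647, -18, 164]), (238, [647, -22, 166]), (244, [649, -25, 159]), (250, [638, -31, 214]), (256, [638, -34, 215]), (262, [649, -38, 166]), (268, [649, -42, 165]), (274, [650, -46, 165]), (280, [687, -58, 0]), (286, [688, -64, 1]), (292, [689, -71, 0])]
15 [(214, [642, -7, 169]), (220, [645, -9, 156]), (226, [645, -13, 157]), (232, [643, -18, 167]), (238, [643, -22, 169]), (244, [646, -26, 160]), (250, [635, -32, 216]), (256, [635, -35, 216]), (262, [645, -38, 168]), (268, [646, -42, 167]), (274, [646, -46, 169]), (280, [649, -50, 156]), (286, [649, -54, 158]), (292, [650, -58, 159])]
20 [(214, [639, -7, 167]), (220, [641, -10, 160]), (226, [641, -14, 161]), (232, [640, -19, 169]), (238, [640, -2
[... 542 characters left out ...]
292, [641, -59, 163])]
36 [(214, [629, -8, 171]), (220, [631, -11, 161]), (226, [631, -15, 161]), (232, [619, -26, 251]), (238, [619, -28, 249]), (244, [619, -31, 250]), (250, [620, -33, 250]), (256, [620, -36, 250]), (262, [620, -39, 251]), (268, [620, -41, 251]), (274, [621, -44, 249]), (280, [635, -52, 163]), (286, [636, -56, 162]), (292, [636, -60, 162])]
44 [(214, [624, -8, 170]), (220, [626, -11, 160]), (226, [626, -15, 160]), (232, [615, -26, 255]), (238, [615, -29, 255]), (244, [616, -31, 255]), (250, [616, -34, 253]), (256, [616, -36, 254]), (262, [596, -37, 406]), (268, [617, -42, 254]), (274, [617, -44, 253]), (280, [630, -53, 160]), (286, [631, -57, 160]), (292, [631, -61, 162])]
```

View pics/w15c.png

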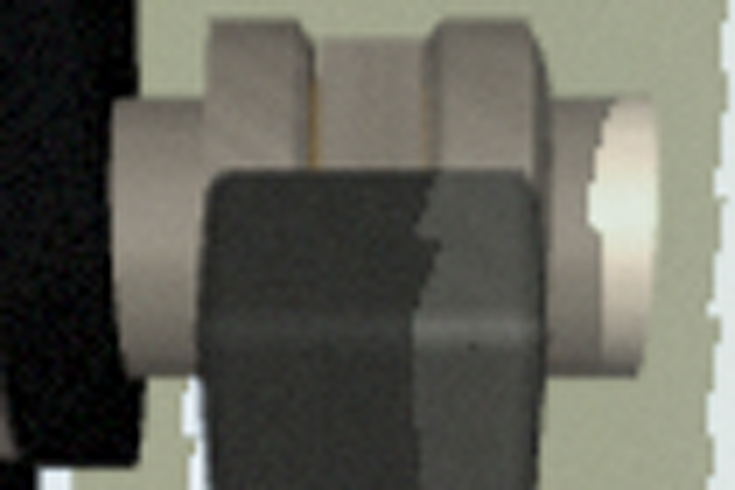

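```bash
python3 lean.py 15 | head -2
python3 - <<'E'
from h import *
z=np.load('pics/wrist15.npz');K=z['K'];Rc=R.from_quat(z['att']).as_matrix();eye=z['eye']
o=get_obs();t=np.array(o['position']);Rm=R.from_quat(o['ee_rot']).as_matrix()
def ray(u,v): 
    r=np.array([(u-K[0,2])/K[0,0],-(v-K[1,2])/K[1,1],-1])@Rc.T; return r/np.linalg.norm(r)
# silhouettes in the vertical plane of camera: use tool frame directions
e=(eye-t)@Rm; print('eye tool',e*1000)
for u,va,vb in((200+600/7,13.3,53.4),(200+160/7,13.6,53.4)):
    a=ray(u,va)@Rm;b=ray(u,vb)@Rm;m=(a+b)/2;half=.5*np.arccos(a@b)
    # 2D in x-y tool plane
    for h in(.150,):
        s=(h-eye[2])/((Rm@m)[2]);P=eye+s*(Rm@m);print('axis world',P*1000,'tool',((P-t)@Rm*1000).round(1),'radius',1000*s*np.sin(half))
info=dict(camera_matrix=K,eye=eye,attitude=z['att']);X=cloud('wrist',z['d'],info);Q=(X-t)@Rm*1000
for v in range(14,60,3): print(v,Q[v,240].round(1),Q[v,266].round(1),Q[v,253].round(1))
# flange circle fit: points of left/right flange rows 3..24, u 232-242,264-274 
from scipy.optimize import least_squares
P=np.r_[Q[4:24,233:241].reshape(-1,3),Q[4:24,264:274].reshape(-1,3)];P=P[abs(P[:,0]-100)<15]
f=least_squares(lambda c:np.hypot(P[:,0]-c[0],P[:,1]-c[1])-20,[114,115],loss='soft_l1');print('flange axis tool',f.x,f.cost,len(P))
P=np.r_[Q[18:50,282:290].reshape(-1,3),Q[18:50,218:226].reshape(-1,3)];P=P[abs(P[:,0]-105)<15]
f=least_squares(lambda c:np.hypot(P[:,0]-c[0],P[:,1]-c[1])-c[2],[114,115,14],loss='soft_l1');print('pin axis tool',f.x,f.cost,len(P))
E
```

```text
bar 2267 [20.4 80.8  0.1] [-0.7562 -0.6544  0.0032] 0.55 lean 40.87 [ 8.6 65.9 -8.8] [34.8 94.2  9. ]
handle [-6.4 30.9 -0.1] [-0.6545  0.7561  0.0043] 0.55 lean 40.88
eye tool [-1.41745430e+02  7.52338720e+01  1.12229507e-01]
axis world [638.82913221 -56.39975673 150.        ] tool [114.7 114.2  23.7] radius 12.989425617222656
axis world [633.83213729 -11.46046529 150.        ] tool [114.7 114.1 -21.5] radius 12.895180237429804
14 [ 97.5 123.5  -8.4] [ 97.6 123.5   8.7] [5.02e+01 1.14e+02 1.00e-01]
17 [ 96.9 121.6  -8.4] [ 97.1 121.7   8.7] [4.870e+01 1.123e+02 1.000e-01]
20 [ 95.6 119.6  -8.4] [ 94.5 119.4   8.7] [4.780e+01 1.107e+02 1.000e-01]
23 [ 96.1 117.9  -8.4] [ 96.3 117.9   8.8] [4.700e+01 1.091e+02 1.000e-01]
26 [ 19.4 102.9  -5.7] [ 20.8 103.2   6. ] [2.030e+01 1.031e+02 1.000e-01]
29 [ 19.1 101.7  -5.7] [ 18.2 101.5   5.9] [1.850e+01 1.016e+02 1.000e-01]
32 [ 16.9 100.1  -5.6] [ 18.  100.3   6. ] [1.730e+01 1.001e+02 1.000e-01]
35 [15.1 98.6 -5.6] [14.3 98.5  5.8] [14.9 98.6  0.1]
38 [13.1 97.1 -5.5] [14.4 97.3  5.9] [13.8 97.2  0.1]
41 [11.3 95.7 -5.5] [12.7 95.9  5.8] [12.3 95.8  0.1]
44 [10.1 94.3 -5.4] [ 9.8 94.3  5.7] [11.5 94.5  0.1]
47 [10.3 93.2 -5.5] [11.5 93.3  5.8] [10.  93.1  0.1]
50 [10.7 92.  -5.5] [ 9.7 91.9  5.7] [ 9.8 91.9  0.1]
53 [11.8 90.9 -5.6] [11.9 90.9  5.8] [11.8 90.9  0.1]
56 [12.6 89.8 -5.6] [14.4 90.   5.9] [13.7 89.9  0.1]
59 [13.2 88.6 -5.6] [14.3 88.7  5.9] [13.6 88.6  0.1]
flange axis tool [114.94365699 113.80959898] 45.39816513042251 358
pin axis tool [114.34064204 114.25544531  12.43160949] 92.48057240089271 507
```

Emit:
move_arm:
  motion: "-0.0025 -0.0003 -0.0022 0;-0.0025 -0.0003 -0.0022 0;0.002 0.0002 -0.0075 0;0.0066 0.0007 -0.0128 0;0.0066 0.0007 -0.0128 0;0.0066 0.0007 -0.0128 0"

```text
clock: 23.12
position: [0.5289, -0.0437, 0.2503]
ee_rot: [0.473, 0.526, -0.47, 0.527]
ft_force: [0.4, -0.0, -2.6]
grip_width: 0.295
```

```bash
python3 w.py 16 wrist side; python3 s.py
cat > ax.py <<'E'
import sys
from h import *
from scipy.optimize import least_squares
tag=sys.argv[1]
z=np.load(f'pics/wrist{tag}.npz');K=z['K'];Rc=R.from_quat(z['att']).as_matrix();eye=z['eye']
o=get_obs();t=np.array(o['position']);Rm=R.from_quat(o['ee_rot']).as_matrix()
X=cloud('wrist',z['d'],dict(camera_matrix=K,eye=eye,attitude=z['att']));Q=(X-t)@Rm*1000
th=np.radians(float(sys.argv[2]) if len(sys.argv)>2 else 40.87)
fx=np.array([-np.sin(th),np.cos(th)]);fz=np.array([-np.cos(th),-np.sin(th)])
q=Q[...,:2];a=q@fx;b=q@fz;ok=(abs(Q[...,2])<9)&(Q[...,0]<60)&(Q[...,1]>55)
# top plane pts
c=Q[60:100,236:271].reshape(-1,3)[:,:2];tb=np.median(c@fz);m=ok&(b<tb-3)&(b>tb-16);ea=np.median(a[m]) if m.sum() else 0
O=(ea-50)*fx+(tb-50)*fz;print('end pts',m.sum(),'O tool',O.round(1))
P=Q[(abs(Q[...,2])>12)&(abs(Q[...,2])<32)&(Q[...,1]>85)&(Q[...,1]<150)&(t[2]*1000-Q[...,0]>140)&(t[2]*1000-Q[...,0]<166)]
P=P[P[:,2]>13]
f=least_squares(lambda c:np.hypot(P[:,0]-c[0],P[:,1]-c[1])-c[2],[t[2]*1000-150,110,13],loss='soft_l1');print('pin(end) tool',f.x.round(1),len(P))
d=f.x[:2]-O;print('pin rel O: fx',(d@fx).round(1),'fz',(d@fz).round(1))
E
python3 ax.py 16
python3 - <<'E'
from h import *
z=np.load('pics/wrist16.npz')
cv2.imwrite('pics/w16c.png',cv2.resize(z['p'][0:80,200:305,::-1],None,fx=7,fy=7,interpolation=cv2.INTER_CUBIC))
z=np.load('pics/side16.npz')
cv2.imwrite('pics/s16c.png',cv2.resize(z['p'][150:230,210:290,::-1],None,fx=7,fy=7,interpolation=cv2.INTER_CUBIC))
E
```

```text
23.225 [ 1.046  0.329 -1.247  1.639  0.314  1.398 -1.698] [ 0.5289 -0.0439  0.2505] f [-0.5  0.7 -3.5] t [-0.01  0.2  -0.01] g 0.287
[[ 0.0047  0.9939  0.1105]
 [ 0.0023  0.1105 -0.9939]
 [-1.      0.0049 -0.0017]]
end pts 688 O tool [79.4 88.7]
pin(end) tool [101.8 107.8  13.8] 803
pin rel O: fx -0.3 fz -29.4
```

View pics/w16c.png

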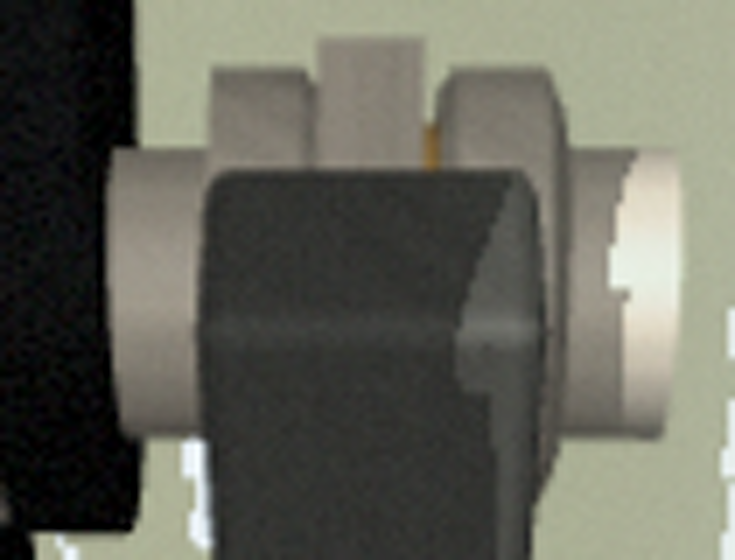

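View pics/s16c.png

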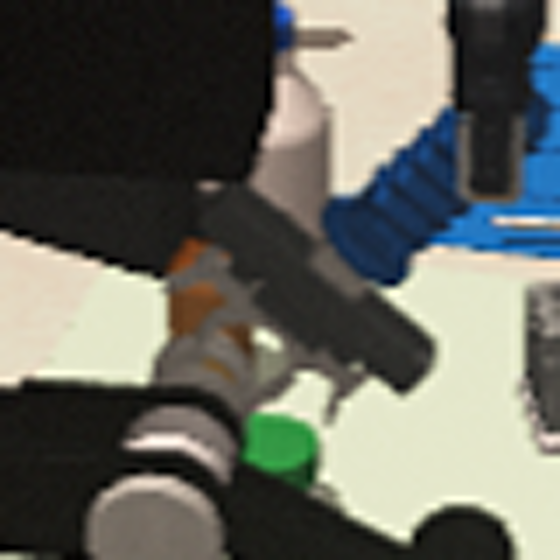

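Emit:
move_arm:
  motion: "0.0015 -0.0004 -0.0018 0;0.003 -0.0003 -0.0035 0;0.0046 -0.0001 -0.0053 0;0.0046 -0.0001 -0.0053 0"

```text
clock: 23.72
position: [0.5335, -0.0441, 0.245]
ee_rot: [0.473, 0.526, -0.47, 0.528]
ft_force: [-2.3, -0.8, -1.5]
grip_width: 0.288
```

```bash
python3 w.py 17 wrist; python3 s.py;python3 ax.py 17
```

```text
23.775 [ 1.028  0.345 -1.236  1.637  0.33   1.392 -1.708] [ 0.5335 -0.0441  0.245 ] f [-2.1 -0.7 -2.2] t [-0.11  0.52 -0.06] g 0.292
[[ 0.0045  0.9939  0.1104]
 [ 0.0022  0.1104 -0.9939]
 [-1.      0.0047 -0.0017]]
end pts 703 O tool [79.2 88.7]
pin(end) tool [ 96.2 103.2  13.6] 791
pin rel O: fx -0.2 fz -22.4
```

Emit:
move_arm:
  motion: "0.0013 0.0001 -0.0015 0;0.0026 0.0003 -0.003 0;0.0039 0.0004 -0.0045 0;0.0052 0.0006 -0.006 0;0.0052 0.0006 -0.006 0"

```text
clock: 24.4
position: [0.5387, -0.0435, 0.239]
ee_rot: [0.473, 0.526, -0.47, 0.528]
ft_force: [-0.9, -0.5, -1.5]
grip_width: 0.292
```

```bash
python3 w.py 18 wrist; python3 s.py;python3 ax.py 18; python3 lean.py 18|head -2
```

```text
24.45 [ 1.007  0.363 -1.225  1.633  0.346  1.386 -1.72 ] [ 0.5387 -0.0435  0.239 ] f [-0.7 -0.1 -3.2] t [-0.12  0.36 -0.02] g 0.287
[[ 0.0048  0.9939  0.1104]
 [ 0.0023  0.1104 -0.9939]
 [-1.      0.005  -0.0018]]
end pts 697 O tool [79.2 88.7]
pin(end) tool [89.4 97.9 13. ] 779
pin rel O: fx 0.3 fz -13.7
bar 2266 [19.8 81.   0.3] [-0.7539 -0.6569 -0.0048] 0.55 lean 41.07 [ 8.1 66.1 -8.6] [34.2 94.4  9.2]
handle [-6.9 31.1 -0. ] [-0.6553  0.7554  0.0013] 0.55 lean 40.94
```

```bash
python3 w.py 19 side
python3 - <<'E'
from h import *
z=np.load('pics/wrist18.npz')
a=cv2.resize(z['p'][0:100,200:305,::-1],None,fx=4,fy=5.6,interpolation=cv2.INTER_CUBIC)
z=np.load('pics/side19.npz')
b=cv2.resize(z['p'][150:230,215:265,::-1],None,fx=7,fy=7,interpolation=cv2.INTER_CUBIC)
cv2.imwrite('pics/c19.png',np.hstack([a,b[:560]]))
E
```

View pics/c19.png

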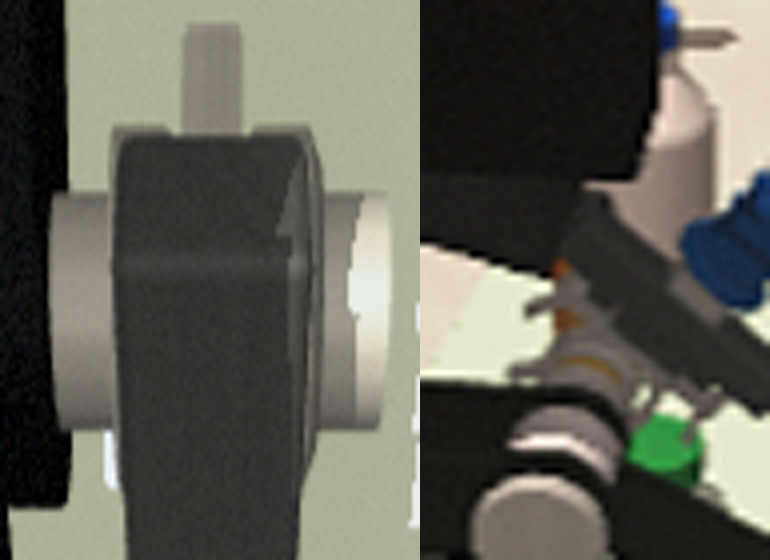

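Run:
```python
from h import *
f=np.array([.994,.11,0]);up=np.array([0,0,1.]);th=np.radians(40.9)
fx=np.cos(th)*f+np.sin(th)*up; fz=-np.sin(th)*f+np.cos(th)*up
pin=np.array([.6372,-.0325,.1495])-np.array([.0025,0,0])*0
for nm,d in(('seated',0),('on fork',13.7)):
    o=pin+fz*d/1e3
    for k,l in(('jawtip+',(20,-27)),('lug+',(33,20)),('lug-',(-33,20)),('crown',(0,31)),('jawtip-',(-20,-27))): print(nm,k,((proj('side',o+(fx*l[0]+fz*l[1])/1e3)-[215,150])*7+[420,0]).round())
o=pin+fz*13.7e-3
for l in((42,0),(-42,0),(50,32),(-50,32),(50,50),(-50,50)): print('fork',l,((proj('side',o+(fx*l[0]+fz*l[1])/1e3)-[215,150])*7+[420,0]).round())
print('pin',((proj('side',pin)-[215,150])*7+[420,0]))
```

```text
seated jawtip+ [487. 411.]
seated lug+ [539. 313.]
seated lug- [675. 422.]
seated crown [627. 350.]
seated jawtip- [569. 475.]
on fork jawtip+ [510. 389.]
on fork lug+ [562. 291.]
on fork lug- [699. 400.]
on fork crown [650. 327.]
on fork jawtip- [592. 454.]
fork (42, 0) [509. 309.]
fork (-42, 0) [682. 446.]
fork (50, 32) [547. 241.]
fork (-50, 32) [755. 408.]
fork (50, 50) [579. 210.]
fork (-50, 50) [787. 379.]
pin [573.34536317 400.38777918]
```

Emit:
move_arm:
  motion: "0.0013 0.0001 -0.0015 0;0.0026 0.0003 -0.003 0;0.0039 0.0004 -0.0045 0;0.0039 0.0004 -0.0045 0"

```text
clock: 25.0
position: [0.5429, -0.0431, 0.2342]
ee_rot: [0.474, 0.526, -0.47, 0.528]
ft_force: [1.4, -0.1, -4.6]
grip_width: 0.288
```

```bash
python3 w.py 20 side wrist; python3 s.py;python3 ax.py 20
python3 - <<'E'
from h import *
z=np.load('pics/wrist20.npz')
a=cv2.resize(z['p'][0:100,200:305,::-1],None,fx=4,fy=5.6,interpolation=cv2.INTER_CUBIC)
z=np.load('pics/side20.npz')
b=cv2.resize(z['p'][150:230,215:265,::-1],None,fx=7,fy=7,interpolation=cv2.INTER_CUBIC)
cv2.imwrite('pics/c20.png',np.hstack([a,b[:560]]))
E
```

```text
25.1 [ 0.991  0.377 -1.216  1.631  0.358  1.381 -1.729] [ 0.5428 -0.0431  0.2343] f [ 2.7 -1.  -5.1] t [-0.   -0.27  0.  ] g 0.288
[[ 0.005   0.9939  0.1104]
 [ 0.0025  0.1104 -0.9939]
 [-1.      0.0053 -0.002 ]]
end pts 702 O tool [79.3 88.8]
pin(end) tool [85.2 93.7 13.2] 656
pin rel O: fx -0.2 fz -7.7
```

View pics/c20.png

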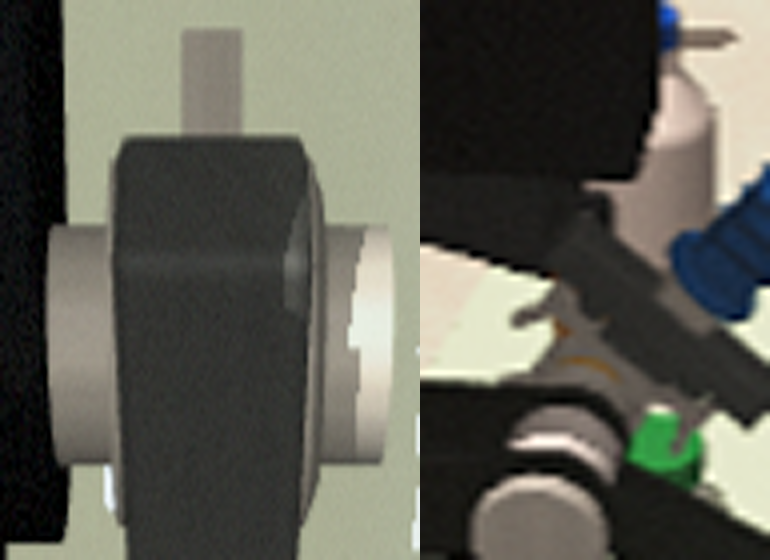

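Emit:
move_arm:
  motion: "0.0013 0.0001 -0.0015 0;0.0026 0.0003 -0.003 0;0.0039 0.0004 -0.0045 0;0.005 0.0005 -0.0058 0;0.005 0.0005 -0.0058 0"

```text
clock: 25.72
position: [0.5476, -0.0425, 0.2287]
ee_rot: [0.473, 0.526, -0.47, 0.528]
ft_force: [0.8, -0.7, -4.5]
grip_width: 0.288
```

```bash
python3 w.py 21 side wrist; python3 s.py;python3 ax.py 21
python3 - <<'E'
from h import *
z=np.load('pics/wrist21.npz')
a=cv2.resize(z['p'][0:100,200:305,::-1],None,fx=4,fy=5.6,interpolation=cv2.INTER_CUBIC)
z=np.load('pics/side21.npz')
b=cv2.resize(z['p'][150:230,215:265,::-1],None,fx=7,fy=7,interpolation=cv2.INTER_CUBIC)
cv2.imwrite('pics/c21.png',np.hstack([a,b[:560]]))
E
```

```text
25.825 [ 0.972  0.393 -1.206  1.627  0.372  1.376 -1.74 ] [ 0.5476 -0.0426  0.2288] f [ 2.  -0.1 -4.6] t [ 0.03 -0.07  0.04] g 0.291
[[ 0.0047  0.9939  0.1103]
 [ 0.0022  0.1103 -0.9939]
 [-1.      0.0049 -0.0017]]
end pts 707 O tool [79.2 88.8]
pin(end) tool [78.9 89.4 12.5] 534
pin rel O: fx 0.7 fz -0.1
```

View pics/c21.png

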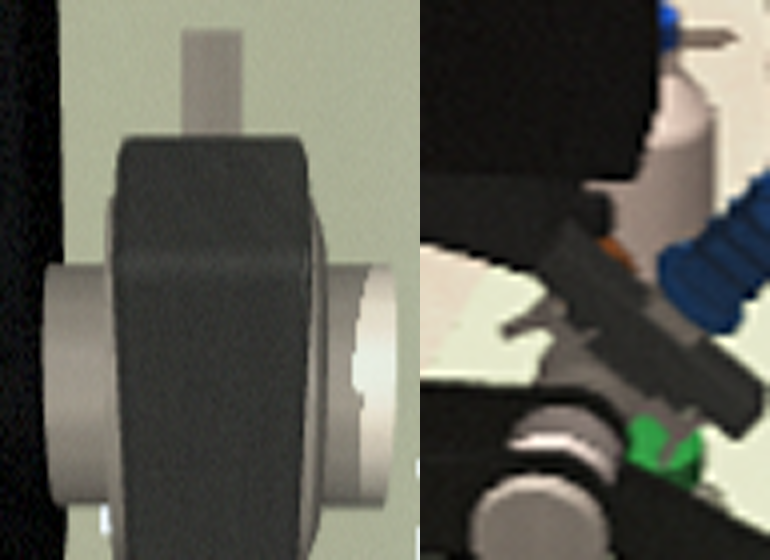

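Emit:
move_arm:
  motion: "0.0007 0.0001 -0.0008 0;0.0014 0.0001 -0.0016 0;0.0014 0.0001 -0.0016 0"

```text
clock: 26.2
position: [0.5483, -0.0425, 0.228]
ee_rot: [0.473, 0.526, -0.471, 0.527]
ft_force: [-9.8, -0.9, 9.6]
grip_width: 0.289
```

```bash
python3 s.py
```

```text
26.2 [ 0.967  0.397 -1.203  1.625  0.376  1.378 -1.742] [ 0.5483 -0.0425  0.228 ] f [-9.8 -0.9  9.6] t [-0.16  2.08 -0.01] g 0.289
[[ 2.800e-03  9.939e-01  1.103e-01]
 [ 1.200e-03  1.103e-01 -9.939e-01]
 [-1.000e+00  2.900e-03 -9.000e-04]]
```

Emit:
move_arm:
  motion: "-0.0013 -0.0001 0.0015 0;-0.0033 -0.0004 0.0038 0;-0.0052 -0.0006 0.006 0;-0.0072 -0.0008 0.0083 0;-0.0098 -0.0011 0.0113 0;-0.0137 -0.0015 0.0159 0;-0.0195 -0.0021 0.0227 0;-0.026 -0.0029 0.0302 0;-0.0325 -0.0036 0.0378 0;-0.0325 -0.0036 0.0378 0"

```text
clock: 27.45
position: [0.5164, -0.0464, 0.2658]
ee_rot: [0.473, 0.525, -0.47, 0.528]
ft_force: [-0.4, -1.0, -1.8]
grip_width: 0.289
```

```bash
python3 w.py 22 side wrist; python3 s.py;python3 ax.py 22
python3 - <<'E'
from h import *
z=np.load('pics/wrist22.npz')
a=cv2.resize(z['p'][0:100,200:305,::-1],None,fx=4,fy=5.6,interpolation=cv2.INTER_CUBIC)
z=np.load('pics/side22.npz')
b=cv2.resize(z['p'][150:230,215:265,::-1],None,fx=7,fy=7,interpolation=cv2.INTER_CUBIC)
cv2.imwrite('pics/c22.png',np.hstack([a,b[:560]]))
E
```

```text
27.55 [ 1.104  0.282 -1.275  1.645  0.272  1.413 -1.662] [ 0.5164 -0.0464  0.265 ] f [-0.9 -0.4 -1.9] t [-0.03  0.09  0.05] g 0.291
[[ 0.0047  0.994   0.1097]
 [ 0.0016  0.1097 -0.994 ]
 [-1.      0.0049 -0.0011]]
end pts 708 O tool [78.8 88.8]
pin(end) tool [115.5 120.2  12.9] 634
pin rel O: fx -0.3 fz -48.3
```

View pics/c22.png

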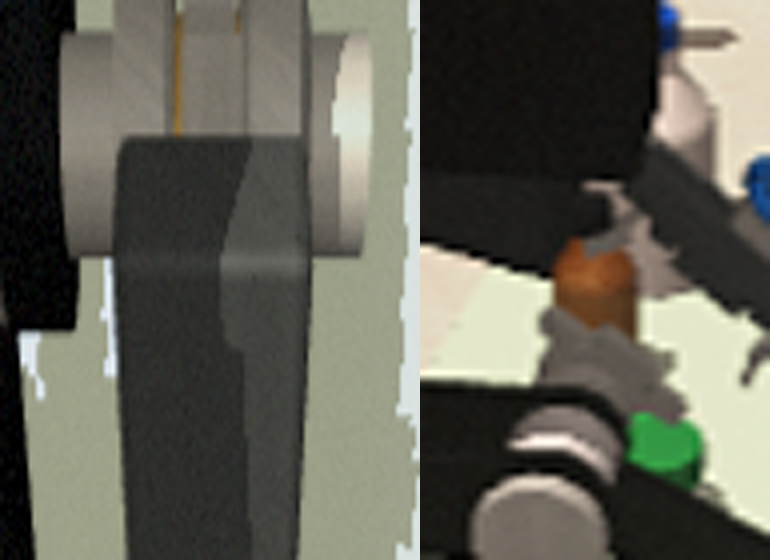

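Run:
```python
from pl3 import *
q=np.array([1.104,.282,-1.275,1.645,.272,1.413,-1.662]);print(fkj(q)[0],np.degrees(yaw(fkj(q)[1])))
for w in([(.46,-.07,.32,r(6.3)),(.40,-.25,.32,r(21)),(.366,-.344,.25,r(21)),(.366,-.344,.149,r(21))],[(.46,-.07,.32,r(6.3)),(.42,-.25,.30,r(21)),(.366,-.344,.22,r(21)),(.366,-.344,.149,r(21))]):
    q1=show(q,w,v=.045)
    if q1 is not None: print(q1.round(2)); q2=show(q1,[(.455,-.31,.16,r(21)),(.47,-.30,.25,r(21)),(.489,-.297,.25,r(21)),(.489,-.297,.124,r(21))]);
```

```text
[ 0.51651546 -0.04643867  0.26504353] 6.337185762573599
13 ok speed 1.0 end [ 1.569  0.264 -1.007  1.845  0.237  1.162 -0.721] j3 [np.float64(-1.33), np.float64(-1.21), np.float64(-1.1), np.float64(-1.03), np.float64(-1.01)]
[ 1.57  0.26 -1.01  1.85  0.24  1.16 -0.72]
8 ok speed 0.59 end [ 1.238  0.472 -0.962  1.698  0.41   1.187 -1.033] j3 [np.float64(-1.01), np.float64(-1.03), np.float64(-0.99)]
12 ok speed 1.0 end [ 1.613  0.283 -1.062  1.844  0.263  1.168 -0.741] j3 [np.float64(-1.33), np.float64(-1.25), np.float64(-1.18), np.float64(-1.09)]
[ 1.61  0.28 -1.06  1.84  0.26  1.17 -0.74]
8 ok speed 0.62 end [ 1.263  0.489 -1.001  1.697  0.435  1.196 -1.05 ] j3 [np.float64(-1.05), np.float64(-1.07), np.float64(-1.03)]
```

Emit:
move_arm:
  motion: "-0.025 -0.005 0.027 0;-0.056 -0.02 0.055 0;-0.07 -0.06 0.055 0.05;-0.082 -0.1 0.055 0.11;-0.094 -0.14 0.055 0.17;-0.106 -0.175 0.055 0.22;-0.116 -0.204 0.055 0.257;-0.13 -0.24 0.04 0.257;-0.15 -0.298 0.01 0.257;-0.15 -0.298 -0.04 0.257"

```text
clock: 28.8
position: [0.365, -0.3487, 0.2242]
ee_rot: [0.404, 0.58, -0.4, 0.583]
ft_force: [0.5, 0.3, -3.1]
grip_width: 0.288
```

```bash
python3 w.py 23 wrist side; python3 s.py; python3 lean.py 23|head -2;python3 - <<'E'
from h import *
z=np.load('pics/side23.npz')
cv2.imwrite('pics/s23c.png',cv2.resize(z['p'][110:260,210:400,::-1],None,fx=4,fy=4,interpolation=cv2.INTER_CUBIC))
E
```

```text
28.9 [ 1.638  0.192 -1.058  1.751  0.165  1.306 -0.661] [ 0.3637 -0.3432  0.2202] f [-0.5  0.2 -2.5] t [0.03 0.14 0.01] g 0.29
[[-9.000e-04  9.337e-01  3.580e-01]
 [ 1.050e-02  3.580e-01 -9.337e-01]
 [-9.999e-01  2.900e-03 -1.010e-02]]
bar 2267 [15.5 80.3  6.5] [-0.7523 -0.6586 -0.0137] 0.54 lean 41.2 [ 3.7 65.4 -2.3] [30.  93.6 15.6]
handle [-11.2  30.2   5.7] [-0.6608  0.7505 -0.0048] 0.58 lean 41.36
```

View pics/s23c.png

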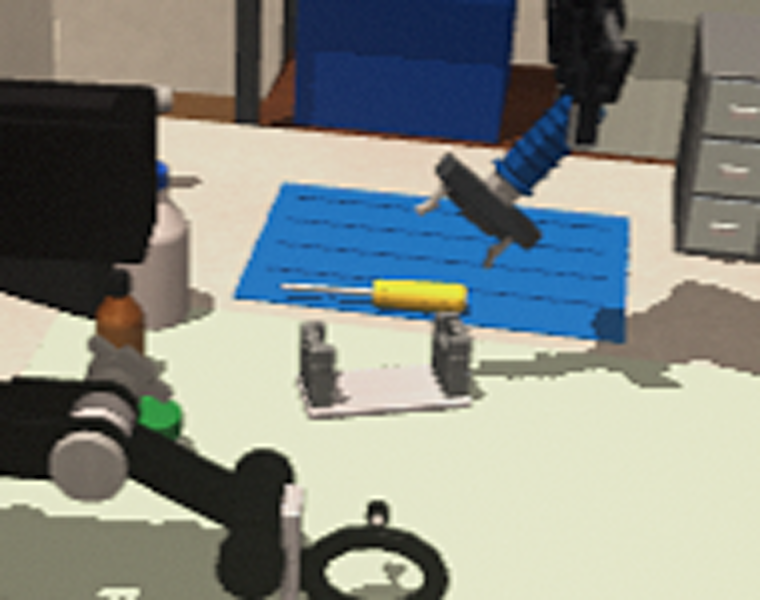

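View pics/wrist23.png

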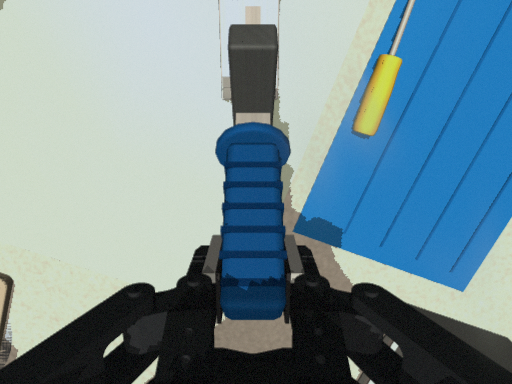

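Emit:
move_arm:
  motion: "0 0 -0.04 0;0 0 -0.072 0;0 0 -0.072 0;0.0056 0.0021 -0.072 0;0.0111 0.0043 -0.072 0;0.0214 0.0082 -0.067 0;0.0317 0.0122 -0.0636 0;0.0415 0.016 -0.061 0;0.0513 0.0197 -0.0598 0;0.0513 0.0197 -0.0598 0"
  force: 20

```text
clock: 30.15
position: [0.4174, -0.3251, 0.1661]
ee_rot: [0.401, 0.583, -0.399, 0.583]
ft_force: [-6.6, -3.1, -0.0]
grip_width: 0.282
```

```bash
python3 w.py 24 wrist side; python3 s.py; python3 lean.py 24|head -2;python3 - <<'E'
from h import *
z=np.load('pics/side24.npz')
cv2.imwrite('pics/s24c.png',cv2.resize(z['p'][110:260,210:400,::-1],None,fx=4,fy=4,interpolation=cv2.INTER_CUBIC))
E
```

```text
30.25 [ 1.463  0.33  -1.032  1.76   0.298  1.222 -0.852] [ 0.417  -0.3253  0.166 ] f [-7.  -2.4 -0.8] t [-0.81  2.12 -0.04] g 0.288
[[ 0.0016  0.9335  0.3586]
 [ 0.0017  0.3586 -0.9335]
 [-1.      0.0021 -0.001 ]]
bar 1338 [41.2 76.1  0.3] [-0.4464  0.8948  0.0068] 4.66 lean -63.48 [34.6 66.2 -9.2] [84.8 89.5  9.8]
handle [ 8.1 26.9  0. ] [-3.877e-01  9.218e-01 -1.000e-04] 0.52 lean 22.81
```

View pics/s24c.png

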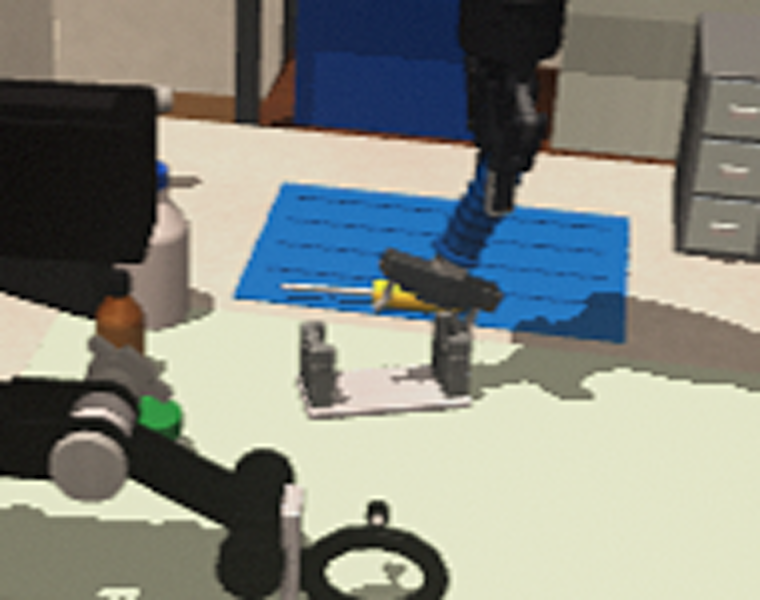

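Emit:
move_arm:
  motion: "0.0103 0.004 0.001 0;0.0205 0.0079 0.001 0;0.0308 0.0118 0 0;0.0411 0.0158 -0.002 0;0.0411 0.0158 -0.002 0"

```text
clock: 30.88
position: [0.4587, -0.3091, 0.164]
ee_rot: [0.401, 0.583, -0.399, 0.583]
ft_force: [-5.7, -2.6, 1.3]
grip_width: 0.291
```

```bash
python3 w.py 25 wrist side; python3 s.py
python3 - <<'E'
from h import *
z=np.load('pics/wrist25.npz');info=dict(camera_matrix=z['K'],eye=z['eye'],attitude=z['att']);X=cloud('wrist',z['d'],info)
o=get_obs();t=np.array(o['position']);Rm=R.from_quat(o['ee_rot']).as_matrix();Q=(X-t)@Rm*1000
# bar top: depth between 40..75
for v in range(110,215,8): print(v,Q[v,253].round(1),end=';')
E
```

```text
30.975 [ 1.35   0.394 -1.016  1.702  0.349  1.242 -0.95 ] [ 0.4584 -0.3093  0.1641] f [-5.6 -2.2  1.4] t [-0.66  2.05 -0.03] g 0.29
[[ 0.0023  0.9335  0.3587]
 [ 0.0019  0.3587 -0.9335]
 [-1.      0.0028 -0.001 ]]
110 [157.2  59.2   0.5];118 [156.   52.3   0.5];126 [58.8 55.1  0.3];134 [57.6 50.4  0.3];142 [58.6 45.4  0.3];150 [58.2 40.5  0.3];158 [59.1 35.2  0.3];166 [59.3 30.   0.3];174 [58.8 24.9  0.3];182 [60.5 19.2  0.3];190 [39.1 20.3  0.3];198 [39.8 15.1  0.3];206 [23.8 15.9  0.3];214 [14.7 14.7  0.2];
```

View pics/wrist25.png

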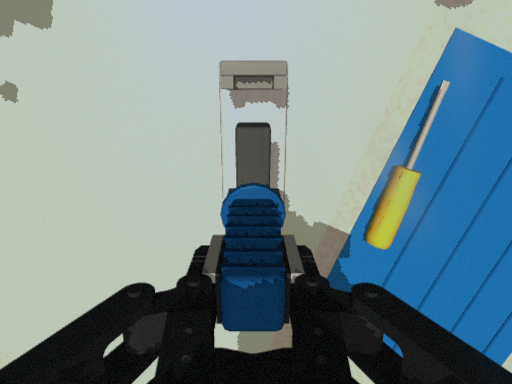

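Emit:
move_arm:
  motion: "0.006 0.0023 0 0;0.006 0.0023 0 0;0.001 0.0004 0.003 0;0 0 0.03 0;-0.01 -0.004 0.08 0;-0.01 -0.004 0.11 0;-0.01 -0.004 0.11 0"

```text
clock: 31.85
position: [0.4507, -0.3126, 0.2764]
ee_rot: [0.402, 0.581, -0.398, 0.585]
ft_force: [-0.1, 0.7, -2.8]
grip_width: 0.287
```

```bash
python3 w.py 26 wrist side; python3 s.py
cat > m26.py <<'E'
from h import *
import sys
z=np.load(f'pics/wrist{sys.argv[1]}.npz');info=dict(camera_matrix=z['K'],eye=z['eye'],attitude=z['att']);X=cloud('wrist',z['d'],info)
o=get_obs();t=np.array(o['position']);Rm=R.from_quat(o['ee_rot']).as_matrix();Q=(X-t)@Rm*1000
m=(Q[...,0]>50)&(Q[...,0]<70)&(abs(Q[...,2])<14)&(Q[...,1]>22)&(Q[...,1]<70)
q=Q[m];A=np.c_[q[:,1:],np.ones(len(q))];c=np.linalg.lstsq(A,q[:,0],rcond=None)[0];print('bar slope',c.round(4),'deg',np.degrees(-c[0]).round(2),'yrange',np.percentile(q[:,1],[0,1,99,100]).round(1),'z',np.percentile(q[:,2],[1,99]).round(1))
y=q[:,1];near=q[y<30];far=q[y>40];print('z ctr near/far',np.ptp(near[:,2]),(near[:,2].max()+near[:,2].min())/2,(far[:,2].max()+far[:,2].min())/2)
m=(X[...,2]>.04)&(X[...,2]<.066)&(np.hypot(X[...,0]-.488,X[...,1]+.2975)<.085)
P=Q[m];(cc,s,a)=cv2.minAreaRect(P[:,1:].astype(np.float32));print('cradle tool(y,z)',cc,s,a,len(P))
cv2.imwrite('pics/wm.png',cv2.resize(z['p'][40:260,180:330,::-1],None,fx=2.7,fy=2.7,interpolation=cv2.INTER_CUBIC))
E
python3 m26.py 26
```

```text
31.95 [ 1.418  0.291 -1.063  1.565  0.252  1.433 -0.864] [ 0.4492 -0.3123  0.2732] f [-0.3 -0.4 -2.8] t [-0.02  0.02 -0.01] g 0.288
[[ 0.0044  0.9331  0.3596]
 [ 0.003   0.3596 -0.9331]
 [-1.      0.0052 -0.0013]]
bar slope [ 3.00000e-03 -3.70000e-03  5.59358e+01] deg -0.17 yrange [22.  22.4 56.3 56.5] z [-9.6 11.8]
z ctr near/far 21.414658612960977 1.0935152053668409 1.100437109664541
cradle tool(y,z) (41.632606506347656, 1.2216205596923828) (48.04201889038086, 126.45390319824219) 89.9640121459961 1071
```

View pics/wrist26.png

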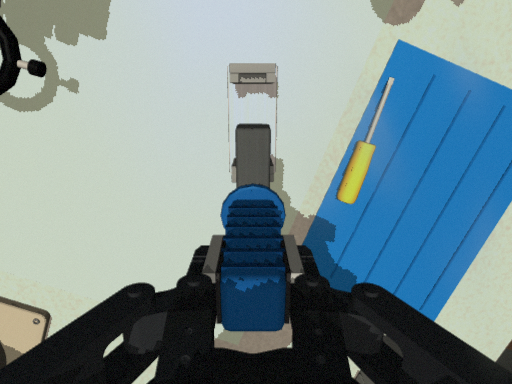

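View pics/side26.png

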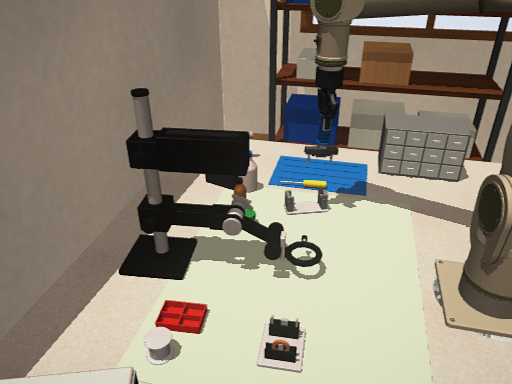

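Emit:
move_arm:
  motion: "0.0325 0.0125 0 0;0.0325 0.0125 -0.04 0;0.0325 0.0125 -0.08 0;0.0325 0.0125 -0.09 0;0.0325 0.0125 -0.09 0"
  force: 60

```text
clock: 32.58
position: [0.4813, -0.2998, 0.1831]
ee_rot: [0.402, 0.583, -0.398, 0.583]
ft_force: [0.3, -0.2, -2.0]
grip_width: 0.285
```

```bash
python3 w.py 27 wrist side; python3 s.py; python3 m26.py 27
python3 - <<'E'
from h import *
z=np.load('pics/side27.npz')
a=cv2.resize(z['p'][150:225,270:345,::-1],None,fx=7,fy=7,interpolation=cv2.INTER_CUBIC)
cv2.imwrite('pics/s27c.png',a)
E
```

```text
32.675 [ 1.303  0.413 -1.025  1.641  0.361  1.29  -0.987] [ 0.4821 -0.3003  0.1846] f [ 0.6  0.4 -2. ] t [-0.   -0.02  0.02] g 0.292
[[ 5.400e-03  9.332e-01  3.593e-01]
 [ 2.500e-03  3.593e-01 -9.332e-01]
 [-1.000e+00  6.000e-03 -3.000e-04]]
bar slope [-1.2500e-02  4.0000e-04  6.1068e+01] deg 0.72 yrange [22.  22.3 53.8 54. ] z [-11.5  10. ]
z ctr near/far 21.382995907553994 -0.7960303592369726 -0.7495205290042737
cradle tool(y,z) (14.070915222167969, 0.30145263671875) (113.18714904785156, 48.16168975830078) 0.0017839489737525582 1467
```

View pics/s27c.png

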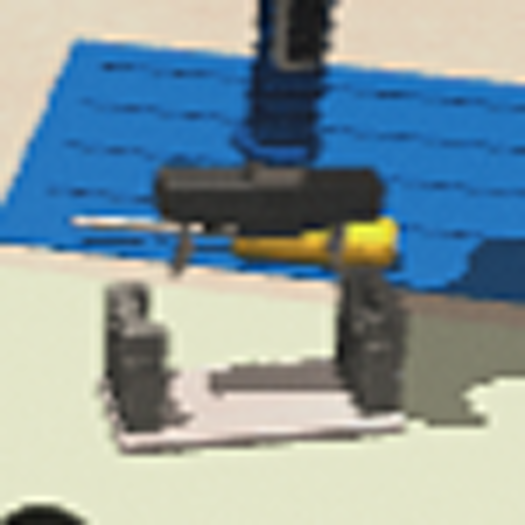

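View pics/wm.png

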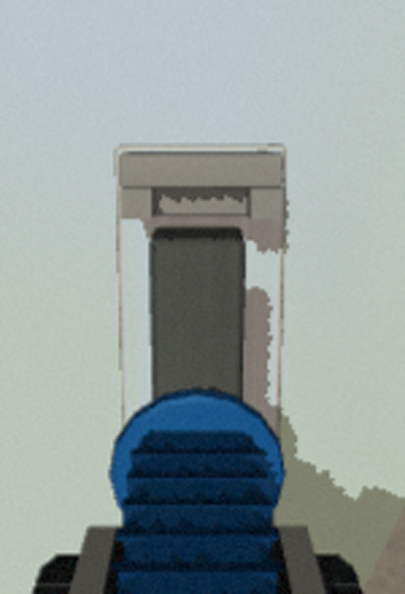

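```bash
python3 s.py
python3 - <<'E'
from h import *
e=np.array([.9332,.3593,0])
def pj(X): return (proj('side',X)-[270,150])*7
C=np.array([.488,-.2975,0])
print('pillar ends top z.06',pj(C+66e-3*e+[0,0,.06]).round(),pj(C-66e-3*e+[0,0,.06]).round(), 'base',pj(C+66e-3*e).round(),pj(C-66e-3*e).round())
o=get_obs();t=np.array(o['position']);F=np.array([t[0],t[1],t[2]-.106-.003])
for h in(.032,.05): print('bar',pj(F+50e-3*e+[0,0,h]).round(),pj(F-50e-3*e+[0,0,h]).round())
print((pj(C+e*.001)-pj(C)).round(2))
z=np.load('pics/side27.npz');X=cloud('side',z['d']);
n=np.array([-.3593,.9332,0]);L=np.stack([(X-C)@e,(X-C)@n],-1)*1000
near=(abs(L[...,1])<40)&(abs(L[...,0])<90)
for a,b in((.03,.06),(.045,.06),(.105,.13),(.11,.125)):
    m=near&(X[...,2]>a)&(X[...,2]<b); print(a,b,m.sum(),np.percentile(L[m][:,0],[0,1,99,100]).round(1),np.percentile(L[m][:,1],[1,50,99]).round(1))
E
```

```text
32.675 [ 1.303  0.413 -1.025  1.641  0.361  1.29  -0.987] [ 0.4821 -0.3003  0.1846] f [ 0.6  0.4 -2. ] t [-0.   -0.02  0.02] g 0.292
[[ 5.400e-03  9.332e-01  3.593e-01]
 [ 2.500e-03  3.593e-01 -9.332e-01]
 [-1.000e+00  6.000e-03 -3.000e-04]]
pillar ends top z.06 [108. 310.] [395. 290.] base [104. 423.] [384. 402.]
bar [162. 213.] [383. 199.]
bar [164. 177.] [386. 163.]
[-2.13  0.16]
0.03 0.06 187 [-66.7 -65.5  63.1  63.2] [-27.   18.7  27.2]
0.045 0.06 105 [-66.7 -65.6  62.9  63.1] [-26.2  14.6  27.2]
0.105 0.13 247 [-53.4 -52.   46.2  46.8] [-8.6  8.7 14.8]
0.11 0.125 170 [-53.4 -52.2  46.1  46.7] [-9.3  9.  15.1]
```

Emit:
move_arm:
  motion: "0.0027 -0.0008 0 0;0.0027 -0.0008 -0.015 0;0.0027 -0.0008 -0.03 0;0.0027 -0.0008 -0.045 0;0.0027 -0.0008 -0.045 0"

```text
clock: 33.3
position: [0.4832, -0.3005, 0.1365]
ee_rot: [0.402, 0.583, -0.398, 0.582]
ft_force: [0.3, -0.3, -2.7]
grip_width: 0.287
```

```bash
python3 w.py 28 wrist side; python3 s.py
python3 - <<'E'
from h import *
z=np.load('pics/side28.npz')
a=cv2.resize(z['p'][150:225,270:345,::-1],None,fx=6,fy=6,interpolation=cv2.INTER_CUBIC)
z=np.load('pics/wrist28.npz')
b=cv2.resize(z['p'][60:210,200:310,::-1],None,fx=3,fy=3,interpolation=cv2.INTER_CUBIC)
cv2.imwrite('pics/c28.png',np.hstack([a,b]))
E
```

```text
33.4 [ 1.275  0.464 -0.996  1.687  0.407  1.215 -1.021] [ 0.4842 -0.3008  0.1382] f [-0.2 -0.6 -3.5] t [-0.09  0.    0.  ] g 0.292
[[ 0.0039  0.9331  0.3595]
 [ 0.0036  0.3595 -0.9331]
 [-1.      0.0049 -0.0019]]
```

View pics/c28.png

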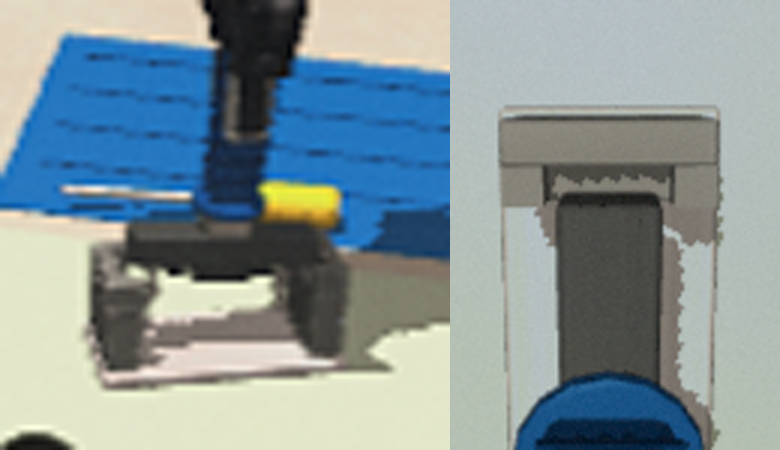

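```bash
python3 - <<'E'
from h import *
e=np.array([.9332,.3593,0]);n=np.array([-.3593,.9332,0]);C=np.array([.488,-.2975,0])
for src in('side','wrist'):
    z=np.load(f'pics/{src}28.npz');X=cloud(src,z['d'],dict(camera_matrix=z['K'],eye=z['eye'],attitude=z['att']))
    L=np.stack([(X-C)@e,(X-C)@n],-1)*1000
    near=(abs(L[...,1])<40)&(abs(L[...,0])<90);print(src)
    for a,b in((.03,.056),(.05,.066),(.066,.074),(.074,.09)):
        m=near&(X[...,2]>a)&(X[...,2]<b)
        if m.sum()>3:
            print(a,b,m.sum(),'e',np.percentile(L[m][:,0],[0,1,99,100]).round(1),'n',np.percentile(L[m][:,1],[1,50,99]).round(1))
E
python3 - <<'E'
import sys; sys.path.insert(0,'.')
from h import *
z=np.load('pics/side28.npz')
cv2.imwrite('pics/s28c.png',cv2.resize(z['p'][180:220,275:335,::-1],None,fx=13,fy=13,interpolation=cv2.INTER_NEAREST))
E
```

```text
side
0.03 0.056 180 e [-65.9 -63.8  63.2  64. ] n [-23.8  15.5  26.9]
0.05 0.066 195 e [-65.9 -64.7  62.4  64. ] n [-25.7   8.4  25.1]
0.066 0.074 81 e [-52.2 -52.1  47.6  47.8] n [-10.6   9.2  13.3]
0.074 0.09 123 e [-51.7 -49.9  47.3  48.1] n [-9.7  5.9 13.8]
wrist
0.03 0.056 418 e [45.9 46.  53.8 54.3] n [-15.2  -0.4  13.8]
0.05 0.066 1595 e [46.1 46.3 64.9 64.9] n [-24.2  -0.5  23. ]
0.066 0.074 83 e [10.6 10.7 49.6 49.6] n [-11.7  -0.6  10. ]
0.074 0.09 2011 e [ 9.4 11.6 48.6 49. ] n [-11.6  -0.6   9.9]
```

View pics/s28c.png

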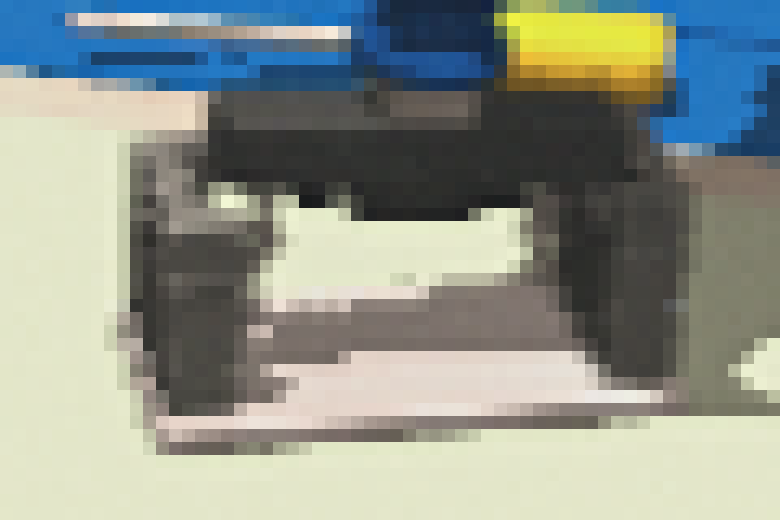

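Emit:
move_arm:
  motion: "0.0006 0.0002 -0.005 0;0.0006 0.0002 -0.01 0;0.0006 0.0002 -0.013 0;0.0006 0.0002 -0.015 0;0.0006 0.0002 -0.015 0"

```text
clock: 34.02
position: [0.487, -0.3004, 0.1266]
ee_rot: [0.402, 0.581, -0.398, 0.585]
ft_force: [-1.9, 5.0, 25.2]
grip_width: 0.291
```

```bash
python3 s.py
```

```text
34.025 [ 1.265  0.478 -0.989  1.698  0.422  1.192 -1.033] [ 0.487  -0.3004  0.1266] f [-1.9  5.  25.2] t [ 0.91  1.58 -0.13] g 0.291
[[ 0.0079  0.9329  0.36  ]
 [ 0.0011  0.36   -0.9329]
 [-1.      0.0077  0.0018]]
```

```bash
python3 w.py 29 wrist side; python3 s.py
python3 - <<'E'
from h import *
e=np.array([.9332,.3593,0]);n=np.array([-.3593,.9332,0]);C=np.array([.488,-.2975,0])
for k in(28,29):
    z=np.load(f'pics/wrist{k}.npz');X=cloud('wrist',z['d'],dict(camera_matrix=z['K'],eye=z['eye'],attitude=z['att']))
    L=np.stack([(X-C)@e,(X-C)@n],-1)*1000
    m=(abs(L[...,1])<8)&(L[...,0]>15)&(L[...,0]<44)&(X[...,2]>.045)
    A=np.c_[L[m],np.ones(m.sum())];print(k,np.linalg.lstsq(A,X[m][:,2]*1000,rcond=None)[0].round(4),z['eye'])
    m=(abs(L[...,1])<23)&(abs(L[...,1])>16)&(L[...,0]>45)&(L[...,0]<64);print('wall top',np.median(X[m][:,2]),m.sum())
z=np.load('pics/side29.npz')
a=cv2.resize(z['p'][150:225,270:345,::-1],None,fx=6,fy=6,interpolation=cv2.INTER_CUBIC)
z=np.load('pics/wrist29.npz')
b=cv2.resize(z['p'][60:210,200:310,::-1],None,fx=3,fy=3,interpolation=cv2.INTER_CUBIC)
cv2.imwrite('pics/c29.png',np.hstack([a,b]))
E
```

```text
34.125 [ 1.265  0.478 -0.989  1.698  0.422  1.192 -1.033] [ 0.487  -0.3004  0.1265] f [-2.3  4.8 24.6] t [ 0.94  1.55 -0.14] g 0.29
[[ 0.0078  0.9329  0.3601]
 [ 0.0012  0.3601 -0.9329]
 [-1.      0.0077  0.0017]]
28 [-1.86700e-01 -4.18000e-02  8.45749e+01] [ 0.55315199 -0.27421625  0.2791106 ]
wall top 0.059758350610162145 584
29 [ -1.4569   2.5133 118.0639] [ 0.55610927 -0.27353476  0.26949035]
wall top 0.05975069911684652 647
```

View pics/c29.png

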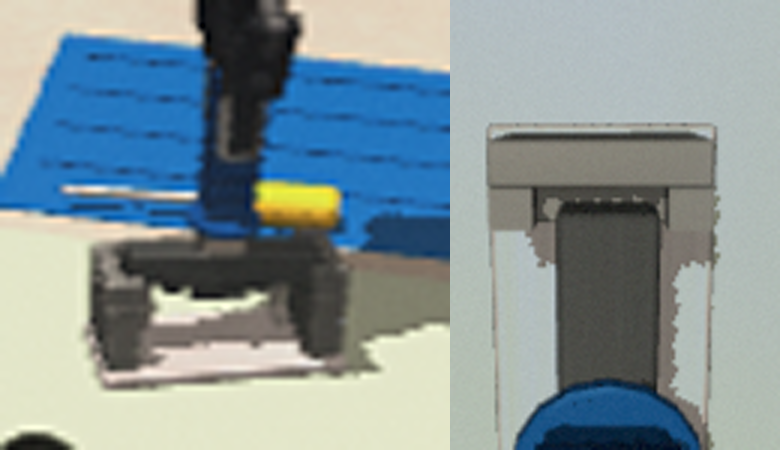

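Run:
```python
from h import *
e=np.array([.9332,.3593,0]);n=np.array([-.3593,.9332,0]);C=np.array([.488,-.2975,0])
for k in(1,28,29):
    z=np.load(f'pics/wrist{k}.npz');X=cloud('wrist',z['d'],dict(camera_matrix=z['K'],eye=z['eye'],attitude=z['att']))
    L=np.stack([(X-C)@e,(X-C)@n],-1)*1000
    print(k,[(s,np.median(X[(abs(L[...,1]-0)<7)&(abs(L[...,0]-s)<2)][:,2]).round(4)) for s in range(16,60,4)],[(s,np.median(X[(abs(L[...,0]-38)<6)&(abs(L[...,1]-s)<1)][:,2]).round(4)) for s in range(-24,25,4)])
```

```text
1 [(16, np.float64(0.0827)), (20, np.float64(0.0634)), (24, np.float64(0.0627)), (28, np.float64(0.0627)), (32, np.float64(0.0626)), (36, np.float64(0.441)), (40, np.float64(0.0627)), (44, np.float64(0.0627)), (48, np.float64(0.0626)), (52, np.float64(0.0448)), (56, np.float64(0.0588))] [(-24, np.float64(0.0079)), (-20, np.float64(0.0076)), (-16, np.float64(0.0077)), (-12, np.float64(0.0614)), (-8, np.float64(0.0624)), (-4, np.float64(0.0628)), (0, np.float64(0.0629)), (4, np.float64(0.441)), (8, np.float64(0.0623)), (12, np.float64(0.0078)), (16, np.float64(0.0077)), (20, np.float64(0.0078)), (24, np.float64(0.0071))]
28 [(16, np.float64(0.0929)), (20, np.float64(0.0769)), (24, np.float64(0.0773)), (28, np.float64(0.0775)), (32, np.float64(0.0778)), (36, np.float64(0.0781)), (40, np.float64(0.0785)), (44, np.float64(0.0787)), (48, np.float64(0.0737)), (52, np.float64(0.0447)), (56, np.float64(0.0596))] [(-24, np.float64(0.008)), (-20, np.float64(0.0076)), (-16, np.float64(0.008)), (-12, np.float64(0.0775)), (-8, np.float64(0.0781)), (-4, np.float64(0.0784)), (0, np.float64(0.0783)), (4, np.float64(0.0783)), (8, np.float64(0.0782)), (12, np.float64(nan)), (16, np.float64(0.0076)), (20, np.float64(0.0075)), (24, np.float64(0.0078))]
  return _methods._mean(a, axis=axis, dtype=dtype,
  ret = ret.dtype.type(ret / rcount)
```

Emit:
move_arm:
  motion: "0 0 0 0;0 0 -0.001 0;0 0 -0.002 0;0 0 -0.002 0"
  force: 20

```text
clock: 34.62
position: [0.4887, -0.2999, 0.1256]
ee_rot: [0.402, 0.58, -0.397, 0.586]
ft_force: [2.2, 6.4, 29.6]
grip_width: 0.288
```

```bash
python3 w.py 30 wrist; python3 s.py
cat > bt.py <<'E'
from h import *
import sys
e=np.array([.9332,.3593,0]);n=np.array([-.3593,.9332,0]);C=np.array([.488,-.2975,0])
z=np.load(f'pics/wrist{sys.argv[1]}.npz');X=cloud('wrist',z['d'],dict(camera_matrix=z['K'],eye=z['eye'],attitude=z['att']))
L=np.stack([(X-C)@e,(X-C)@n],-1)*1000
print([(s,np.median(X[(abs(L[...,1]-0)<7)&(abs(L[...,0]-s)<2)][:,2]).round(4)) for s in range(20,60,4)])
E
python3 bt.py 30
```

```text
34.675 [ 1.263  0.479 -0.989  1.698  0.424  1.187 -1.034] [ 0.4887 -0.2999  0.1256] f [ 1.   5.8 28.1] t [ 1.31  0.7  -0.17] g 0.291
[[ 1.120e-02  9.326e-01  3.609e-01]
 [ 9.000e-04  3.609e-01 -9.326e-01]
 [-9.999e-01  1.080e-02  3.200e-03]]
[(20, np.float64(0.0661)), (24, np.float64(0.0656)), (28, np.float64(0.0657)), (32, np.float64(0.0658)), (36, np.float64(0.0662)), (40, np.float64(0.0661)), (44, np.float64(0.0664)), (48, np.float64(0.0664)), (52, np.float64(0.0547)), (56, np.float64(0.0595))]
```

Emit:
move_arm:
  motion: "0 0.0008 0.001 0;0 0.001 0.003 0;0 0.001 0.003 0"

```text
clock: 35.05
position: [0.4869, -0.2998, 0.1261]
ee_rot: [0.402, 0.581, -0.398, 0.585]
ft_force: [4.0, 1.6, 10.6]
grip_width: 0.283
```

```bash
python3 s.py; python3 w.py 31 wrist; python3 bt.py 31
```

```text
35.05 [ 1.265  0.477 -0.989  1.7    0.421  1.19  -1.033] [ 0.4869 -0.2998  0.1261] f [ 4.   1.6 10.6] t [ 0.04 -0.71 -0.  ] g 0.283
[[ 0.0086  0.933   0.3599]
 [ 0.0016  0.3599 -0.933 ]
 [-1.      0.0085  0.0016]]
[(20, np.float64(0.0662)), (24, np.float64(0.0662)), (28, np.float64(0.0662)), (32, np.float64(0.0665)), (36, np.float64(0.0668)), (40, np.float64(0.067)), (44, np.float64(0.067)), (48, np.float64(0.0667)), (52, np.float64(0.0453)), (56, np.float64(0.0596))]
```

Emit:
move_arm:
  motion: "0 0 0 0;0 0 0 0;0 0 0 0;0 0 0 0;0 0 0 0"
  grip: 0.6

```text
clock: 35.72
position: [0.4846, -0.2997, 0.1241]
ee_rot: [0.402, 0.583, -0.399, 0.583]
ft_force: [-0.1, 0.9, 0.4]
grip_width: 0.603
```

```bash
python3 s.py; python3 w.py 32 wrist side; python3 bt.py 32;python3 - <<'E'
from h import *
z=np.load('pics/side32.npz')
a=cv2.resize(z['p'][150:225,270:345,::-1],None,fx=6,fy=6,interpolation=cv2.INTER_CUBIC)
z=np.load('pics/wrist32.npz')
b=cv2.resize(z['p'][60:285,175:340,::-1],None,fx=2,fy=2,interpolation=cv2.INTER_CUBIC)
cv2.imwrite('pics/c32.png',np.hstack([a,b]))
E
```

```text
35.725 [ 1.265  0.478 -0.987  1.702  0.422  1.191 -1.033] [ 0.4846 -0.2997  0.1241] f [-0.1  0.9  0.4] t [ 0.02 -0.03 -0.  ] g 0.603
[[ 0.0038  0.9332  0.3593]
 [ 0.0033  0.3593 -0.9332]
 [-1.      0.0047 -0.0017]]
[(20, np.float64(0.0635)), (24, np.float64(0.0628)), (28, np.float64(0.0627)), (32, np.float64(0.0627)), (36, np.float64(0.0628)), (40, np.float64(0.0626)), (44, np.float64(0.0628)), (48, np.float64(0.0627)), (52, np.float64(0.0457)), (56, np.float64(0.0597))]
```

View pics/c32.png

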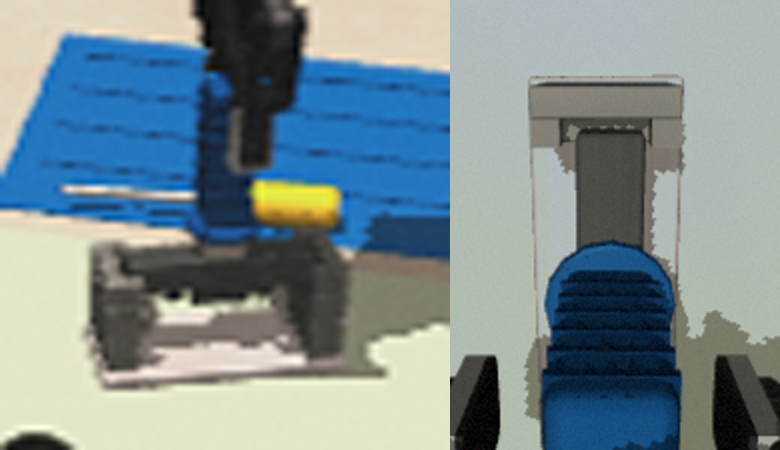

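Emit:
move_arm:
  motion: "0 0 0 0;0 0 0 0;0 0 0.02 0;0 0 0.06 0;0 0 0.11 0;-0.02 0 0.16 0;-0.04 0 0.19 0;-0.04 0 0.19 0"
  grip: 1

```text
clock: 36.83
position: [0.4449, -0.3001, 0.3179]
ee_rot: [0.402, 0.581, -0.399, 0.585]
ft_force: [0.2, -0.3, -0.6]
grip_width: 0.996
```

```bash
python3 s.py; python3 w.py 33 wrist side top; python3 bt.py 33;python3 - <<'E'
from h import *
z=np.load('pics/side33.npz')
a=cv2.resize(z['p'][150:250,200:350,::-1],None,fx=4,fy=4,interpolation=cv2.INTER_CUBIC)
cv2.imwrite('pics/c33.png',a)
z=np.load('pics/top33.npz')
cv2.imwrite('pics/t33.png',cv2.resize(z['p'][150:260,200:350,::-1],None,fx=5,fy=5,interpolation=cv2.INTER_CUBIC))
z=np.load('pics/wrist33.npz');X=cloud('wrist',z['d'],dict(camera_matrix=z['K'],eye=z['eye'],attitude=z['att']))
m=(X[...,2]>.155)&(X[...,2]<.175)&(np.hypot(X[...,0]-.487,X[...,1]+.298)<.05);(c,s,a)=cv2.minAreaRect((X[m][:,:2]*1000).astype(np.float32));print('handle top',c,s,a)
m=(X[...,2]>.05)&(X[...,2]<.07)&(np.hypot(X[...,0]-.487,X[...,1]+.298)<.1);(c,s,a)=cv2.minAreaRect((X[m][:,:2]*1000).astype(np.float32));print('cradle',c,s,a)
E
```

```text
36.825 [ 1.444  0.24  -1.09   1.516  0.212  1.507 -0.851] [ 0.4449 -0.3001  0.3179] f [ 0.2 -0.3 -0.6] t [ 0.01 -0.04 -0.02] g 0.996
[[ 0.0069  0.9335  0.3584]
 [-0.001   0.3584 -0.9336]
 [-1.      0.0061  0.0034]]
[(20, np.float64(0.0642)), (24, np.float64(0.0628)), (28, np.float64(0.0626)), (32, np.float64(0.0629)), (36, np.float64(0.0627)), (40, np.float64(0.0623)), (44, np.float64(0.0627)), (48, np.float64(0.0627)), (52, np.float64(0.0446)), (56, np.float64(0.0588))]
handle top (489.4051818847656, -299.208740234375) (26.423553466796875, 26.190717697143555) 20.901941299438477
cradle (488.8565979003906, -298.0951232910156) (127.51129150390625, 47.73410415649414) 21.04589080810547
```

View pics/c33.png

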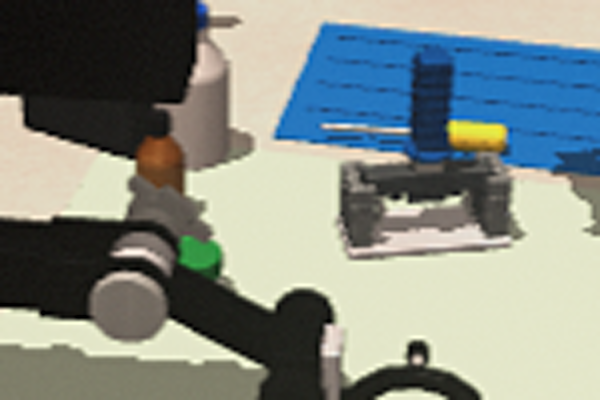

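View pics/t33.png

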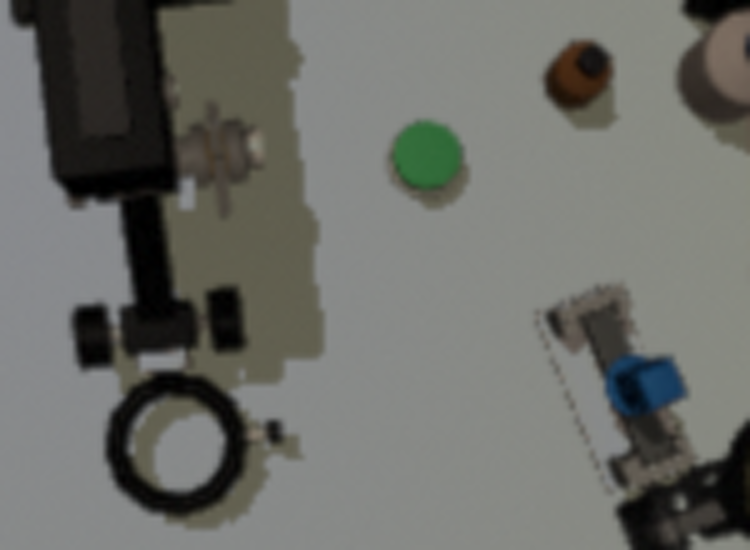

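Emit:
move_arm:
  motion: "0 0.05 0.01 -0.06;0 0.1 0.02 -0.12;0 0.15 0.02 -0.18;0 0.2 0.02 -0.25;0.03 0.23 0.02 -0.257;0.06 0.24 0.02 -0.257;0.06 0.24 0.02 -0.257"

```text
clock: 37.85
position: [0.5055, -0.0581, 0.3321]
ee_rot: [0.473, 0.53, -0.467, 0.526]
ft_force: [-0.5, -0.6, -0.3]
grip_width: 0.996
```

```bash
python3 s.py; python3 w.py 34 wrist;python3 - <<'E'
from h import *
z=np.load('pics/wrist34.npz');cv2.imwrite('pics/w34c.png',cv2.resize(z['p'][0:110,190:340,::-1],None,fx=5,fy=5,interpolation=cv2.INTER_CUBIC))
X=cloud('wrist',z['d'],dict(camera_matrix=z['K'],eye=z['eye'],attitude=z['att']))
np.save('pics/w34X.npy',X)
E
```

```text
37.85 [ 1.215  0.241 -1.357  1.546  0.226  1.541 -1.598] [ 0.5055 -0.0581  0.3321] f [-0.5 -0.6 -0.3] t [-0.05  0.04  0.01] g 0.996
[[ 0.0018  0.9934  0.1147]
 [ 0.01    0.1147 -0.9933]
 [-0.9999  0.0029 -0.0097]]
```

View pics/w34c.png

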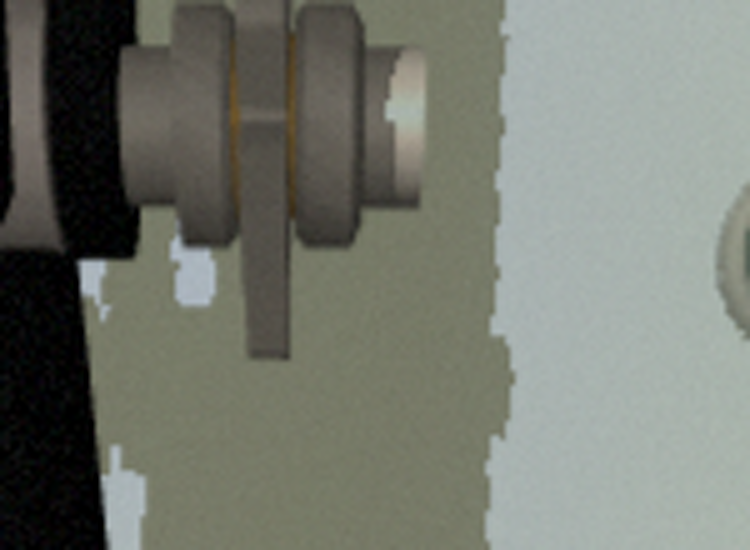

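Run:
```python
from h import *
from scipy.optimize import least_squares
X=np.load('pics/w34X.npy');a=np.radians(6.3);f=np.array([np.cos(a),np.sin(a),0]);n=np.array([-np.sin(a),np.cos(a),0])
F=X@f*1000;N=X@n*1000;Z=X[...,2]*1000
uu=lambda lo,hi,r0,r1:(slice(r0,r1),slice(190+lo//5,190+hi//5))
s1=uu(185,225,5,45);s2=uu(305,350,5,45)
P=np.r_[np.c_[F[s1].ravel(),Z[s1].ravel()],np.c_[F[s2].ravel(),Z[s2].ravel()]];P=P[P[:,1]>140]
g=least_squares(lambda c:np.hypot(P[:,0]-c[0],P[:,1]-c[1])-20,[630,150],loss='soft_l1').x;print('axis',g)
s=uu(248,283,2,70);q=np.c_[F[s].ravel(),Z[s].ravel()]-g;k=(q[:,1]>-40)&(q[:,1]<50);q=q[k]
th=np.radians(40.9);x=q@[np.cos(th),np.sin(th)];z=q@[-np.sin(th),np.cos(th)]
o=np.argsort(x)
for lo in range(-36,36,4):
    m=(x>=lo)&(x<lo+4)
    if m.sum()>3: print(lo+2,np.percentile(z[m],[5,50,95]).round(1),m.sum())
print('N clip',np.median(N[s]),'flange',np.median(N[s1]),np.median(N[s2]))
```

```text
axis [629.00750969 149.41294768]
-26 [25.5 26.4 27.1] 21
-22 [25.1 26.1 26.8] 28
-18 [25.  25.6 26.5] 31
-10 [31.  32.  32.3] 20
-6 [30.7 31.7 32.4] 33
-2 [30.4 31.2 32.2] 27
2 [30.1 31.  32.1] 32
6 [29.9 30.9 31.9] 34
10 [29.2 30.5 31.5] 31
14 [19.8 26.9 30.9] 74
18 [22.3 23.5 24.5] 26
22 [22.3 23.2 24.8] 36
26 [22.1 23.1 24.2] 36
30 [21.6 22.7 24.1] 38
34 [22.2 22.3 24.1] 4
N clip -102.44265987671356 flange -92.14592361927002 -113.31011495633304
```

```bash
python3 -c "
from workcell import hand_in
print(hand_in())"
```

```text
the job is handed in; nothing more can be done
None
```

I handed the job in at about 38 s of the 67 s allowed, and my last camera checks show the clip home in the groove and the fork back in its cradle. The interface reports no verdict, so I don't have an official result.

**What I did**
- **Clip pickup:** I took the fork from its cradle and pressed it down onto the large clip to a hard stop. It lifted off the block carrying the clip.
- **Lean:** The moves allow only shifts and a turn about the vertical. I tilted the fork in a light grip by pulling one of its prongs against the cradle's end, which gave a 41° lean.
- **Push onto the pin:** I pushed along the slant. Resistance stayed low (about 2 N where I read it). The clip then drew itself in and stopped hard at about 16 N. The fork pulled off cleanly and the clip stayed on the pin.
- **Return:** I straightened the fork against the cradle's near end, set it down and opened the fingers.

**Last checks**
- **Clip:** its crown measures about 31 mm from the pin's axis, against 31.5 mm expected. It sits square in the groove, about 3 mm from joint_mark towards the pin's free end.
- **Fork:** the crossbar top is level at 62.7 mm, against 63 mm expected. The handle is within about 1.5 mm of the cradle's middle.
- **Hand:** it touches nothing. I didn't measure the bystanders at the end; none looked moved in the views I had.

**What went wrong or disagreed**
- Early tests at the reach limit left the elbow near its joint limits. That stopped the first approach to the clip block short and cost a detour.
- The wrist and side cameras disagreed by 2–4 mm on where the clip was. I settled it with one wrist picture showing the fork and clip together.
- The fork first landed in the cradle about 2.5° tilted, and levelled when released.

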